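# Change over the sanding blocks on the drying rack

## Task

Switch the drying rack's isolator off, and with it off move the dried sanding blocks from the rack into the black tray and set every wet block from the rubber mat lengthwise along the middle of a rib of its own, resting close against the low stop of the rib. Then switch the isolator back on. Do not disturb the bottles and other things standing about.

Things in the scene. Friction and masses are not known exactly. Their poses are not given: they have to be found in the camera images.
- handle (a joint): isolator handle angle: 0 = off (leaning towards the isolator's own -x, the robot's side), 1.0 = on (leaning to its +x, away from the robot). Its weight carries it over past the middle (0.5) and it stays at either end
- handle_tip (a point): end face of the black grip at the free end of the isolator handle. The handle is a bar 12 mm thick (grip 18 mm thick, 40 mm wide), the grip reaching from 54 to 78 mm from the hinge (this point is 78 mm from it); hinge 75 mm above the table over the middle of the box, axis along the isolator's y; a few newtons at the grip move it
- isolator: grey isolator box on the table, 130 mm (x) x 90 mm (y) x 70 mm high, with a hinged handle on top that swings in its x-z plane, from 29 degrees one side of upright to 29 degrees the other; origin at the centre of the underside
- tray: open black tray, 150 mm (x) x 240 mm (y) x 45 mm high, walls and floor 4 mm; origin at the centre of the underside
- rack: drying rack with three aluminium ribs 95 mm apart (rib0 at -y, rib1 middle, rib2 at +y), their origins 75 mm above the table; origin on the table below rib1's. The steel drip deck lies 30 mm below the ribs' tops, reaching 57 mm either way along the slope; from 70 to 105 mm behind the origin (+x) stands a black blower duct 105 mm high; 290 mm wide in y
- rib0: narrow sloped rib, 20 mm wide, 78 mm long. Origin on its top face, mid-width, 31 mm up-slope of the stop's face; x points up the slope (15 degrees, away from the robot), y across, z square out of the top face. Stop: lip at the low end, 24 mm wide, 12 mm above the top face. A block flat along the rib against the stop has its centre at x 0, y 0, z 13 mm
- rib1: narrow sloped rib, 20 mm wide, 78 mm long. Origin on its top face, mid-width, 31 mm up-slope of the stop's face; x points up the slope (15 degrees, away from the robot), y across, z square out of the top face. Stop: lip at the low end, 24 mm wide, 12 mm above the top face. A block flat along the rib against the stop has its centre at x 0, y 0, z 13 mm
- rib2: narrow sloped rib, 20 mm wide, 78 mm long. Origin on its top face, mid-width, 31 mm up-slope of the stop's face; x points up the slope (15 degrees, away from the robot), y across, z square out of the top face. Stop: lip at the low end, 24 mm wide, 12 mm above the top face. A block flat along the rib against the stop has its centre at x 0, y 0, z 13 mm
- dry0: hard plastic hand sanding block, a plain bar 62 x 36 x 26 mm, 80 g; origin at its centre, x along its 62 mm length, y along its 36 mm width, z along its 26 mm thickness; one of the two or three dried blocks that lie on the rack's ribs at the start
- dry1: hard plastic hand sanding block, a plain bar 62 x 36 x 26 mm, 80 g; origin at its centre, x along its 62 mm length, y along its 36 mm width, z along its 26 mm thickness; one of the two or three dried blocks that lie on the rack's ribs at the start
- dry2: hard plastic hand sanding block, a plain bar 62 x 36 x 26 mm, 80 g; origin at its centre, x along its 62 mm length, y along its 36 mm width, z along its 26 mm thickness; one of the two or three dried blocks that lie on the rack's ribs at the start
- wet0: hard plastic hand sanding block, a plain bar 62 x 36 x 26 mm, 80 g; origin at its centre, x along its 62 mm length, y along its 36 mm width, z along its 26 mm thickness; one of the two or three wet blocks that lie on the black rubber mat in front of the rack at the start
- wet1: hard plastic hand sanding block, a plain bar 62 x 36 x 26 mm, 80 g; origin at its centre, x along its 62 mm length, y along its 36 mm width, z along its 26 mm thickness; one of the two or three wet blocks that lie on the black rubber mat in front of the rack at the start
- wet2: hard plastic hand sanding block, a plain bar 62 x 36 x 26 mm, 80 g; origin at its centre, x along its 62 mm length, y along its 36 mm width, z along its 26 mm thickness; one of the two or three wet blocks that lie on the black rubber mat in front of the rack at the start
- spray_a: white spray bottle, a bystander, standing or lying on the table; origin at its underside
- spray_b: grey spray bottle, a bystander, standing or lying on the table; origin at its underside
- can: aerosol can, a bystander, standing or lying on the table; origin at its underside
- polish: polish bottle, a bystander, standing or lying on the table; origin at its underside
- wax_tin: flat wax tin, 72 mm across and 30 mm high, a bystander, standing or lying on the table; origin at its underside
- brush: detailing brush lying down, a bystander, standing or lying on the table; origin at its underside
- tub: round tub, a bystander, standing or lying on the table; origin at its underside
There are look-alikes about, which are no part of the job. Leave any turquoise look-alike of the wet1 alone.

How it is judged:
By the outcome, as a careful person would: the job done as asked, in the order asked, and still so for the second after the job is handed in, with the robot touching nothing.
Of dry0, dry1, dry2 only 2 to 3 are there at a start; the rules pass over those that are not, and their reading is None.
Of wet0, wet1, wet2 only 2 to 3 are there at a start; the rules pass over those that are not, and their reading is None.
At some moment in a run one of dry0, dry1, dry2, wet0, wet1, wet2 may be knocked a few centimetres aside while the robot is not near it.
It also fails if it takes over 210 s, if anything falls off the work surface, if the arm or the gripper's body presses on something with over 40 N, if the wrist force passes 120 N, or if a joint passes its speed limit or range.

## Robot

A 6-joint arm with a two-finger parallel gripper is mounted at the origin on the work surface. World frame = base frame: x ahead of the robot, y to its left, z up, the work surface at z = 0. Lengths are in m, angles in rad, forces in N, time in s.
With the tool pointing down it reaches from about 0.35 to 0.975 m from the base axis. Payload 4.9 kg.
Tool frame: the origin (TCP) lies between the finger pads; the fingertips stand 17 mm ahead of it and the grasp point (between the pads) lies 2 mm behind it; z points along the fingers, y is the direction in which the jaws open and shut (so a half turn about z gives the same grasp; the last joint's range is limited). The gripper opens to 85 mm and grips with 20 to 120 N. Pads are 22 mm wide; open, the fingers measure 114 mm over their backs; the gripper's body (76 mm by 85 mm) begins 54 mm behind the grasp point. The pads swing forward as they close: fully open they stand 13 mm farther back than shut.
Start: joints at [1.192, 0.053, 1.613, -0, 1.476, -0.119], TCP at [0.161, 0.604, 0.248] pointing down, gripper open.
Joint ranges: [-3.01, 3.01], [-1.01, 2.22], [0.06, 2.58], [-1.02, 4.17], [0.09, 2.62], [-3.14, 3.14]. Speed limits (rad/s): [2.57, 2.57, 3.14, 3.14, 3.14, 3.14].

## Interface

Orientations are given as a unit quaternion [w, x, y, z].
In Python, from plant import state, grab_frame, camera_model, job_done, find_in, silhouettes, landmark_of gives the robot as it stands.
- The arm moves only by the shell command python3 -m crank 'ROWS'. ROWS is JSON, a list of rows, each an object with "angular": the turn, a rotation vector about the tool's x, y, z each as a share of 5 degrees, from -1 to 1, a list of three; "delta_pos": the shift along the tool's x, y, z each as a share of 3 cm, from -1 to 1, a list of three; "gripper": the opening, from 0 (shut) to 1 (fully open). In form: [{"angular": [ax, ay, az], "delta_pos": [tx, ty, tz], "gripper": gripper}, ...]. A call has 1 to 12 rows; each row shifts and turns the commanded pose from where the row before left it, along the tool's axes as they then stand; what a row does not reach is not made up. A row lasts 1/8 s, in which the tool goes at most 62.5 mm and 10.7 degrees, less where a joint would pass 70% of its speed; a pose out of reach is approached as far as the arm can. A call with a number of a shift or a turn outside -1 to 1 is refused whole. A call with a gripper value outside its range is refused whole. The fingers move at their own pace and stop on an object; the grip force is fixed at half the most. Time passes only in rows, so rows that do not move let the fingers close. It gives the time, the measured TCP pose, the force and the opening at its end, in the units of the state.
- state(): the state, without advancing time (a new reading comes with each control period).
- grab_frame(name): name is "scene" or "top"; returns the picture (384x512x3 uint8, red, green, blue); there is no depth.
- camera_model(name): a dict with "camera_matrix" (3x3 intrinsics, pixels), "dist_coeffs" ([k1, k2, p1, p2, k3] as OpenCV has them; the pictures are not rectified), "rvec" (rotation vector, rad) and "tvec" (3), from world to camera coordinates, as OpenCV has them. Camera axes: x right, y down, z forward; pixel columns grow to the right and rows downward; lengths in m; the calibration is good to about 2 mm. A picture is of the moment at which its call begins. camera_model takes no time and is no camera call.
- job_done(): hands the job in, once; it reports no verdict.
Trained networks look in the newest picture that a camera, given by its name, has taken for a name from the list of things; names that differ only in an ending like _2 or _b are one class to them, and where a whole thing is asked for, a point or a joint stands for the part that bears it (a point fixed in the world has none). Each returns a list of dicts, best first, with "conf" (0 to 1); they miss things now and then, are a little off and sometimes report something else, mostly with a low value. They report only what shows in the picture. A call takes as long as a camera call. They do not tell look-alikes from the thing itself.
- find_in(camera, target): "bbox" ([left, top, right, bottom] in pixels, round what is visible of it).
- silhouettes(camera, target): "mask" (384x512 bool, what is visible of it) and "bbox" ([left, top, right, bottom] in pixels, round what is visible of it).
- landmark_of(camera, target): "pixel" ([column, row] in pixels: a listed point, or the origin of a listed thing).
The state is a dict: "time": time; "joint_pos": joint angles; "joint_vel": joint speeds; "joint_efforts": joint torques, N m; "tool_pos": TCP position; "tool_rot": TCP orientation; "contact_force": force on the tool from outside, world axes, zero at the start; "ft_torque": the same for the moment, N m; "gripper_width": opening from 0.0 (shut) to 1.0 (fully open).
Only numpy, scipy, OpenCV 4.12 (cv2) and the standard library are available. Lean on these libraries where they do the work, as an engineer would, in place of code of your own. Each camera call takes 0.05 s, during which the arm holds its last target.

## Working session

There is one attempt and no reset: what is moved stays moved. The work goes in short steps, Python scripts to look and compute and a shell command to move; the robot and the scene stay as the last step left them, time stands still between calls to the robot, and variables do not carry over. Pictures are saved under pics/ and viewed, and the job is handed in when it is done.

```bash
ls; mkdir -p pics; python3 - <<'E'
from plant import *
import cv2
print(state())
for n in ("scene","top"):
    f=grab_frame(n); cv2.imwrite(f"pics/{n}0.png",cv2.resize(f[:,:,::-1],(800,600),interpolation=cv2.INTER_CUBIC))
    print(camera_model(n))
E
```

```text
pics
{'time': 0.0, 'joint_pos': array([ 1.19200781e+00,  5.33684960e-02,  1.61429167e+00, -7.53548021e-06,
        1.47600562e+00, -1.19029314e-01]), 'joint_vel': array([ 0.00082665,  0.00020969, -0.00028575,  0.00062378,  0.00153613,
        0.00029619]), 'joint_efforts': array([ 1.78074210e-03, -3.93674862e+01, -3.70183432e+01,  1.80771185e-04,
        7.08942898e-03,  1.32829027e-05]), 'tool_pos': array([0.16032978, 0.60347621, 0.24705717]), 'tool_rot': array([-2.51719105e-04,  1.29514331e-01,  9.91577008e-01, -1.00554251e-03]), 'contact_force': array([-0.62340035, -0.08599355, -0.62938356]), 'ft_torque': array([-0.00330014,  0.05401141, -0.02172524]), 'gripper_width': 1.0003742521625554}
{'camera_matrix': array([[446.19241413,   0.        , 260.50942979],
       [  0.        , 446.19241413, 195.95883085],
       [  0.        ,   0.        ,   1.        ]]), 'dist_coeffs': array([-0.03073833,  0.        ,  0.        ,  0.        ,  0.        ]), 'rvec': array([ 1.20526733,  2.56460745, -0.70262194]), 'tvec': array([ 0.36154889, -0.31023772,  1.47090025])}
{'camera_matrix': array([[424.10458825,   0.        , 252.68433989],
       [  0.        , 424.10458825, 196.00371529],
       [  0.        ,   0.        ,   1.        ]]), 'dist_coeffs': array([0.00297071, 0.        , 0.        , 0.        , 0.        ]), 'rvec': array([ 2.1691198 , -2.14635463,  0.17015702]), 'tvec': array([-0.01396108,  0.58056826,  1.0948886 ])}
```

View pics/scene0.png

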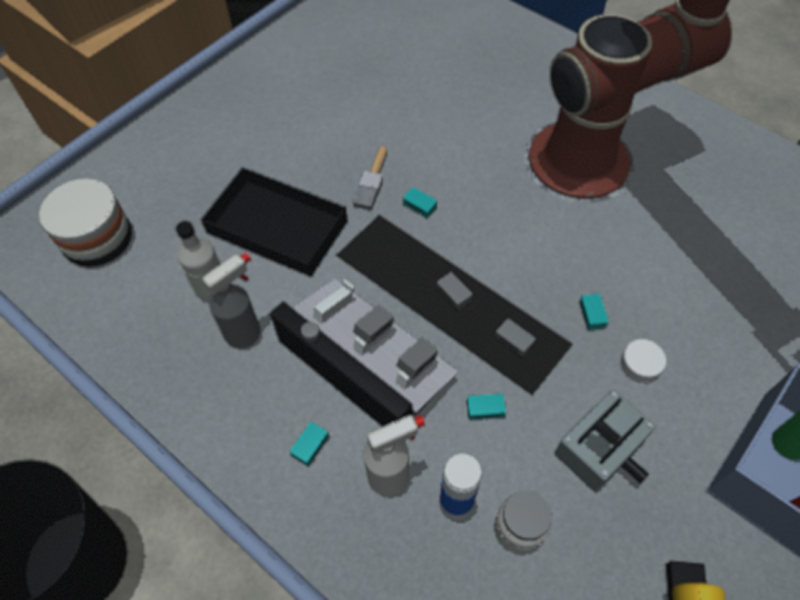

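View pics/top0.png

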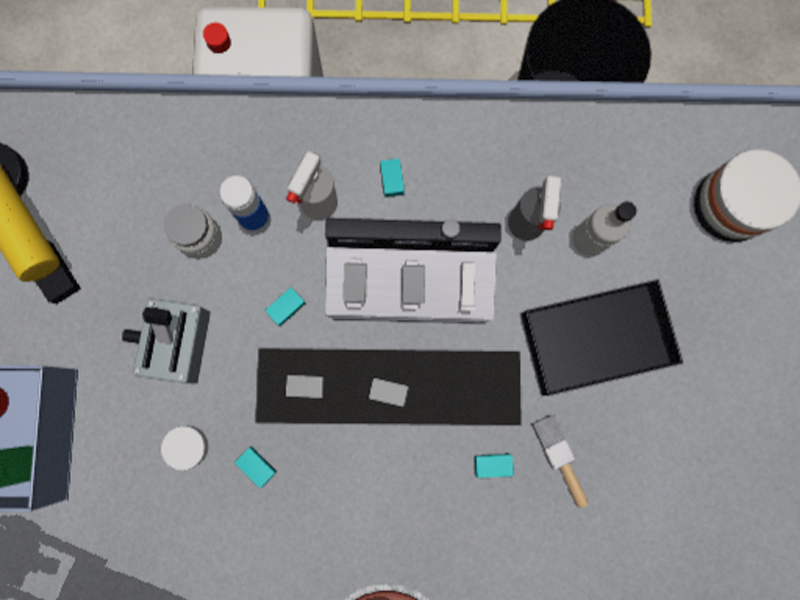

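```bash
cat > h.py <<'E'
import numpy as np, cv2
from plant import *
from scipy.spatial.transform import Rotation as R
def cam(n):
    c=camera_model(n); return c['camera_matrix'],c['dist_coeffs'],cv2.Rodrigues(np.array(c['rvec']))[0],np.array(c['tvec']).ravel()
def ray(n,px):
    K,D,Rm,t=cam(n)
    u=cv2.undistortPoints(np.array(px,float).reshape(-1,1,2),K,D).reshape(-1,2)
    d=np.c_[u,np.ones(len(u))]@Rm
    return -Rm.T@t,d
def toplane(n,px,z):
    o,d=ray(n,px); s=(z-o[2])/d[:,2]; return o+s[:,None]*d
def proj(n,P):
    K,D,Rm,t=cam(n)
    return cv2.projectPoints(np.array(P,float).reshape(-1,3),cv2.Rodrigues(Rm)[0],t,K,D)[0].reshape(-1,2)
def crop(n,f,box,name,sc=None):
    x0,y0,x1,y1=box; c=f[y0:y1,x0:x1,::-1]
    s=sc or min(800/(x1-x0),600/(y1-y0)); cv2.imwrite(name,cv2.resize(c,None,fx=s,fy=s,interpolation=cv2.INTER_CUBIC))
def rect(mask):
    m=mask.astype(np.uint8); c=max(cv2.findContours(m,0,2)[0],key=cv2.contourArea)
    return cv2.minAreaRect(c)
E
python3 - <<'E'
from h import *
f=grab_frame("top"); crop("top",f,(200,130,340,280),"pics/t_rack.png"); crop("top",f,(70,180,150,260),"pics/t_iso.png")
for t in ("wet0","dry0","tray","isolator","handle","rack","rib0"):
    for s in silhouettes("top",t)[:5]:
        print(t,round(s['conf'],2),np.round(s['bbox']),np.round(np.concatenate([np.ravel(v) for v in rect(s['mask'])]),1))
for t in ("isolator","handle_tip","tray","rack","rib0","rib1","rib2","dry0","wet0"):
  for n in ("top","scene"):
    if n=="scene": grab_frame(n)
    else: grab_frame(n)
    for s in landmark_of(n,t)[:4]: print(t,n,round(s['conf'],2),np.round(s['pixel'],1))
E
```

```text
wet0 0.8 [233. 243. 258. 263.] [247.7 251.6  22.6  14.3  14. ]
wet0 0.74 [149. 285. 177. 314.] [162.6 299.3  22.4  16.4  41.6]
wet0 0.73 [300. 286. 330. 308.] [315.5 298.   14.   25.   90. ]
wet0 0.72 [171. 187. 194. 211.] [182.5 196.8  14.2  22.3  49.4]
wet0 0.63 [245. 102. 258. 127.] [250.4 113.   23.3  12.9  82.9]
dry0 0.55 [218. 170. 234. 191.] [227. 181.  24.  14.  90.]
dry0 0.54 [257. 170. 272. 196.] [264.  182.5  25.   14.   90. ]
tray 0.56 [331. 178. 435. 256.] [384.6 215.6  58.   94.2  75.7]
isolator 0.92 [ 77. 191. 134. 247.] [104.5 217.9  53.7  50.8   8.1]
isolator 0.48 [209. 138. 321. 205.] [263.1 173.3 113.1  67.4   0.9]
isolator 0.28 [138. 112. 171. 150.] [157.1 130.5  40.8  21.4  51.3]
handle 0.78 [ 90. 194. 108. 220.] [100. 208.  22.  18.  90.]
rack 0.8 [209. 140. 322. 204.] [263.4 172.4 112.3  67.9   1.2]
rack 0.73 [326. 113. 364. 154.] [344.2 133.8  28.8  44.9  56.3]
rack 0.53 [ 92. 194. 109. 222.] [102.6 207.2  27.4  15.7  58.4]
rib0 0.86 [294. 166. 308. 199.] [299.  182.5  31.   10.   90. ]
rib0 0.54 [224. 164. 232. 199.] [226.5 195.    2.    7.   90. ]
isolator t
[... 530 characters left out ...]
181.2]
rib1 top 0.59 [262.1 184.1]
rib1 top 0.57 [225.4 180.8]
rib1 scene 0.8 [215.  192.3]
rib1 scene 0.67 [241.6 224.2]
rib1 scene 0.63 [240.9 209.9]
rib1 scene 0.45 [268.2 231.6]
rib2 top 0.84 [298.9 180.3]
rib2 top 0.64 [224.  180.9]
rib2 top 0.55 [263.2 183.6]
rib2 scene 0.8 [214.4 190.9]
rib2 scene 0.72 [239.9 207. ]
rib2 scene 0.31 [173.8 145.3]
dry0 top 0.91 [226.2 180.8]
dry0 top 0.27 [260.5 184.5]
dry0 scene 0.66 [269.9 228.3]
dry0 scene 0.63 [239.5 207. ]
wet0 top 0.75 [180.6 195.9]
wet0 top 0.74 [248.4 249.6]
wet0 top 0.72 [161.7 297.5]
wet0 top 0.7 [252.9 115. ]
wet0 scene 0.93 [327.6 216.2]
wet0 scene 0.9 [290.4 184.5]
wet0 scene 0.89 [308.8 257.9]
wet0 scene 0.65 [377.3 198. ]
```

```bash
python3 - <<'E'
from h import *
print(ray("top",[(0,0)])[0],ray("scene",[(0,0)])[0])
E
```

```text
[0.42317492 0.01212949 1.16482244] [1.01003466 0.37265404 1.10971688]
```

View pics/t_rack.png

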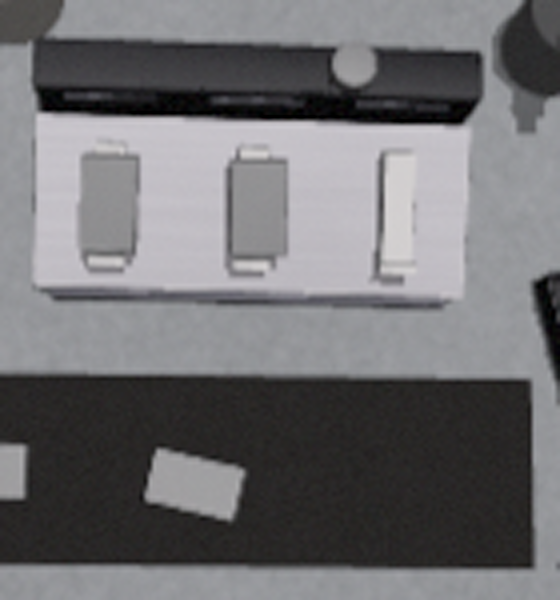

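View pics/t_iso.png

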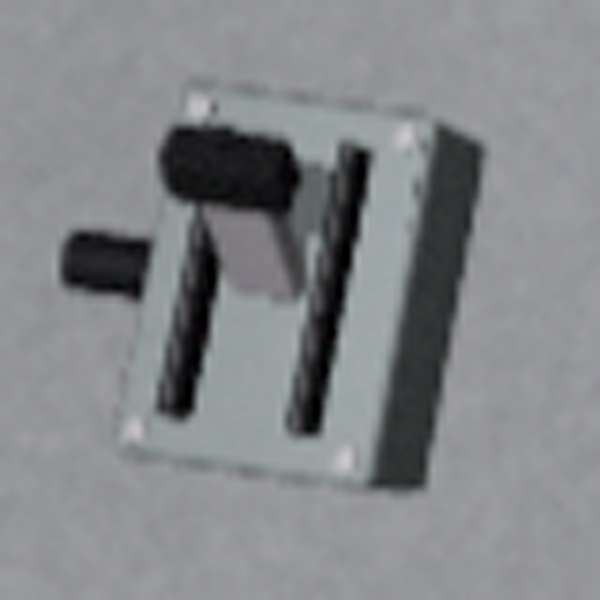

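```bash
cat > fit.py <<'E'
from h import *
from scipy.optimize import least_squares
c15,s15=np.cos(np.radians(15)),np.sin(np.radians(15))
def ribpt(k,p):  # rib-frame (m) -> rack frame
    x,y,z=p; return np.array([x*c15-z*s15,(k-1)*.095+y,.075+x*s15+z*c15])
def W(pose,P):
    x,y,a=pose; P=np.atleast_2d(P); return np.c_[x+np.cos(a)*P[:,0]-np.sin(a)*P[:,1],y+np.sin(a)*P[:,0]+np.cos(a)*P[:,1],P[:,2]]
def fit(n,obj,px,x0):
    r=least_squares(lambda q:(proj(n,W(q,obj))-px).ravel(),x0,x_scale=[.01,.01,.05]); return r.x,r.fun.reshape(-1,2)
def ov(img,n,P,col,close=True,sc=1,off=(0,0)):
    q=((proj(n,P)-np.array(off)+.5)*sc-.5).astype(int); cv2.polylines(img,[q.reshape(-1,1,2)],close,col,1)
def box(L,Wd,H,z0=0):
    return [np.array([[sx*L/2,sy*Wd/2,z] for sx,sy in((-1,-1),(-1,1),(1,1),(1,-1))]) for z in(z0,z0+H)]
E
python3 - <<'E'
from fit import *
# rack
obj=np.array([[.105,.145,.105],[.105,-.145,.105],ribpt(1,(-.057,.145,-.03)),ribpt(1,(-.057,-.145,-.03)),ribpt(1,(.057-.0,.145,-.03))])[:4]
px=np.array([[35,42],[482,55],[33,290],[463,298]])/4+[200,130]
q,e=fit("top",obj,px,[.6,0,0]); print("rack",q,e)
objI=box(.13,.09,.07)[1]; # order --,-+,++,+-
pxI=np.array([[375,485],[120,450],[195,85],[435,120]])/7.5+[70,180]
qi,e=fit("top",objI,pxI,[.5,.4,0]); print("iso",qi,e)
th=np.radians(29)
print("tip",proj("top",W(qi,[[.078*np.sin(th),0,.075+.078*np.cos(th)]])), "world",W(qi,[[.078*np.sin(th),0,.075+.078*np.cos(th)]]))
f=grab_frame("top"); g=grab_frame("scene"); cv2.imwrite("pics/raw_t.png",f[:,:,::-1]);cv2.imwrite("pics/raw_s.png",g[:,:,::-1])
# wet blocks: bright inside mat region
gray=cv2.cvtColor(f,cv2.COLOR_RGB2GRAY)
m=np.zeros_like(gray); m[228:268,170:328]=(gray[228:268,170:328]>90)
n,lab,st,ct=cv2.connectedComponentsWithStats(m)
for i in range(1,n):
    if st[i,4]>100:
        cn=cv2.findContours((lab==i).astype(np.uint8),0,2)[0][0]; b=cv2.boxPoints(cv2.minAreaRect(cn))
        P=toplane("top",b,.026); print("wet",ct[i],st[i,4],np.round(P.mean(0),4),[round(np.linalg.norm(P[j]-P[j-1]),4) for j in(0,1)], [round(np.degrees(np.arctan2(*(P[j]-P[j-1])[1::-1])),1) for j in (0,1)])
for n,im in(("top",f),("scene",g)):
    sc=3; off=(60,110) if n=="top" else (150,130)
    big=cv2.resize(im[off[1]:off[1]+200,off[0]:off[0]+265,::-1],None,fx=sc,fy=sc,interpolation=cv2.INTER_CUBIC)
    D=lambda P,c,cl=True:ov(big,n,P,c,cl,sc,off)
    D(W(qi,box(.13,.09,.07)[1]),(0,255,0)); D(W(qi,box(.13,.09,.07)[0]),(0,200,0))
    for k in range(3): D(W(q,[ribpt(k,(a,b,0)) for a,b in((-.031,-.01),(-.031,.01),(.047,.01),(.047,-.01))]),(0,0,255))
    D(W(q,[ribpt(1,(a,b,-.03)) for a,b in((-.057,-.145),(-.057,.145),(.057,.145),(.057,-.145))]),(255,0,0))
    D(W(q,[[a,b,.105] for a,b in((.07,-.145),(.07,.145),(.105,.145),(.105,-.145))]),(0,255,255))
    cv2.imwrite(f"pics/ov_{n}.png",big)
E
```

```text
rack [ 0.60800387 -0.03463355 -0.01306031] [[-0.62698568 -0.31418525]
 [ 0.32474392 -0.55165522]
 [ 0.11709672  0.12033244]
 [ 0.20698651  0.74906181]]
iso [ 0.51560783  0.36533293 -0.12712367] [[ 0.34787085  0.71936964]
 [-0.64574107  0.54839428]
 [-1.05042968 -0.7145653 ]
 [ 1.36021388 -0.6164155 ]]
tip [[100.71839082 199.62553871]] world [[0.55311784 0.36053867 0.14322034]]
wet [194.30841121 246.91277259] 321 [0.4443 0.1458 0.026 ] [np.float64(0.0612), np.float64(0.0363)] [np.float64(86.7), np.float64(-2.0)]
wet [248.09493671 250.65189873] 316 [0.4356 0.0027 0.026 ] [np.float64(0.0607), np.float64(0.0362)] [np.float64(77.7), np.float64(-12.3)]
```

View pics/ov_top.png

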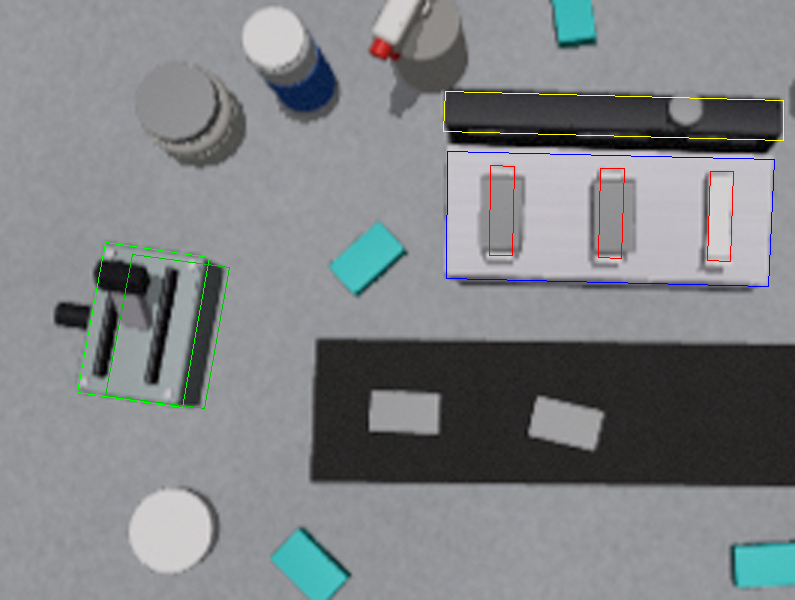

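View pics/ov_scene.png

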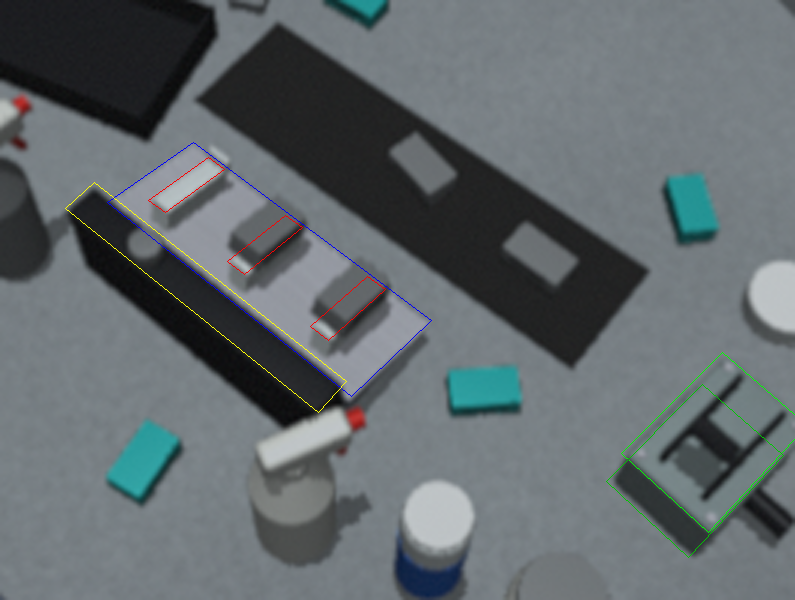

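```bash
python3 - <<'E'
from fit import *
f=cv2.imread("pics/raw_t.png");g=cv2.imread("pics/raw_s.png")
crop("",g[:,:,::-1],(165,170,305,275),"pics/z_s.png",5.7)
crop("",f[:,:,::-1],(205,135,325,210),"pics/z_t.png",6.6)
E
```

```text
(no output)
```

View pics/z_s.png

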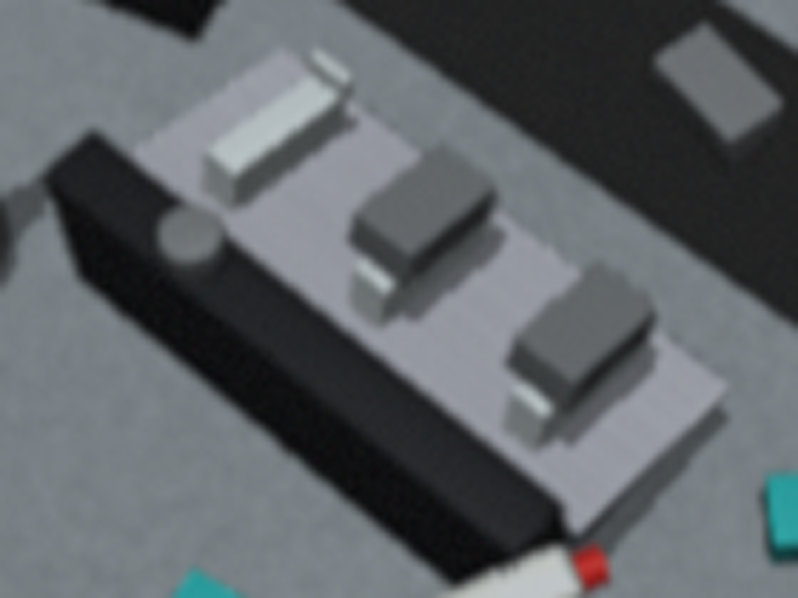

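View pics/z_t.png

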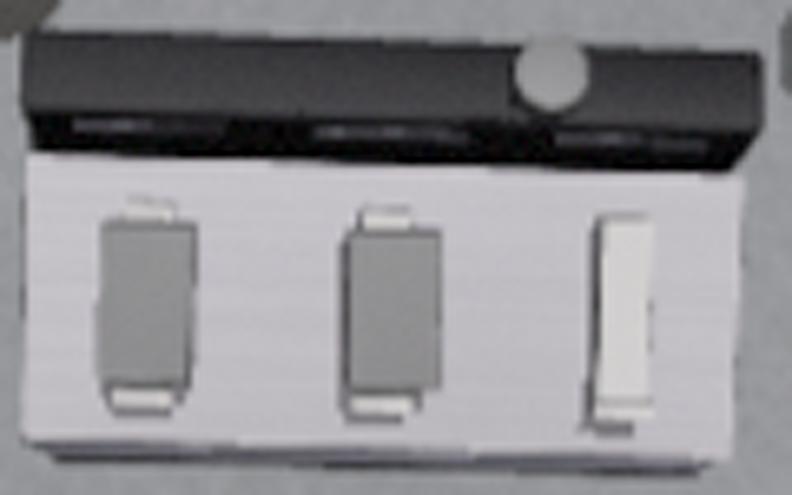

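```bash
python3 - <<'E'
from fit import *
r=lambda k,x,y,z=0:ribpt(k,(x,y,z))
T=[(r(0,.047,.01),(603,217)),(r(0,.047,-.01),(652,217)),(r(1,.047,.01),(362,207)),(r(1,.047,-.01),(412,210)),(r(2,.047,.01),(122,203)),(r(2,.047,-.01),(178,203)),
(r(0,-.031,.012,.012),(595,403)),(r(0,-.031,-.012,.012),(655,401)),((.105,.145,.105),(25,32)),((.105,-.145,.105),(762,50)),((.07,.145,.105),(25,112)),((.07,-.145,.105),(752,130)),(r(1,-.057,.145,-.03),(22,442)),(r(1,-.057,-.145,-.03),(738,460))]
S=[(r(0,.047,-.01),(207,155)),(r(0,.047,.01),(237,178)),(r(1,.047,-.01),(362,258)),(r(1,.047,.01),(397,282)),(r(2,.047,-.01),(515,382)),(r(2,.047,.01),(552,408)),((.105,-.145,.105),(50,178)),((.07,-.145,.105),(93,132)),((.07,.145,.105),(563,510)),(r(1,-.057,-.145,-.03),(283,48)),(r(1,-.057,.145,-.03),(727,383))]
tp=(np.array([b for a,b in T])+.5)/6.6-.5+[205,135]; sp=(np.array([b for a,b in S])+.5)/5.7-.5+[165,170]
To=np.array([a for a,b in T]);So=np.array([a for a,b in S])
for lab,w in(("top",(1,0)),("scene",(0,1)),("both",(1,1))):
    g=lambda q:np.r_[w[0]*(proj("top",W(q,To))-tp).ravel(),w[1]*(proj("scene",W(q,So))-sp).ravel()]
    s=least_squares(g,[.6,-.03,0],loss='soft_l1',x_scale=[.01,.01,.05]); print(lab,s.x); 
    if lab=="both": print(np.round(g(s.x).reshape(-1,2),1).tolist())
E
```

```text
top [ 0.60963692 -0.03373147 -0.00917441]
scene [ 0.60535935 -0.03244353  0.00327337]
both [ 0.60816846 -0.03328452 -0.0066944 ]
[[-0.0, -1.0], [0.2, -0.9], [-0.1, -0.2], [0.1, -0.5], [-0.4, -0.3], [-1.1, -0.2], [-0.0, 1.2], [0.1, 1.6], [-1.0, 1.0], [0.0, 0.6], [-1.5, 2.2], [1.6, 1.8], [0.1, 1.4], [-0.8, 0.6], [-1.4, 0.1], [-1.2, 0.3], [-2.2, 2.4], [-2.6, 2.6], [-1.2, 2.0], [-1.6, 2.2], [-1.6, -0.8], [0.4, -1.5], [2.5, -2.0], [0.0, -0.3], [1.7, -0.3]]
```

```bash
cat >> fit.py <<'E'
def plan(p,yaw=None,tilt=0.,unit=True):
    """yaw: world angle of tool y axis minus 90deg (deg). tilt about +y world-ish: tool z=(sin t,0,-cos t) rotated by yaw"""
    s=state(); q=s['tool_rot']; Rc=R.from_quat([q[1],q[2],q[3],q[0]])
    print("t",round(s['time'],2),"tcp",np.round(s['tool_pos'],4),"F",np.round(s['contact_force'],1),"g",round(s['gripper_width'],3))
    M=Rc.as_matrix()
    print("cur yaw",round(np.degrees(np.arctan2(-M[0,1],M[1,1])),2),"z",np.round(M[:,2],3))
    if yaw is not None:
        t=np.radians(tilt); z=np.array([np.sin(t),0,-np.cos(t)]); y=np.array([0,1.,0]); x=np.cross(y,z)
        Rt=R.from_euler('z',yaw,degrees=True)*R.from_matrix(np.c_[x,y,z])
        rv=(Rc.inv()*Rt).as_rotvec(degrees=True); print("rotvec/5deg",np.round(rv/5,2)); Rc=Rt
    if p is not None:
        d=Rc.inv().apply(np.array(p)-s['tool_pos'])/0.03; print("shift/30mm in target orient",np.round(d,2))
E
python3 - <<'E'
from fit import *
for nm,p,z in(("greylid",(188/1.5625,223/1.5625),.08),("crate corner",(75/1.5625,370/1.5625),.1),("cratetop",(45/1.5625,370/1.5625),.12),("crate br",(40/1.5625,510/1.5625),.1),("waxtin",(183/1.5625,447/1.5625),.03),("tip",(99,202.8),.143),("can",(238/1.5625,190/1.5625),.15),("yellow",(30/1.5625,265/1.5625),.1)): print(nm,toplane("top",[p],z).round(3))
print("tip scene",toplane("scene",[(386.5,276.8)],.143))
print("iso scene",toplane("scene",[(382.2,289.3)],0), "iso top",toplane("top",[(113.8,218.4)],0))
s=np.array(W([.5156,.3653,-.127],[[.085,0,.13]]))[0]
plan(s,-7.3)
# isolator from scene corners overlay
g=cv2.imread("pics/raw_s.png"); crop("",g[:,:,::-1],(345,235,435,325),"pics/zi_s.png",6.6)
E
```

```text
greylid [[0.712 0.34  0.08 ]]
crate corner [[0.464 0.499 0.1  ]]
cratetop [[0.463 0.536 0.12 ]]
crate br [[0.249 0.536 0.1  ]]
waxtin [[0.341 0.343 0.03 ]]
tip [[0.545 0.364 0.143]]
can [[0.748 0.243 0.15 ]]
yellow [[0.633 0.584 0.1  ]]
tip scene [[0.55402902 0.36365492 0.143     ]]
iso scene [[0.5227352  0.37169663 0.        ]] iso top [[0.51998768 0.37083058 0.        ]]
t 2.4 tcp [0.1605 0.604  0.2483] F [ 0.3 -0.1 -0.2] g 1.002
cur yaw -14.89 z [-0.  0. -1.]
rotvec/5deg [ 0.   -0.   -1.52]
shift/30mm in target orient [-15.58  -6.39   3.94]
```

View pics/zi_s.png

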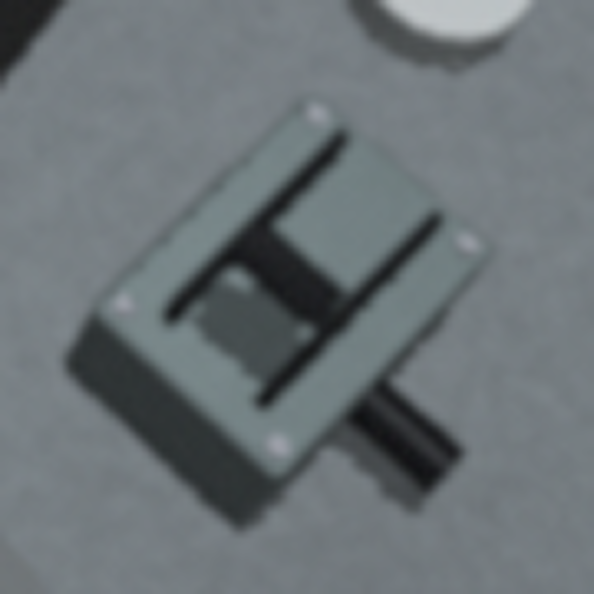

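```bash
python3 -m crank '[{"angular":[0,0,-0.76],"delta_pos":[0,-1,0],"gripper":0},{"angular":[0,0,-0.76],"delta_pos":[0,-1,0],"gripper":0},{"angular":[0,0,0],"delta_pos":[0,-1,0],"gripper":0},{"angular":[0,0,0],"delta_pos":[0,-1,0],"gripper":0},{"angular":[0,0,0],"delta_pos":[0,-1,0],"gripper":0},{"angular":[0,0,0],"delta_pos":[0,-1,0],"gripper":0},{"angular":[0,0,0],"delta_pos":[-1,-0.4,0],"gripper":0},{"angular":[0,0,0],"delta_pos":[-1,0,0],"gripper":0},{"angular":[0,0,0],"delta_pos":[-1,0,0],"gripper":0},{"angular":[0,0,0],"delta_pos":[-1,0,0],"gripper":0},{"angular":[0,0,0],"delta_pos":[-1,0,0],"gripper":0},{"angular":[0,0,0],"delta_pos":[-1,0,0],"gripper":0}]'
python3 -m crank '[{"angular":[0,0,0],"delta_pos":[-1,0,0],"gripper":0},{"angular":[0,0,0],"delta_pos":[-1,0,0],"gripper":0},{"angular":[0,0,0],"delta_pos":[-1,0,0],"gripper":0},{"angular":[0,0,0],"delta_pos":[-1,0,0],"gripper":0},{"angular":[0,0,0],"delta_pos":[-1,0,0],"gripper":0},{"angular":[0,0,0],"delta_pos":[-1,0,0],"gripper":0},{"angular":[0,0,0],"delta_pos":[-1,0,0],"gripper":0},{"angular":[0,0,0],"delta_pos":[-1,0,0],"gripper":0},{"angular":[0,0,0],"delta_pos":[-1,0,0],"gripper":0},{"angular":[0,0,0],"delta_pos":[0,0,0],"gripper":0},{"angular":[0,0,0],"delta_pos":[0,0,0],"gripper":0}]'
python3 - <<'E'
from fit import *
plan(W([.518,.366,-.127],[[.085,0,.13]])[0],-7.3)
E
```

```text
time: 3.9
tool_pos: [0.3099, 0.3916, 0.2485]
tool_rot: [0.0, 0.064, 0.998, 0.0]
contact_force: [-0.1, 0.7, -0.2]
gripper_width: 0.002
time: 5.28
tool_pos: [0.5763, 0.3577, 0.2481]
tool_rot: [-0.0, 0.064, 0.998, -0.0]
contact_force: [0.4, 0.9, 0.1]
gripper_width: 0.002
t 5.28 tcp [0.5763 0.3577 0.2481] F [0.4 0.9 0.1] g 0.002
cur yaw -7.28 z [-0.001 -0.    -1.   ]
rotvec/5deg [-0.   -0.01  0.  ]
shift/30mm in target orient [-0.87  0.03  3.94]
```

```bash
python3 -m crank '[{"angular":[0,0,0],"delta_pos":[-0.87,0,0],"gripper":0},{"angular":[0,0,0],"delta_pos":[0,0,1],"gripper":0},{"angular":[0,0,0],"delta_pos":[0,0,1],"gripper":0},{"angular":[0,0,0],"delta_pos":[0,0,1],"gripper":0},{"angular":[0,0,0],"delta_pos":[0,0,0.9],"gripper":0},{"angular":[0,0,0],"delta_pos":[0,0,0],"gripper":0}]'
python3 - <<'E'
from fit import *
crop("",grab_frame("top"),(60,170,160,260),"pics/i1.png",6); crop("",grab_frame("scene"),(300,200,460,340),"pics/i1s.png",4)
E
```

```text
time: 6.02
tool_pos: [0.5999, 0.3539, 0.1282]
tool_rot: [-0.003, 0.063, 0.998, -0.001]
contact_force: [-1.3, 0.3, -1.0]
gripper_width: -0.002
```

View pics/i1.png

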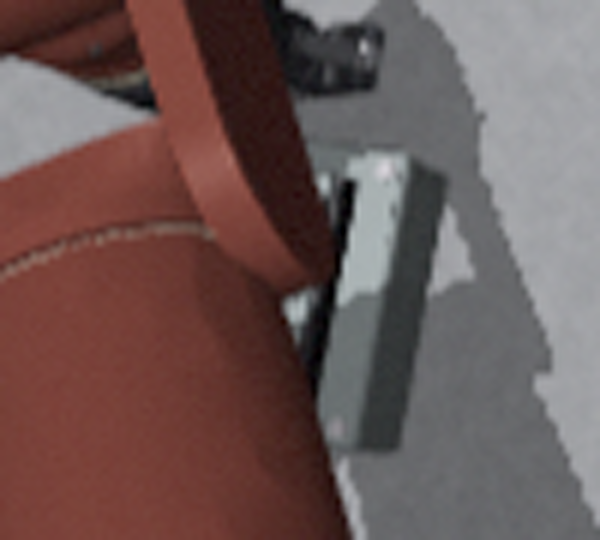

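View pics/i1s.png

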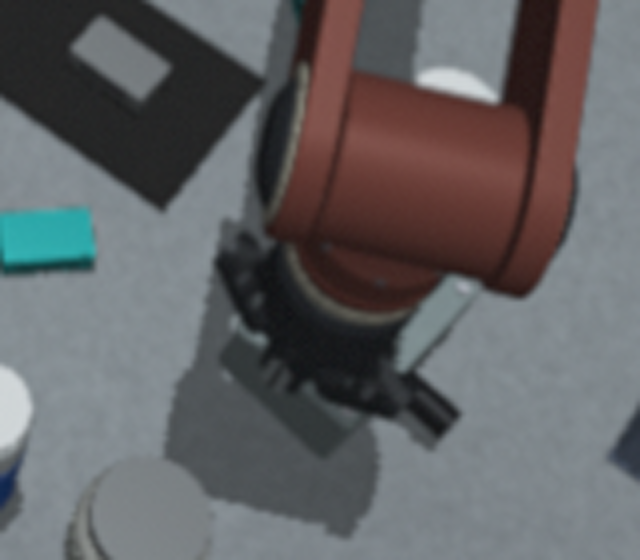

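```bash
python3 -m crank '[{"angular":[0,0,0],"delta_pos":[0.5,0,0],"gripper":0},{"angular":[0,0,0],"delta_pos":[0.5,0,0],"gripper":0},{"angular":[0,0,0],"delta_pos":[0.5,0,0],"gripper":0}]'
python3 -m crank '[{"angular":[0,0,0],"delta_pos":[0.4,0,0],"gripper":0},{"angular":[0,0,0],"delta_pos":[0.4,0,0],"gripper":0},{"angular":[0,0,0],"delta_pos":[0.3,0,0],"gripper":0}]'
python3 -m crank '[{"angular":[0,0,0],"delta_pos":[0.3,0,0],"gripper":0},{"angular":[0,0,0],"delta_pos":[0.3,0,0],"gripper":0},{"angular":[0,0,0],"delta_pos":[0,0,0],"gripper":0}]'
```

```text
time: 6.5
tool_pos: [0.5584, 0.3605, 0.1336]
tool_rot: [0.002, 0.063, 0.998, 0.001]
contact_force: [2.9, -0.4, 2.6]
gripper_width: -0.0
time: 6.88
tool_pos: [0.524, 0.3643, 0.131]
tool_rot: [-0.0, 0.063, 0.998, -0.0]
contact_force: [0.3, 0.8, 0.7]
gripper_width: -0.001
time: 7.25
tool_pos: [0.5095, 0.366, 0.132]
tool_rot: [0.003, 0.063, 0.998, 0.0]
contact_force: [8.4, -0.9, -1.8]
gripper_width: 0.002
```

```bash
python3 -m crank '[{"angular":[0,0,0],"delta_pos":[-0.5,0,0],"gripper":0},{"angular":[0,0,0],"delta_pos":[0,0,-1],"gripper":0.5},{"angular":[0,0,0],"delta_pos":[0,0,-1],"gripper":0.8},{"angular":[0,0,0],"delta_pos":[0,0,-1],"gripper":0.8},{"angular":[0,0,0],"delta_pos":[0,0,-1],"gripper":0.8},{"angular":[0,0,0],"delta_pos":[0,-1,0],"gripper":0.8},{"angular":[0,0,0],"delta_pos":[0,-1,0],"gripper":0.8},{"angular":[0,0,0],"delta_pos":[0,-1,0],"gripper":0.8},{"angular":[0,0,0],"delta_pos":[0,-1,0],"gripper":0.8},{"angular":[0,0,0],"delta_pos":[0,-1,0],"gripper":0.8},{"angular":[0,0,0],"delta_pos":[0,-1,0],"gripper":0.8},{"angular":[0,0,0],"delta_pos":[0,0,0],"gripper":0.8}]'
python3 - <<'E'
from fit import *
f=grab_frame("top");crop("",f,(60,170,160,260),"pics/i2.png",6); cv2.imwrite("pics/raw_t2.png",f[:,:,::-1])
q=[.609,-.034,-.009]
print("dry top obs", [toplane("top",[p],W(q,[ribpt(2,(0,0,.026))])[0,2])[0].round(4) for p in [((148.5+.5)/6.6-.5+205,(306.5)/6.6-.5+135),((393.5+.5)/6.6-.5+205,(311.5)/6.6-.5+135)]])
print("model", [W(q,[ribpt(k,(0,0,.026))])[0].round(4) for k in(2,1)])
up=W(q,[ribpt(1,(0,0,.013+.002+.09))])[0]; print(up)
plan(up,-.5,15)
E
```

```text
time: 8.75
tool_pos: [0.4993, 0.1847, 0.2509]
tool_rot: [-0.001, 0.065, 0.998, 0.0]
contact_force: [0.1, -0.1, 0.2]
gripper_width: 0.801
dry top obs [array([0.6103, 0.0588, 0.1001]), array([ 0.6095, -0.0358,  0.1001])]
model [array([0.6031, 0.0611, 0.1001]), array([ 0.6023, -0.0339,  0.1001])]
[ 0.5818251  -0.03375542  0.17642221]
t 8.8 tcp [0.4994 0.1856 0.2511] F [ 0.2 -0.3 -0.2] g 0.801
cur yaw -7.38 z [-0.001  0.001 -1.   ]
rotvec/5deg [-0.17 -3.01 -1.37]
shift/30mm in target orient [-2.07 -7.29  3.13]
```

View pics/i2.png

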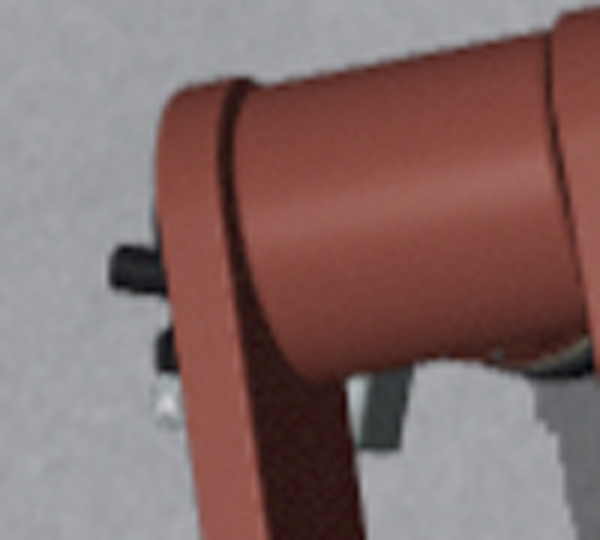

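```bash
python3 -m crank '[{"angular":[0,0,-0.7],"delta_pos":[0,-1,0],"gripper":0.8},{"angular":[0,0,-0.67],"delta_pos":[0,-1,0],"gripper":0.8},{"angular":[0,-1,0],"delta_pos":[0,-1,0],"gripper":0.8},{"angular":[0,-1,0],"delta_pos":[0,-1,0],"gripper":0.8},{"angular":[0,-1,0],"delta_pos":[0,-1,0],"gripper":0.8},{"angular":[0,0,0],"delta_pos":[0,-1,0],"gripper":0.8},{"angular":[0,0,0],"delta_pos":[0,-1,0],"gripper":0.8},{"angular":[0,0,0],"delta_pos":[-1,-0.3,0],"gripper":0.8},{"angular":[0,0,0],"delta_pos":[-1,0,0],"gripper":0.8},{"angular":[0,0,0],"delta_pos":[0,0,0],"gripper":0.8}]'
python3 - <<'E'
from fit import *
c=np.array([.6129,-.0358,.0875]);n=np.array([-s15,0,c15])
plan(c+.06*n,-.5,15)
print(state()['joint_pos'].round(2))
E
```

```text
time: 10.05
tool_pos: [0.552, -0.0326, 0.2673]
tool_rot: [0.13, 0.003, 0.991, -0.0]
contact_force: [-0.0, -0.2, 1.0]
gripper_width: 0.798
t 10.05 tcp [ 0.552  -0.0326  0.2673] F [-0.  -0.2  1. ] g 0.798
cur yaw -0.38 z [ 0.259 -0.001 -0.966]
rotvec/5deg [ 0.01 -0.    0.02]
shift/30mm in target orient [-0.41 -0.09  4.31]
[-0.22 -0.3   1.92  0.06  1.27 -1.79]
```

```bash
python3 -m crank '[{"angular":[0,0,0],"delta_pos":[-0.41,-0.09,1],"gripper":0.8},{"angular":[0,0,0],"delta_pos":[0,0,1],"gripper":0.8},{"angular":[0,0,0],"delta_pos":[0,0,1],"gripper":0.8},{"angular":[0,0,0],"delta_pos":[0,0,1],"gripper":0.8},{"angular":[0,0,0],"delta_pos":[0,0,0.5],"gripper":0.8},{"angular":[0,0,0],"delta_pos":[0,0,0],"gripper":0.8}]'
python3 - <<'E'
from fit import *
crop("",grab_frame("scene"),(165,130,325,275),"pics/g1s.png",4.5); crop("",grab_frame("top"),(180,120,340,270),"pics/g1.png",4)
c=np.array([.6129,-.0358,.0875]); plan(c,-.5,15)
E
```

```text
time: 10.8
tool_pos: [0.5963, -0.0356, 0.1382]
tool_rot: [0.129, 0.004, 0.992, -0.0]
contact_force: [0.1, -0.1, 0.5]
gripper_width: 0.799
t 10.9 tcp [ 0.5976 -0.0361  0.1408] F [ 0.8 -0.5 -0.1] g 0.795
cur yaw -0.42 z [ 0.26  -0.002 -0.966]
rotvec/5deg [0.   0.02 0.02]
shift/30mm in target orient [-0.03  0.01  1.85]
```

View pics/g1s.png

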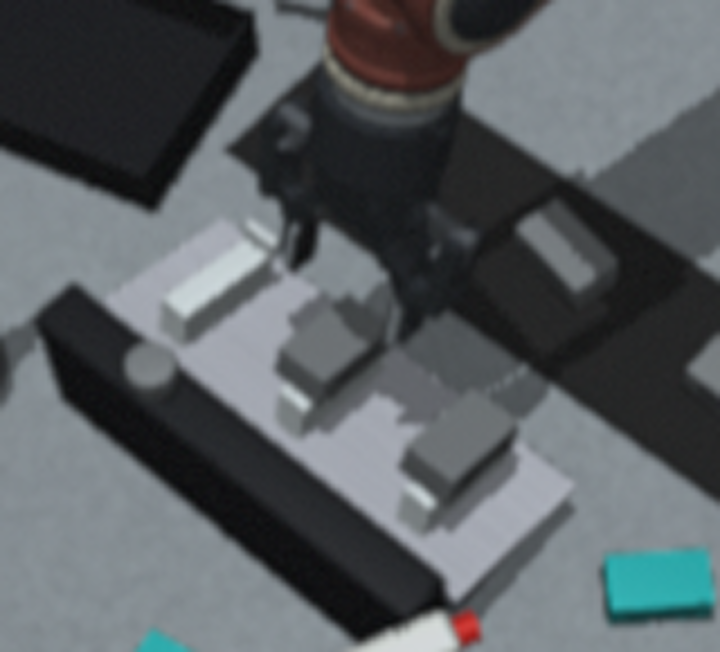

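View pics/g1.png

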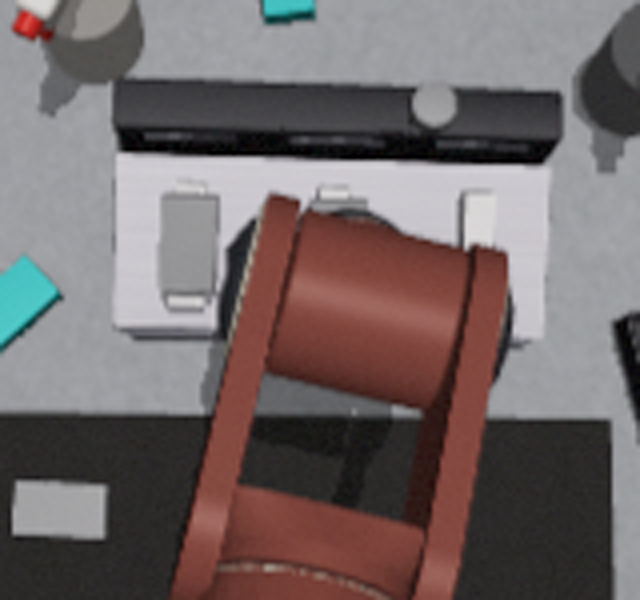

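```bash
python3 -m crank '[{"angular":[0,0,0],"delta_pos":[0,0,0.7],"gripper":0.8},{"angular":[0,0,0],"delta_pos":[0,0,0.6],"gripper":0.8},{"angular":[0,0,0],"delta_pos":[0,0,0.5],"gripper":0.8},{"angular":[0,0,0],"delta_pos":[0,0,0],"gripper":0.8}]'
python3 -m crank '[{"angular":[0,0,0],"delta_pos":[0,0,0],"gripper":0.55},{"angular":[0,0,0],"delta_pos":[0,0,0],"gripper":0.5},{"angular":[0,0,0],"delta_pos":[0,0,0],"gripper":0.46},{"angular":[0,0,0],"delta_pos":[0,0,0],"gripper":0.4},{"angular":[0,0,0],"delta_pos":[0,0,0],"gripper":0.35}]'
python3 -m crank '[{"angular":[0,0,0],"delta_pos":[0,0,0],"gripper":0.2},{"angular":[0,0,0],"delta_pos":[0,0,0],"gripper":0.2}]'
```

```text
time: 11.4
tool_pos: [0.6103, -0.0361, 0.0858]
tool_rot: [0.129, 0.004, 0.992, -0.0]
contact_force: [1.1, -0.1, 0.7]
gripper_width: 0.8
time: 12.02
tool_pos: [0.6116, -0.0364, 0.0883]
tool_rot: [0.131, 0.004, 0.991, -0.001]
contact_force: [-2.0, 0.1, 5.0]
gripper_width: 0.412
time: 12.28
tool_pos: [0.6116, -0.0364, 0.0883]
tool_rot: [0.131, 0.004, 0.991, -0.001]
contact_force: [-3.1, -0.3, 4.8]
gripper_width: 0.409
```

```bash
python3 -m crank '[{"angular":[0,0,0],"delta_pos":[0,0,-0.08],"gripper":0.2},{"angular":[0,0,0],"delta_pos":[0,0,0],"gripper":0.2}]'
python3 -m crank '[{"angular":[0,0,0],"delta_pos":[0.06,0,0],"gripper":0.2},{"angular":[0,0,0],"delta_pos":[0,0,0],"gripper":0.2}]'
python3 -m crank '[{"angular":[0,0,0],"delta_pos":[0.06,0,0],"gripper":0.2},{"angular":[0,0,0],"delta_pos":[0,0,0],"gripper":0.2}]'
python3 -m crank '[{"angular":[0,0,0],"delta_pos":[0.06,0,0],"gripper":0.2},{"angular":[0,0,0],"delta_pos":[0,0,0],"gripper":0.2}]'
```

```text
time: 12.52
tool_pos: [0.6101, -0.0362, 0.0893]
tool_rot: [0.13, 0.004, 0.991, -0.0]
contact_force: [-0.4, 0.8, -1.1]
gripper_width: 0.411
time: 12.78
tool_pos: [0.6083, -0.0362, 0.0888]
tool_rot: [0.13, 0.004, 0.991, -0.0]
contact_force: [0.5, 0.4, -0.4]
gripper_width: 0.408
time: 13.02
tool_pos: [0.6073, -0.0363, 0.089]
tool_rot: [0.131, 0.004, 0.991, -0.001]
contact_force: [1.4, 0.3, -1.8]
gripper_width: 0.407
time: 13.28
tool_pos: [0.6071, -0.0363, 0.0896]
tool_rot: [0.133, 0.004, 0.991, -0.001]
contact_force: [6.4, 0.9, -2.8]
gripper_width: 0.417
```

```bash
python3 -m crank '[{"angular":[0,0,0],"delta_pos":[-0.2,0,-0.5],"gripper":0.2},{"angular":[0,0,0],"delta_pos":[0,0,-1],"gripper":0.2},{"angular":[0,0,0],"delta_pos":[0,0,-1],"gripper":0.2},{"angular":[0,0,0],"delta_pos":[0,0,-1],"gripper":0.2},{"angular":[0,1,0],"delta_pos":[0,0,-1],"gripper":0.2},{"angular":[0,1,0],"delta_pos":[0,0,0],"gripper":0.2},{"angular":[0,1,0],"delta_pos":[0,0,0],"gripper":0.2},{"angular":[0,0,0],"delta_pos":[0,0,0],"gripper":0.2}]'
python3 - <<'E'
from fit import *
f=cv2.imread("pics/raw_t.png")[:,:,::-1]
crop("",f,(325,170,445,260),"pics/tray.png",6.6)
px=np.array([(522,315),(658,282),(682,362),(545,395)])/1.5625
obj=np.array([[.075,.12,.045],[.075,-.12,.045],[-.075,-.12,.045],[-.075,.12,.045]])
q,e=fit("top",obj,px,[.5,-.3,.2]); print(q,e.round(1))
plan(W(q,[[0,-.05,.15]])[0],np.degrees(q[2]))
plan(W(q,[[0,+.05,.15]])[0],np.degrees(q[2]))
E
```

```text
time: 14.28
tool_pos: [0.5768, -0.0361, 0.2206]
tool_rot: [0.0, 0.004, 1.0, -0.0]
contact_force: [0.4, 0.2, -0.9]
gripper_width: 0.409
[ 0.52959784 -0.36150265  0.246684  ] [[ 0.5 -2. ]
 [-1.  -1.4]
 [-0.2  1.5]
 [ 0.7  1.8]]
t 14.28 tcp [ 0.5768 -0.0361  0.2206] F [ 0.4  0.2 -0.9] g 0.409
cur yaw -0.42 z [ 0. -0. -1.]
rotvec/5deg [-0.    0.   -2.91]
shift/30mm in target orient [  4.17 -11.8    2.35]
t 14.28 tcp [ 0.5768 -0.0361  0.2206] F [ 0.4  0.2 -0.9] g 0.409
cur yaw -0.42 z [ 0. -0. -1.]
rotvec/5deg [-0.    0.   -2.91]
shift/30mm in target orient [ 4.17 -8.47  2.35]
```

View pics/tray.png

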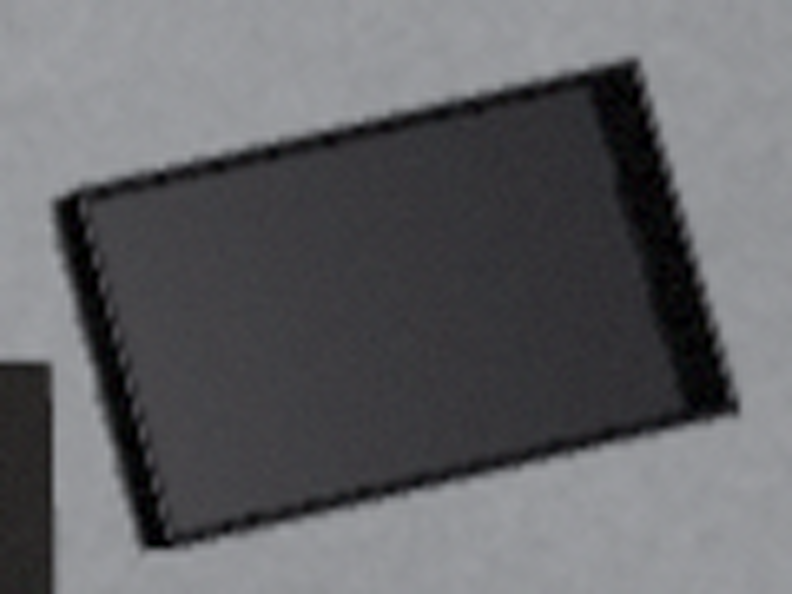

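```bash
python3 -m crank '[{"angular":[0,0,-1],"delta_pos":[0.2,-1,0],"gripper":0.2},{"angular":[0,0,-1],"delta_pos":[0.3,-1,0],"gripper":0.2},{"angular":[0,0,-0.91],"delta_pos":[0.3,-1,0],"gripper":0.2},{"angular":[0,0,0],"delta_pos":[0.35,-1,0],"gripper":0.2},{"angular":[0,0,0],"delta_pos":[0.35,-1,0],"gripper":0.2},{"angular":[0,0,0],"delta_pos":[0.35,-1,0],"gripper":0.2},{"angular":[0,0,0],"delta_pos":[0.35,-1,0],"gripper":0.2},{"angular":[0,0,0],"delta_pos":[0.35,-1,0],"gripper":0.2},{"angular":[0,0,0],"delta_pos":[0.35,-1,0],"gripper":0.2},{"angular":[0,0,0],"delta_pos":[0.35,-1,0],"gripper":0.2},{"angular":[0,0,0],"delta_pos":[0.35,-1,0],"gripper":0.2},{"angular":[0,0,0],"delta_pos":[0,0,0],"gripper":0.2}]'
python3 - <<'E'
from fit import *
plan(W([.5296,-.3615,.2467],[[0,-.05,.024]])[0],14.1)
E
```

```text
time: 15.78
tool_pos: [0.5355, -0.3824, 0.2202]
tool_rot: [0.0, -0.122, 0.993, -0.0]
contact_force: [-0.1, 0.1, -1.1]
gripper_width: 0.409
t 15.78 tcp [ 0.5355 -0.3824  0.2202] F [-0.1  0.1 -1.1] g 0.409
cur yaw 13.97 z [ 0. -0. -1.]
rotvec/5deg [-0.    0.   -0.03]
shift/30mm in target orient [ 0.02 -0.94  6.54]
```

```bash
python3 -m crank '[{"angular":[0,0,0],"delta_pos":[0,-0.94,1],"gripper":0.2},{"angular":[0,0,0],"delta_pos":[0,0,1],"gripper":0.2},{"angular":[0,0,0],"delta_pos":[0,0,1],"gripper":0.2},{"angular":[0,0,0],"delta_pos":[0,0,1],"gripper":0.2},{"angular":[0,0,0],"delta_pos":[0,0,1],"gripper":0.2},{"angular":[0,0,0],"delta_pos":[0,0,0.9],"gripper":0.2},{"angular":[0,0,0],"delta_pos":[0,0,0.5],"gripper":0.2},{"angular":[0,0,0],"delta_pos":[0,0,0.1],"gripper":0.2},{"angular":[0,0,0],"delta_pos":[0,0,0],"gripper":0.2}]'
```

```text
time: 16.9
tool_pos: [0.544, -0.4085, 0.0264]
tool_rot: [0.001, -0.123, 0.992, -0.001]
contact_force: [0.0, -0.3, -0.8]
gripper_width: 0.409
```

```bash
python3 -m crank '[{"angular":[0,0,0],"delta_pos":[0,0,0.12],"gripper":0.2},{"angular":[0,0,0],"delta_pos":[0,0,0],"gripper":0.2}]'
python3 -m crank '[{"angular":[0,0,0],"delta_pos":[0,0,0.12],"gripper":0.2},{"angular":[0,0,0],"delta_pos":[0,0,0],"gripper":0.2}]'
```

```text
time: 17.15
tool_pos: [0.5436, -0.4085, 0.0222]
tool_rot: [0.0, -0.123, 0.992, -0.0]
contact_force: [0.3, -0.5, -0.3]
gripper_width: 0.41
time: 17.4
tool_pos: [0.544, -0.4088, 0.0202]
tool_rot: [0.0, -0.123, 0.992, -0.0]
contact_force: [-1.7, 3.0, 7.5]
gripper_width: 0.411
```

```bash
python3 -m crank '[{"angular":[0,0,0],"delta_pos":[0,0,-0.03],"gripper":0.7},{"angular":[0,0,0],"delta_pos":[0,0,0],"gripper":0.75},{"angular":[0,0,0],"delta_pos":[0,0,0],"gripper":0.8},{"angular":[0,0,0],"delta_pos":[0,0,-1],"gripper":0.8},{"angular":[0,0,0],"delta_pos":[0,0,-1],"gripper":0.8},{"angular":[0,0,0],"delta_pos":[0,0,-1],"gripper":0.8},{"angular":[0,0,0],"delta_pos":[0,0,-1],"gripper":0.8},{"angular":[0,0,0],"delta_pos":[0,0,-1],"gripper":0.8},{"angular":[0,0,0],"delta_pos":[0,0,-1],"gripper":0.8},{"angular":[0,0,0],"delta_pos":[0,0,-1],"gripper":0.8},{"angular":[0,0,0],"delta_pos":[0,0,0],"gripper":0.8}]'
python3 - <<'E'
from fit import *
f=grab_frame("top"); cv2.imwrite("pics/raw_t3.png",f[:,:,::-1]); cv2.imwrite("pics/t3.png",cv2.resize(f[:,:,::-1],(800,600)))
E
```

```text
time: 18.77
tool_pos: [0.5446, -0.4094, 0.2326]
tool_rot: [0.002, -0.123, 0.992, -0.002]
contact_force: [0.3, 0.9, 0.6]
gripper_width: 0.799
```

View pics/t3.png

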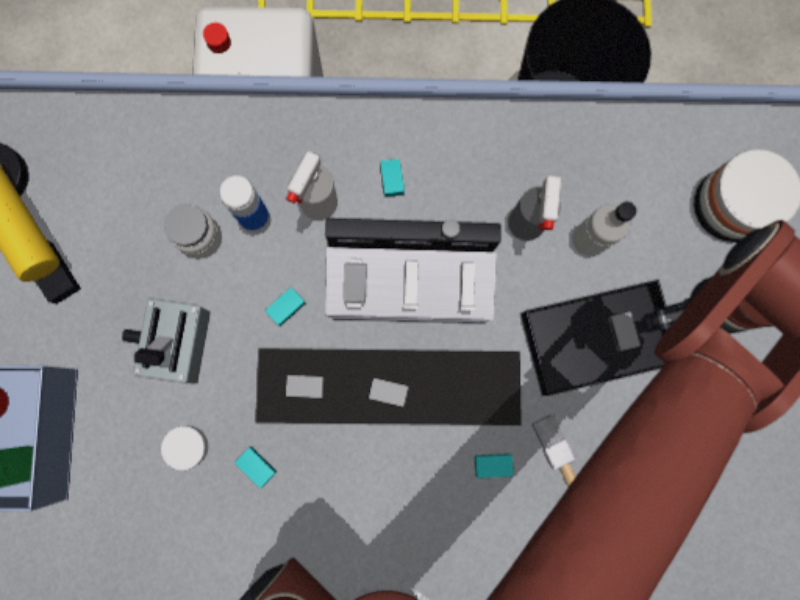

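```bash
python3 - <<'E'
from fit import *
f=cv2.imread("pics/raw_t3.png")[:,:,::-1]
crop("",f,(240,155,320,210),"pics/z3.png",10)
c2=np.array([.6115,.0585,.0875]);n=np.array([-s15,0,c15])
plan(c2+.1*n,-.5,15)
E
```

```text
t 18.82 tcp [ 0.5438 -0.4087  0.23  ] F [ 0.3 -0.4 -0.8] g 0.8
cur yaw 14.11 z [ 0.002 -0.002 -1.   ]
rotvec/5deg [ 0.36 -2.97  2.91]
shift/30mm in target orient [-0.82 15.58  1.8 ]
```

View pics/z3.png

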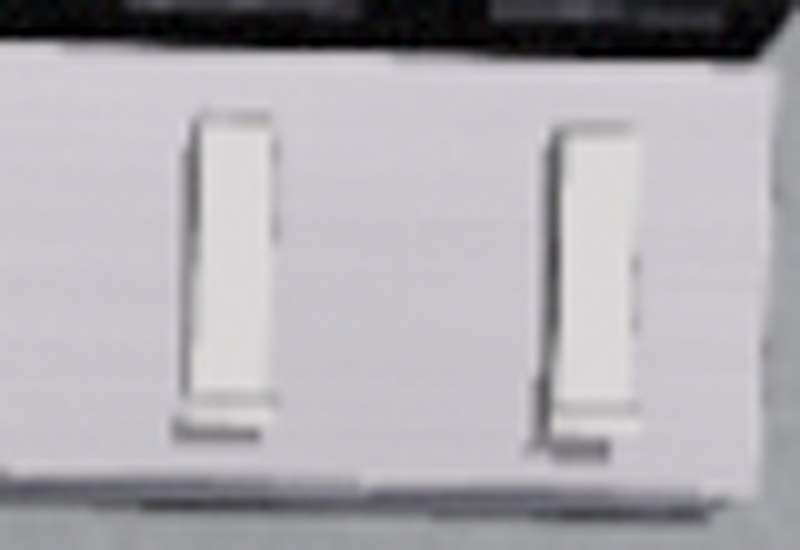

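```bash
python3 - <<'E'
from fit import *
o=np.array([ribpt(1,(-.031,0,0)),ribpt(1,(.042,0,0)),ribpt(0,(-.031,0,0)),ribpt(0,(.042,0,0))])
p=(np.array([(229,398),(236,114),(592.5,407),(598,127)])+.5)/10-.5+[240,155]
q,e=fit("top",o,p,[.61,-.034,0]); print(q,e.round(2))
for k in range(3): print(k,W(q,[ribpt(k,(0,0,.013))]).round(4),W(q,[ribpt(k,(0,0,0))]).round(4))
E
```

```text
[ 0.61192542 -0.0329929  -0.01158875] [[-0.09 -0.13]
 [-0.01  0.36]
 [-0.21 -0.18]
 [ 0.31 -0.05]]
0 [[ 0.6075 -0.1279  0.0876]] [[ 0.6108 -0.128   0.075 ]]
1 [[ 0.6086 -0.033   0.0876]] [[ 0.6119 -0.033   0.075 ]]
2 [[0.6097 0.062  0.0876]] [[0.613 0.062 0.075]]
```

```bash
python3 -m crank '[{"angular":[0,0,1],"delta_pos":[0,1,0],"gripper":0.8},{"angular":[0,0,1],"delta_pos":[0,1,0],"gripper":0.8},{"angular":[0,0,0.95],"delta_pos":[0,1,0],"gripper":0.8},{"angular":[0,-1,0],"delta_pos":[0,1,0],"gripper":0.8},{"angular":[0,-1,0],"delta_pos":[0,1,0],"gripper":0.8},{"angular":[0,-1,0],"delta_pos":[0,1,0],"gripper":0.8},{"angular":[0,0,0],"delta_pos":[0,1,0],"gripper":0.8},{"angular":[0,0,0],"delta_pos":[0,1,0],"gripper":0.8},{"angular":[0,0,0],"delta_pos":[0,1,0],"gripper":0.8},{"angular":[0,0,0],"delta_pos":[0,1,0],"gripper":0.8},{"angular":[0,0,0],"delta_pos":[0,1,0],"gripper":0.8},{"angular":[0,0,0],"delta_pos":[0,1,0],"gripper":0.8}]'
python3 - <<'E'
from fit import *
c2=np.array([.6115,.0585,.0875]);n=np.array([-s15,0,c15])
plan(c2+.03*n,-.6,15)
E
```

```text
time: 20.32
tool_pos: [0.5311, -0.0484, 0.2263]
tool_rot: [0.129, 0.006, 0.992, -0.0]
contact_force: [0.5, -0.5, -0.2]
gripper_width: 0.798
t 20.32 tcp [ 0.5311 -0.0484  0.2263] F [ 0.5 -0.5 -0.2] g 0.798
cur yaw -0.64 z [ 0.255 -0.002 -0.967]
rotvec/5deg [ 0.01 -0.04 -0.01]
shift/30mm in target orient [-1.36  3.59  4.15]
```

```bash
python3 -m crank '[{"angular":[0,0,0],"delta_pos":[-0.4,1,0],"gripper":0.8},{"angular":[0,0,0],"delta_pos":[-0.4,1,0],"gripper":0.8},{"angular":[0,0,0],"delta_pos":[-0.4,1,0],"gripper":0.8},{"angular":[0,0,0],"delta_pos":[-0.16,0.59,0],"gripper":0.8},{"angular":[0,0,0],"delta_pos":[0,0,1],"gripper":0.8},{"angular":[0,0,0],"delta_pos":[0,0,1],"gripper":0.8},{"angular":[0,0,0],"delta_pos":[0,0,1],"gripper":0.8},{"angular":[0,0,0],"delta_pos":[0,0,1],"gripper":0.8},{"angular":[0,0,0],"delta_pos":[0,0,0],"gripper":0.8}]'
python3 - <<'E'
from fit import *
c2=np.array([.6115,.0585,.0885]);n=np.array([-s15,0,c15])
plan(c2,-.6,15)
f=grab_frame("top"); crop("",f,(180,130,310,260),"pics/g2.png",4.5)
crop("",grab_frame("scene"),(200,130,340,275),"pics/g2s.png",4.)
E
```

```text
time: 21.45
tool_pos: [0.6006, 0.0573, 0.1181]
tool_rot: [0.126, 0.006, 0.992, -0.001]
contact_force: [0.7, -0.7, -0.5]
gripper_width: 0.799
t 21.45 tcp [0.6006 0.0573 0.1181] F [ 0.7 -0.7 -0.5] g 0.799
cur yaw -0.64 z [ 0.249 -0.003 -0.968]
rotvec/5deg [ 0.   -0.11 -0.01]
shift/30mm in target orient [-0.1   0.04  1.05]
```

View pics/g2s.png

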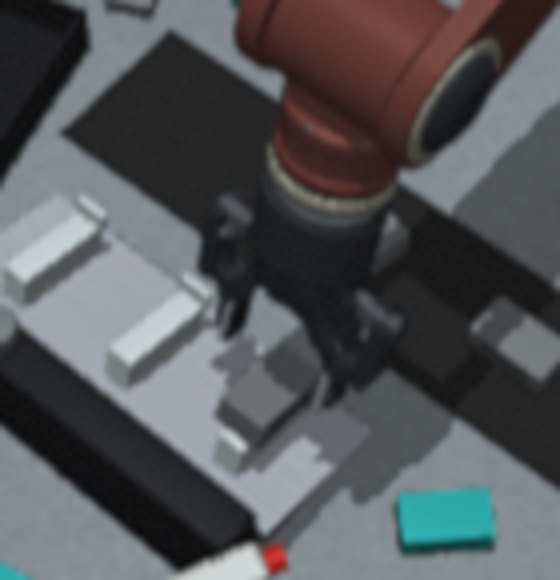

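Straddling the rib2 block (scene crop ~(265,395)); descend and grip.

```bash
python3 -m crank '[{"angular":[0,-0.1,0],"delta_pos":[-0.08,0.04,0.5],"gripper":0.8},{"angular":[0,0,0],"delta_pos":[0,0,0.5],"gripper":0.8},{"angular":[0,0,0],"delta_pos":[0,0,0],"gripper":0.8},{"angular":[0,0,0],"delta_pos":[0,0,0],"gripper":0.55},{"angular":[0,0,0],"delta_pos":[0,0,0],"gripper":0.5},{"angular":[0,0,0],"delta_pos":[0,0,0],"gripper":0.46},{"angular":[0,0,0],"delta_pos":[0,0,0],"gripper":0.4},{"angular":[0,0,0],"delta_pos":[0,0,0],"gripper":0.3},{"angular":[0,0,0],"delta_pos":[0,0,0],"gripper":0.2},{"angular":[0,0,0],"delta_pos":[0,0,0],"gripper":0.2}]'
python3 -m crank '[{"angular":[0,0,0],"delta_pos":[-0.1,0,-0.5],"gripper":0.2},{"angular":[0,0,0],"delta_pos":[0,0,-1],"gripper":0.2},{"angular":[0,0,0],"delta_pos":[0,0,-1],"gripper":0.2},{"angular":[0,0,0],"delta_pos":[0,0,-1],"gripper":0.2},{"angular":[0,1,0],"delta_pos":[0,0,-1],"gripper":0.2},{"angular":[0,1,0],"delta_pos":[0,0,0],"gripper":0.2},{"angular":[0,1,0],"delta_pos":[0,0,0],"gripper":0.2},{"angular":[0,0,0],"delta_pos":[0,0,0],"gripper":0.2}]'
python3 - <<'E'
from fit import *
plan(W([.5296,-.3615,.2467],[[0,.05,.22]])[0],14.1)
E
```

```text
time: 22.8
tool_pos: [0.6145, 0.0584, 0.0962]
tool_rot: [0.135, 0.005, 0.991, -0.001]
contact_force: [-3.5, 0.7, 5.2]
gripper_width: 0.412
time: 23.8
tool_pos: [0.5815, 0.0586, 0.2263]
tool_rot: [0.005, 0.006, 1.0, -0.0]
contact_force: [-0.2, 0.3, -1.1]
gripper_width: 0.411
t 23.8 tcp [0.5815 0.0586 0.2263] F [-0.2  0.3 -1.1] g 0.411
cur yaw -0.65 z [ 0.009 -0.    -1.   ]
rotvec/5deg [-0.01  0.11 -2.95]
shift/30mm in target orient [  5.09 -11.49   0.21]
```

```bash
python3 -m crank '[{"angular":[0,0.1,-1],"delta_pos":[0.2,-1,0],"gripper":0.2},{"angular":[0,0,-1],"delta_pos":[0.3,-1,0],"gripper":0.2},{"angular":[0,0,-0.95],"delta_pos":[0.3,-1,0],"gripper":0.2},{"angular":[0,0,0],"delta_pos":[0.45,-1,0],"gripper":0.2},{"angular":[0,0,0],"delta_pos":[0.45,-1,0],"gripper":0.2},{"angular":[0,0,0],"delta_pos":[0.45,-1,0],"gripper":0.2},{"angular":[0,0,0],"delta_pos":[0.45,-1,0],"gripper":0.2},{"angular":[0,0,0],"delta_pos":[0.45,-1,0],"gripper":0.2},{"angular":[0,0,0],"delta_pos":[0.45,-1,0],"gripper":0.2},{"angular":[0,0,0],"delta_pos":[0.45,-1,0],"gripper":0.2},{"angular":[0,0,0],"delta_pos":[0.45,-0.7,0],"gripper":0.2},{"angular":[0,0,0],"delta_pos":[0,0,0],"gripper":0.2}]'
python3 - <<'E'
from fit import *
plan(W([.5296,-.3615,.2467],[[0,.05,.035]])[0],14.1)
E
```

```text
time: 25.3
tool_pos: [0.5145, -0.2842, 0.2261]
tool_rot: [0.0, -0.122, 0.993, -0.0]
contact_force: [0.6, 0.9, -1.3]
gripper_width: 0.41
t 25.3 tcp [ 0.5145 -0.2842  0.2261] F [ 0.6  0.9 -1.3] g 0.41
cur yaw 13.98 z [ 0.    -0.001 -1.   ]
rotvec/5deg [-0.01  0.   -0.02]
shift/30mm in target orient [ 0.14 -0.95  6.37]
```

```bash
python3 -m crank '[{"angular":[0,0,0],"delta_pos":[0.14,-0.95,1],"gripper":0.2},{"angular":[0,0,0],"delta_pos":[0,0,1],"gripper":0.2},{"angular":[0,0,0],"delta_pos":[0,0,1],"gripper":0.2},{"angular":[0,0,0],"delta_pos":[0,0,1],"gripper":0.2},{"angular":[0,0,0],"delta_pos":[0,0,1],"gripper":0.2},{"angular":[0,0,0],"delta_pos":[0,0,0.9],"gripper":0.2},{"angular":[0,0,0],"delta_pos":[0,0,0.4],"gripper":0.2},{"angular":[0,0,0],"delta_pos":[0,0,0],"gripper":0.2},{"angular":[0,0,0],"delta_pos":[0,0,0],"gripper":0.2}]'
python3 -m crank '[{"angular":[0,0,0],"delta_pos":[0,0,0.12],"gripper":0.2},{"angular":[0,0,0],"delta_pos":[0,0,0.12],"gripper":0.2},{"angular":[0,0,0],"delta_pos":[0,0,0],"gripper":0.2}]'
```

```text
time: 26.42
tool_pos: [0.5193, -0.3124, 0.0389]
tool_rot: [0.001, -0.123, 0.992, -0.001]
contact_force: [0.6, -1.3, -1.1]
gripper_width: 0.408
time: 26.8
tool_pos: [0.5181, -0.3118, 0.0298]
tool_rot: [-0.0, -0.123, 0.992, 0.0]
contact_force: [0.3, 0.0, -1.4]
gripper_width: 0.41
```

```bash
python3 -m crank '[{"angular":[0,0,0],"delta_pos":[0,0,0.12],"gripper":0.2},{"angular":[0,0,0],"delta_pos":[0,0,0],"gripper":0.2}]'
python3 -m crank '[{"angular":[0,0,0],"delta_pos":[0,0,0.1],"gripper":0.2},{"angular":[0,0,0],"delta_pos":[0,0,0],"gripper":0.2}]'
```

```text
time: 27.05
tool_pos: [0.5181, -0.3118, 0.0261]
tool_rot: [-0.0, -0.123, 0.992, 0.0]
contact_force: [-0.0, -0.2, -0.6]
gripper_width: 0.409
time: 27.3
tool_pos: [0.5186, -0.3123, 0.0244]
tool_rot: [0.0, -0.123, 0.992, -0.0]
contact_force: [-2.5, 0.7, 4.6]
gripper_width: 0.408
```

```bash
python3 -m crank '[{"angular":[0,0,0],"delta_pos":[0,0,-0.05],"gripper":0.7},{"angular":[0,0,0],"delta_pos":[0,0,0],"gripper":0.75},{"angular":[0,0,0],"delta_pos":[0,0,0],"gripper":0.8},{"angular":[0,0,0],"delta_pos":[0,0,-1],"gripper":0.8},{"angular":[0,0,0],"delta_pos":[0,0,-1],"gripper":0.8},{"angular":[0,0,0],"delta_pos":[0,0,-1],"gripper":0.8},{"angular":[0,0,0],"delta_pos":[0,0,-1],"gripper":0.8},{"angular":[0,0,0],"delta_pos":[0,0,-1],"gripper":0.8},{"angular":[0,0,0],"delta_pos":[0,0,-1],"gripper":0.8},{"angular":[0,0,0],"delta_pos":[0,-1,0],"gripper":0.8},{"angular":[0,0,0],"delta_pos":[0,-1,0],"gripper":0.8},{"angular":[0,0,0],"delta_pos":[0,0,0],"gripper":0.8}]'
cat >> fit.py <<'E'
def wets(f,zt=.027):
    gray=cv2.cvtColor(f,cv2.COLOR_RGB2GRAY)
    m=np.zeros_like(gray); m[228:268,170:328]=(gray[228:268,170:328]>90)
    n,lab,st,ct=cv2.connectedComponentsWithStats(m)
    for i in range(1,n):
        if st[i,4]>100:
            cn=cv2.findContours((lab==i).astype(np.uint8),0,2)[0][0]; b=cv2.boxPoints(cv2.minAreaRect(cn))
            P=toplane("top",b,zt); print("wet px",ct[i].round(1),st[i,4],toplane("top",[ct[i]],zt).round(4),[round(np.linalg.norm(P[j]-P[j-1]),4) for j in(0,1)], [round(np.degrees(np.arctan2(*(P[j]-P[j-1])[1::-1])),1) for j in (0,1)])
E
python3 - <<'E'
from fit import *
f=grab_frame("top"); cv2.imwrite("pics/raw_t4.png",f[:,:,::-1]); cv2.imwrite("pics/t4.png",cv2.resize(f[:,:,::-1],(800,600)))
wets(f)
plan([.4356,.0027,.2],-102.3); print(state()['joint_pos'].round(2))
E
```

```text
time: 28.8
tool_pos: [0.5329, -0.3715, 0.2047]
tool_rot: [-0.0, -0.122, 0.993, -0.0]
contact_force: [-0.5, 0.7, 0.1]
gripper_width: 0.801
wet px [194.4 246.9] 326 [[0.4442 0.1455 0.027 ]] [np.float64(0.0618), np.float64(0.0363)] [np.float64(86.7), np.float64(-2.0)]
wet px [248.2 250.7] 321 [[0.4356 0.0026 0.027 ]] [np.float64(0.0612), np.float64(0.0365)] [np.float64(76.6), np.float64(-13.3)]
t 28.85 tcp [ 0.5328 -0.3704  0.2046] F [-0.2 -0.2  0.2] g 0.797
cur yaw 14.06 z [-0.001  0.    -1.   ]
rotvec/5deg [-0.000e+00 -1.000e-02  2.327e+01]
shift/30mm in target orient [11.46 -5.81  0.15]
[-0.72  0.14  1.6  -0.    1.41 -2.54]
```

View pics/t4.png

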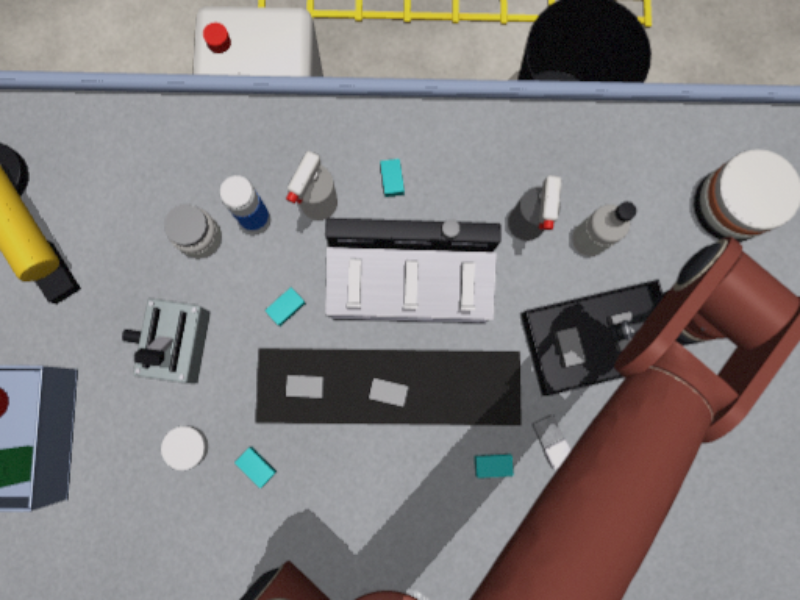

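```bash
python3 -m crank '[{"angular":[0,0,0],"delta_pos":[0,1,0],"gripper":0.8},{"angular":[0,0,0],"delta_pos":[0,1,0],"gripper":0.8},{"angular":[0,0,0],"delta_pos":[0,1,0],"gripper":0.8},{"angular":[0,0,0],"delta_pos":[0,1,0],"gripper":0.8},{"angular":[0,0,0],"delta_pos":[0,1,0],"gripper":0.8},{"angular":[0,0,0],"delta_pos":[0,1,0],"gripper":0.8},{"angular":[0,0,0],"delta_pos":[0,1,0],"gripper":0.8},{"angular":[0,0,0],"delta_pos":[0,1,0],"gripper":0.8},{"angular":[0,0,0],"delta_pos":[0,1,0],"gripper":0.8},{"angular":[0,0,0],"delta_pos":[0,1,0],"gripper":0.8},{"angular":[0,0,0],"delta_pos":[0,1,0],"gripper":0.8},{"angular":[0,0,0],"delta_pos":[0.1,0.8,0],"gripper":0.8}]'
python3 -m crank '[{"angular":[0,0,1],"delta_pos":[0,0,0],"gripper":0.8},{"angular":[0,0,1],"delta_pos":[0,0,0],"gripper":0.8},{"angular":[0,0,1],"delta_pos":[0,0,0],"gripper":0.8},{"angular":[0,0,1],"delta_pos":[0,0,0],"gripper":0.8},{"angular":[0,0,1],"delta_pos":[0,0,0],"gripper":0.8},{"angular":[0,0,1],"delta_pos":[0,0,0],"gripper":0.8},{"angular":[0,0,1],"delta_pos":[0,0,0],"gripper":0.8},{"angular":[0,0,1],"delta_pos":[0,0,0],"gripper":0.8},{"angular":[0,0,1],"delta_pos":[0,0,0],"gripper":0.8},{"angular":[0,0,1],"delta_pos":[0,0,0],"gripper":0.8},{"angular":[0,0,1],"delta_pos":[0,0,0],"gripper":0.8},{"angular":[0,0,1],"delta_pos":[0,0,0],"gripper":0.8}]'
python3 -m crank '[{"angular":[0,0,1],"delta_pos":[0,0,0],"gripper":0.8},{"angular":[0,0,1],"delta_pos":[0,0,0],"gripper":0.8},{"angular":[0,0,1],"delta_pos":[0,0,0],"gripper":0.8},{"angular":[0,0,1],"delta_pos":[0,0,0],"gripper":0.8},{"angular":[0,0,1],"delta_pos":[0,0,0],"gripper":0.8},{"angular":[0,0,1],"delta_pos":[0,0,0],"gripper":0.8},{"angular":[0,0,1],"delta_pos":[0,0,0],"gripper":0.8},{"angular":[0,0,1],"delta_pos":[0,0,0],"gripper":0.8},{"angular":[0,0,1],"delta_pos":[0,0,0],"gripper":0.8},{"angular":[0,0,1],"delta_pos":[0,0,0],"gripper":0.8},{"angular":[0,0,1],"delta_pos":[0,0,0],"gripper":0.8},{"angular":[0,0,0.4],"delta_pos":[0,0,0],"gripper":0.8}]'
python3 - <<'E'
from fit import *
plan([.4356,.0026,.022],-103); print(state()['joint_pos'].round(2))
E
```

```text
time: 30.35
tool_pos: [0.4427, -0.0258, 0.2045]
tool_rot: [-0.0, -0.124, 0.992, 0.0]
contact_force: [0.4, -0.0, -0.1]
gripper_width: 0.799
time: 31.85
tool_pos: [0.443, -0.0268, 0.2045]
tool_rot: [-0.0, 0.391, 0.92, -0.0]
contact_force: [-0.4, 0.8, 0.1]
gripper_width: 0.802
time: 33.35
tool_pos: [0.4431, -0.0269, 0.2046]
tool_rot: [-0.0, 0.782, 0.623, -0.0]
contact_force: [-0.3, 0.5, 0.5]
gripper_width: 0.798
t 33.35 tcp [ 0.4431 -0.0269  0.2046] F [-0.3  0.5  0.5] g 0.798
cur yaw -102.9 z [-0. -0. -1.]
rotvec/5deg [-0.    0.    0.02]
shift/30mm in target orient [ 0.9  -0.47  6.09]
[-0.23 -0.38  2.07 -0.    1.45 -0.  ]
```

```bash
python3 -m crank '[{"angular":[0,0,0],"delta_pos":[0.9,-0.47,0],"gripper":0.8},{"angular":[0,0,0],"delta_pos":[0,0,1],"gripper":0.8},{"angular":[0,0,0],"delta_pos":[0,0,1],"gripper":0.8},{"angular":[0,0,0],"delta_pos":[0,0,1],"gripper":0.8},{"angular":[0,0,0],"delta_pos":[0,0,1],"gripper":0.8},{"angular":[0,0,0],"delta_pos":[0,0,0.5],"gripper":0.8},{"angular":[0,0,0],"delta_pos":[0,0,0],"gripper":0.8}]'
python3 - <<'E'
from fit import *
plan([.4356,.0026,.022],-103)
crop("",grab_frame("scene"),(220,130,360,260),"pics/w1s.png",5)
E
```

```text
time: 34.22
tool_pos: [0.4351, 0.0022, 0.069]
tool_rot: [-0.001, 0.782, 0.623, -0.001]
contact_force: [-0.5, -0.8, 0.5]
gripper_width: 0.8
t 34.23 tcp [0.4351 0.0022 0.069 ] F [-0.5 -0.8  0.5] g 0.8
cur yaw -102.86 z [-0.002  0.    -1.   ]
rotvec/5deg [-0.03  0.01  0.03]
shift/30mm in target orient [0.02 0.01 1.57]
```

View pics/w1s.png

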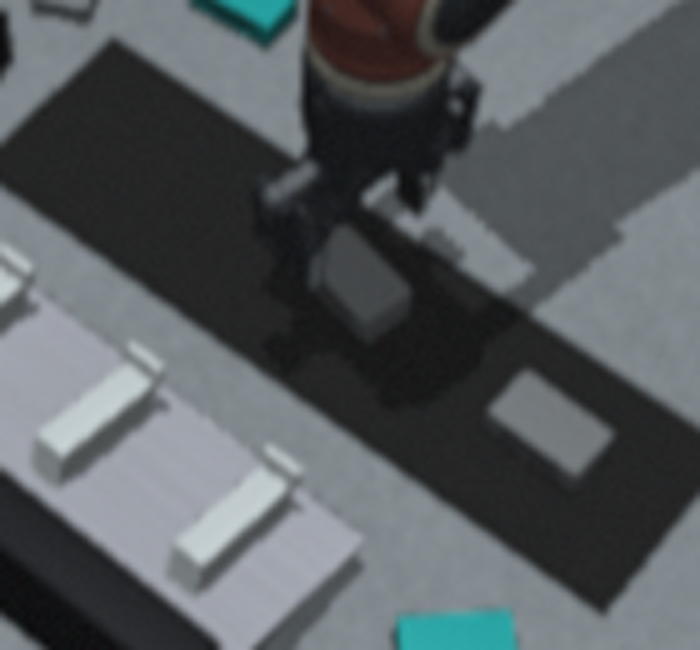

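```bash
python3 -m crank '[{"angular":[0,0,0],"delta_pos":[0,0,1],"gripper":0.8},{"angular":[0,0,0],"delta_pos":[0,0,0.5],"gripper":0.8},{"angular":[0,0,0],"delta_pos":[0,0,0.08],"gripper":0.8},{"angular":[0,0,0],"delta_pos":[0,0,0],"gripper":0.55},{"angular":[0,0,0],"delta_pos":[0,0,0],"gripper":0.5},{"angular":[0,0,0],"delta_pos":[0,0,0],"gripper":0.46},{"angular":[0,0,0],"delta_pos":[0,0,0],"gripper":0.4},{"angular":[0,0,0],"delta_pos":[0,0,0],"gripper":0.3},{"angular":[0,0,0],"delta_pos":[0,0,0],"gripper":0.2},{"angular":[0,0,0],"delta_pos":[0,0,0],"gripper":0.2}]'
python3 -m crank '[{"angular":[0,0,0],"delta_pos":[0,0,-1],"gripper":0.2},{"angular":[0,0,0],"delta_pos":[0,0,-1],"gripper":0.2},{"angular":[0,0,0],"delta_pos":[0,0,-1],"gripper":0.2},{"angular":[0,0,0],"delta_pos":[0,0,-1],"gripper":0.2},{"angular":[0,0,0],"delta_pos":[0,0,-1],"gripper":0.2},{"angular":[0,0,0],"delta_pos":[0,0,-1],"gripper":0.2},{"angular":[0,0,0],"delta_pos":[0,0,0],"gripper":0.2}]'
python3 - <<'E'
from fit import *
plan([.56,-.033,.2],-.66,0)
E
```

```text
time: 35.52
tool_pos: [0.4368, 0.0018, 0.0234]
tool_rot: [0.001, 0.782, 0.623, 0.0]
contact_force: [-0.3, -0.5, 5.3]
gripper_width: 0.406
time: 36.4
tool_pos: [0.4373, 0.0017, 0.2047]
tool_rot: [0.002, 0.782, 0.623, 0.002]
contact_force: [0.2, 0.7, -1.5]
gripper_width: 0.409
t 36.4 tcp [0.4373 0.0017 0.2047] F [ 0.2  0.7 -1.5] g 0.409
cur yaw -102.88 z [ 0.005 -0.001 -1.   ]
rotvec/5deg [  0.04   0.05 -20.44]
shift/30mm in target orient [-4.1  -1.11  0.16]
```

```bash
python3 -m crank '[{"angular":[0,0,-1],"delta_pos":[0,0,0],"gripper":0.2},{"angular":[0,0,-1],"delta_pos":[0,0,0],"gripper":0.2},{"angular":[0,0,-1],"delta_pos":[0,0,0],"gripper":0.2},{"angular":[0,0,-1],"delta_pos":[0,0,0],"gripper":0.2},{"angular":[0,0,-1],"delta_pos":[0,0,0],"gripper":0.2},{"angular":[0,0,-1],"delta_pos":[0,0,0],"gripper":0.2},{"angular":[0,0,-1],"delta_pos":[0,0,0],"gripper":0.2},{"angular":[0,0,-1],"delta_pos":[0,0,0],"gripper":0.2},{"angular":[0,0,-1],"delta_pos":[0,0,0],"gripper":0.2},{"angular":[0,0,-1],"delta_pos":[0,0,0],"gripper":0.2},{"angular":[0,0,-1],"delta_pos":[0,0,0],"gripper":0.2},{"angular":[0,0,-1],"delta_pos":[0,0,0],"gripper":0.2}]'
python3 -m crank '[{"angular":[0,0,-1],"delta_pos":[0,0,0],"gripper":0.2},{"angular":[0,0,-1],"delta_pos":[0,0,0],"gripper":0.2},{"angular":[0,0,-1],"delta_pos":[0,0,0],"gripper":0.2},{"angular":[0,0,-1],"delta_pos":[0,0,0],"gripper":0.2},{"angular":[0,0,-1],"delta_pos":[0,0,0],"gripper":0.2},{"angular":[0,0,-1],"delta_pos":[0,0,0],"gripper":0.2},{"angular":[0,0,-1],"delta_pos":[0,0,0],"gripper":0.2},{"angular":[0,0,-1],"delta_pos":[0,0,0],"gripper":0.2},{"angular":[0,-1,-0.44],"delta_pos":[0,0,0],"gripper":0.2},{"angular":[0,-1,0],"delta_pos":[0,0,0],"gripper":0.2},{"angular":[0,-1,0],"delta_pos":[0,0,0],"gripper":0.2},{"angular":[0,0,0],"delta_pos":[0,0,0],"gripper":0.2}]'
python3 - <<'E'
from fit import *
q=[.6119,-.033,-.0116]
plan(W(q,[ribpt(1,(.003,0,.013+.009+.05))])[0],-.66,15)
E
```

```text
time: 37.9
tool_pos: [0.4349, 0.0021, 0.1999]
tool_rot: [-0.002, 0.364, 0.931, -0.001]
contact_force: [0.4, -0.2, -0.6]
gripper_width: 0.408
time: 39.4
tool_pos: [0.4343, 0.0021, 0.1998]
tool_rot: [0.129, 0.006, 0.992, -0.002]
contact_force: [0.4, -0.7, -1.1]
gripper_width: 0.405
t 39.4 tcp [0.4343 0.0021 0.1998] F [ 0.4 -0.7 -1.1] g 0.405
cur yaw -0.71 z [ 0.255 -0.005 -0.967]
rotvec/5deg [-0.02 -0.04 -0.  ]
shift/30mm in target orient [-4.75 -1.1   3.15]
```

```bash
python3 -m crank '[{"angular":[0,0,0],"delta_pos":[-1,-0.3,0],"gripper":0.2},{"angular":[0,0,0],"delta_pos":[-1,-0.3,0],"gripper":0.2},{"angular":[0,0,0],"delta_pos":[-1,-0.3,0],"gripper":0.2},{"angular":[0,0,0],"delta_pos":[-1,-0.2,0],"gripper":0.2},{"angular":[0,0,0],"delta_pos":[-0.75,0,0],"gripper":0.2},{"angular":[0,-0.04,0],"delta_pos":[0,0,1],"gripper":0.2},{"angular":[0,0,0],"delta_pos":[0,0,1],"gripper":0.2},{"angular":[0,0,0],"delta_pos":[0,0,1],"gripper":0.2},{"angular":[0,0,0],"delta_pos":[0,0,0],"gripper":0.2}]'
python3 - <<'E'
from fit import *
q=[.6119,-.033,-.0116]
plan(W(q,[ribpt(1,(.004,0,.013+.009+.004))])[0],-.66,15)
crop("",grab_frame("scene"),(165,130,325,275),"pics/p1s.png",4.); crop("",grab_frame("top"),(200,130,330,220),"pics/p1.png",6)
E
```

```text
time: 40.52
tool_pos: [0.5947, -0.0326, 0.1476]
tool_rot: [0.128, 0.006, 0.992, -0.001]
contact_force: [-0.7, 0.3, -0.4]
gripper_width: 0.406
t 40.52 tcp [ 0.5947 -0.0326  0.1476] F [-0.7  0.3 -0.4] g 0.406
cur yaw -0.68 z [ 0.253 -0.003 -0.967]
rotvec/5deg [-0.01 -0.07 -0.  ]
shift/30mm in target orient [-0.06 -0.01  1.62]
```

View pics/p1s.png

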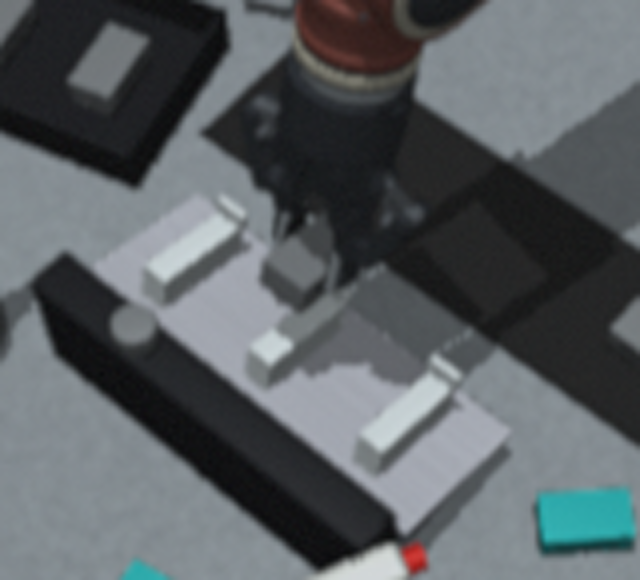

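View pics/p1.png

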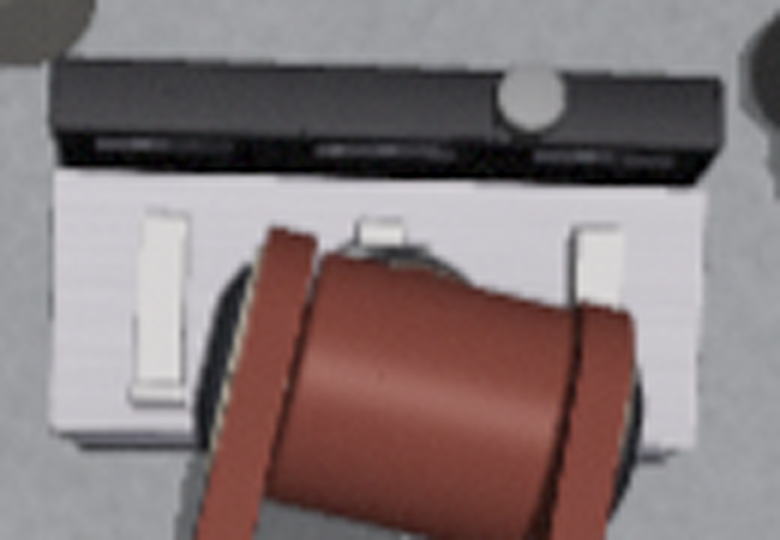

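```bash
python3 -m crank '[{"angular":[0,-0.07,0],"delta_pos":[-0.06,0,0.5],"gripper":0.2},{"angular":[0,0,0],"delta_pos":[0,0,0.5],"gripper":0.2},{"angular":[0,0,0],"delta_pos":[0,0,0.4],"gripper":0.2},{"angular":[0,0,0],"delta_pos":[0,0,0.1],"gripper":0.2},{"angular":[0,0,0],"delta_pos":[0,0,0],"gripper":0.2}]'
python3 -m crank '[{"angular":[0,0,0],"delta_pos":[0,0,0.1],"gripper":0.2},{"angular":[0,0,0],"delta_pos":[0,0,0],"gripper":0.2}]'
python3 - <<'E'
from fit import *
q=[.6119,-.033,-.0116]
plan(W(q,[ribpt(1,(.004,0,.013+.009))])[0],-.66,15)
E
```

```text
time: 41.25
tool_pos: [0.6103, -0.0333, 0.1093]
tool_rot: [0.135, 0.006, 0.991, -0.002]
contact_force: [0.3, -0.2, -0.3]
gripper_width: 0.406
time: 41.5
tool_pos: [0.6113, -0.0334, 0.107]
tool_rot: [0.135, 0.006, 0.991, -0.002]
contact_force: [0.1, -0.0, -1.2]
gripper_width: 0.405
t 41.5 tcp [ 0.6113 -0.0334  0.107 ] F [ 0.1 -0.  -1.2] g 0.405
cur yaw -0.69 z [ 0.268 -0.005 -0.963]
rotvec/5deg [-0.02  0.11  0.  ]
shift/30mm in target orient [0.12 0.01 0.3 ]
```

```bash
python3 -m crank '[{"angular":[0,0.1,0],"delta_pos":[0.08,0,0.15],"gripper":0.2},{"angular":[0,0,0],"delta_pos":[0,0,0],"gripper":0.2}]'
python3 -m crank '[{"angular":[0,0,0],"delta_pos":[0,0,0.1],"gripper":0.2},{"angular":[0,0,0],"delta_pos":[0,0,0],"gripper":0.2}]'
python3 -m crank '[{"angular":[0,0,0],"delta_pos":[0,0,0.08],"gripper":0.2},{"angular":[0,0,0],"delta_pos":[0,0,0],"gripper":0.2}]'
```

```text
time: 41.75
tool_pos: [0.6098, -0.0333, 0.1012]
tool_rot: [0.13, 0.006, 0.991, -0.002]
contact_force: [1.3, -0.4, -1.6]
gripper_width: 0.405
time: 42.0
tool_pos: [0.6112, -0.0334, 0.0991]
tool_rot: [0.131, 0.006, 0.991, -0.002]
contact_force: [0.6, -0.1, 1.1]
gripper_width: 0.411
time: 42.25
tool_pos: [0.6113, -0.0334, 0.0991]
tool_rot: [0.13, 0.006, 0.991, -0.002]
contact_force: [-14.3, 0.3, 17.8]
gripper_width: 0.41
```

```bash
python3 -m crank '[{"angular":[0,0,0],"delta_pos":[0,0,-0.07],"gripper":0.2},{"angular":[0,0,0],"delta_pos":[0.08,0,0],"gripper":0.2},{"angular":[0,0,0],"delta_pos":[0,0,0],"gripper":0.2}]'
python3 -m crank '[{"angular":[0,0,0],"delta_pos":[0.06,0,0],"gripper":0.2},{"angular":[0,0,0],"delta_pos":[0,0,0],"gripper":0.2}]'
python3 -m crank '[{"angular":[0,0,0],"delta_pos":[0.05,0,0],"gripper":0.2},{"angular":[0,0,0],"delta_pos":[0,0,0],"gripper":0.2}]'
```

```text
time: 42.62
tool_pos: [0.6093, -0.0335, 0.0987]
tool_rot: [0.132, 0.006, 0.991, -0.002]
contact_force: [0.3, -0.1, 2.3]
gripper_width: 0.409
time: 42.88
tool_pos: [0.6075, -0.0335, 0.0982]
tool_rot: [0.132, 0.006, 0.991, -0.002]
contact_force: [1.1, 0.4, 4.0]
gripper_width: 0.403
time: 43.12
tool_pos: [0.606, -0.0334, 0.0978]
tool_rot: [0.132, 0.006, 0.991, -0.002]
contact_force: [1.7, 0.3, 5.2]
gripper_width: 0.409
```

```bash
python3 -m crank '[{"angular":[0,0,0],"delta_pos":[0.05,0,0],"gripper":0.2},{"angular":[0,0,0],"delta_pos":[0,0,0],"gripper":0.2}]'
python3 -m crank '[{"angular":[0,0,0],"delta_pos":[0.05,0,0],"gripper":0.2},{"angular":[0,0,0],"delta_pos":[0,0,0],"gripper":0.2}]'
```

```text
time: 43.38
tool_pos: [0.605, -0.0334, 0.0976]
tool_rot: [0.132, 0.006, 0.991, -0.002]
contact_force: [4.8, -0.3, 4.1]
gripper_width: 0.405
time: 43.62
tool_pos: [0.6048, -0.0334, 0.0977]
tool_rot: [0.134, 0.006, 0.991, -0.002]
contact_force: [10.6, -0.1, 1.6]
gripper_width: 0.407
```

```bash
python3 -m crank '[{"angular":[0,0,0],"delta_pos":[-0.05,0,0],"gripper":0.2},{"angular":[0,0,0],"delta_pos":[0,0,0],"gripper":0.5},{"angular":[0,0,0],"delta_pos":[0,0,0],"gripper":0.6},{"angular":[0,0,0],"delta_pos":[0,0,0],"gripper":0.65},{"angular":[0,0,0],"delta_pos":[0,0,-0.3],"gripper":0.65},{"angular":[0,0,0],"delta_pos":[0,0,-1],"gripper":0.65},{"angular":[0,0,0],"delta_pos":[0,0,-1],"gripper":0.65},{"angular":[0,0,0],"delta_pos":[0,0,-1],"gripper":0.8},{"angular":[0,1,0],"delta_pos":[0,1,-1],"gripper":0.8},{"angular":[0,1,0],"delta_pos":[0,1,0],"gripper":0.8},{"angular":[0,1,0],"delta_pos":[0,1,0],"gripper":0.8},{"angular":[0,0,0],"delta_pos":[0,0,0],"gripper":0.8}]'
python3 - <<'E'
from fit import *
f=grab_frame("top"); cv2.imwrite("pics/raw_t5.png",f[:,:,::-1]); crop("",f,(180,130,330,270),"pics/p2.png",4.2)
crop("",grab_frame("scene"),(165,130,345,275),"pics/p2s.png",4.)
wets(f)
plan([.4442,.1455,.2],-93.3)
E
```

```text
time: 45.12
tool_pos: [0.5722, 0.0588, 0.2217]
tool_rot: [0.001, 0.005, 1.0, -0.001]
contact_force: [0.1, -0.4, 0.4]
gripper_width: 0.8
wet px [243.  233.9] 114 [[0.4801 0.0168 0.027 ]] [np.float64(0.0347), np.float64(0.0214)] [np.float64(0.8), np.float64(-89.4)]
t 45.23 tcp [0.5715 0.0573 0.2212] F [-0.4 -0.1  0.9] g 0.801
cur yaw -0.66 z [ 0.001 -0.002 -1.   ]
rotvec/5deg [-1.000e-02  3.000e-02  1.853e+01]
shift/30mm in target orient [ 2.69 -4.41  0.71]
```

View pics/p2s.png

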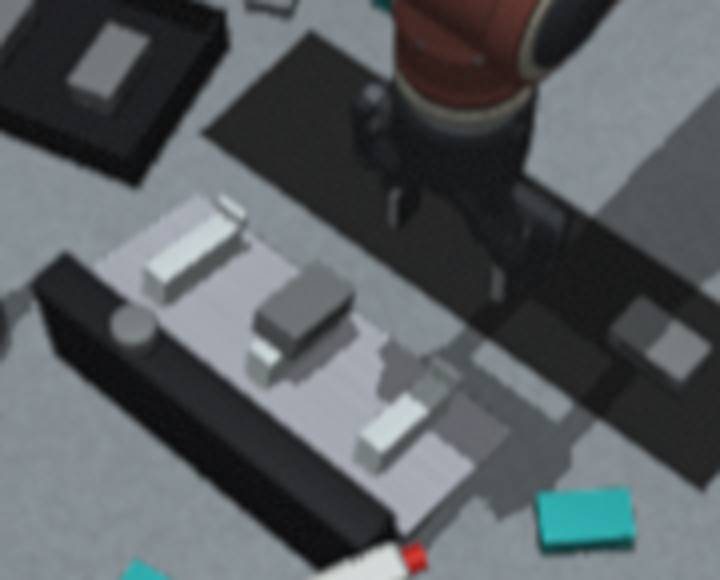

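View pics/p2.png

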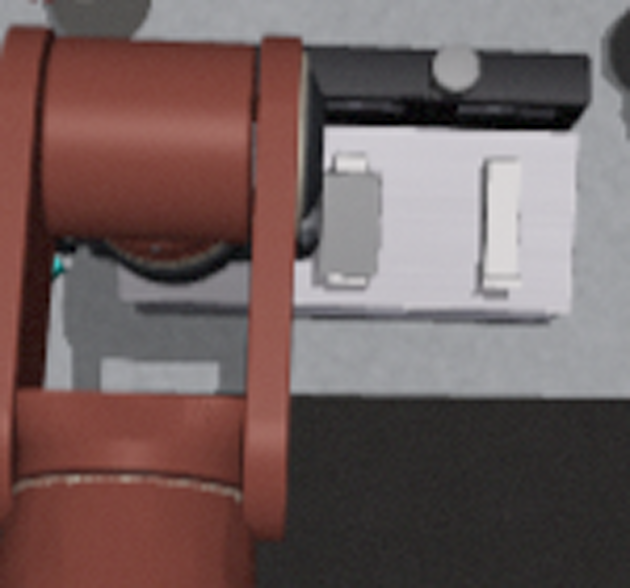

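```bash
python3 -m crank '[{"angular":[0,0,0],"delta_pos":[1,0.8,0],"gripper":0.8},{"angular":[0,0,0],"delta_pos":[1,0.8,0],"gripper":0.8},{"angular":[0,0,0],"delta_pos":[1,0.7,0],"gripper":0.8},{"angular":[0,0,0],"delta_pos":[1,0.7,0],"gripper":0.8},{"angular":[0,0,1],"delta_pos":[0,0,0],"gripper":0.8},{"angular":[0,0,1],"delta_pos":[0,0,0],"gripper":0.8},{"angular":[0,0,1],"delta_pos":[0,0,0],"gripper":0.8},{"angular":[0,0,1],"delta_pos":[0,0,0],"gripper":0.8},{"angular":[0,0,1],"delta_pos":[0,0,0],"gripper":0.8},{"angular":[0,0,1],"delta_pos":[0,0,0],"gripper":0.8},{"angular":[0,0,1],"delta_pos":[0,0,0],"gripper":0.8},{"angular":[0,0,1],"delta_pos":[0,0,0],"gripper":0.8}]'
python3 -m crank '[{"angular":[0,0,1],"delta_pos":[0,0,0],"gripper":0.8},{"angular":[0,0,1],"delta_pos":[0,0,0],"gripper":0.8},{"angular":[0,0,1],"delta_pos":[0,0,0],"gripper":0.8},{"angular":[0,0,1],"delta_pos":[0,0,0],"gripper":0.8},{"angular":[0,0,1],"delta_pos":[0,0,0],"gripper":0.8},{"angular":[0,0,1],"delta_pos":[0,0,0],"gripper":0.8},{"angular":[0,0,1],"delta_pos":[0,0,0],"gripper":0.8},{"angular":[0,0,1],"delta_pos":[0,0,0],"gripper":0.8},{"angular":[0,0,1],"delta_pos":[0,0,0],"gripper":0.8},{"angular":[0,0,1],"delta_pos":[0,0,0],"gripper":0.8},{"angular":[0,0,0.5],"delta_pos":[0,0,0],"gripper":0.8},{"angular":[0,0,0],"delta_pos":[0,0,0],"gripper":0.8}]'
python3 - <<'E'
from fit import *
plan([.4442,.1455,.069],-92.8)
crop("",grab_frame("scene"),(240,130,400,275),"pics/w2s.png",4.); crop("",grab_frame("top"),(150,130,310,275),"pics/w2.png",4.)
E
```

```text
time: 46.72
tool_pos: [0.4524, 0.1477, 0.2208]
tool_rot: [0.001, 0.35, 0.937, -0.001]
contact_force: [0.8, -0.4, 0.1]
gripper_width: 0.799
time: 48.22
tool_pos: [0.4525, 0.1479, 0.2208]
tool_rot: [0.001, 0.727, 0.687, -0.0]
contact_force: [0.0, 0.7, 0.0]
gripper_width: 0.801
t 48.23 tcp [0.4525 0.1479 0.2208] F [0.  0.7 0. ] g 0.801
cur yaw -93.23 z [ 0.001 -0.002 -1.   ]
rotvec/5deg [ 0.02  0.02 -0.09]
shift/30mm in target orient [-0.09 -0.27  5.06]
```

View pics/w2s.png

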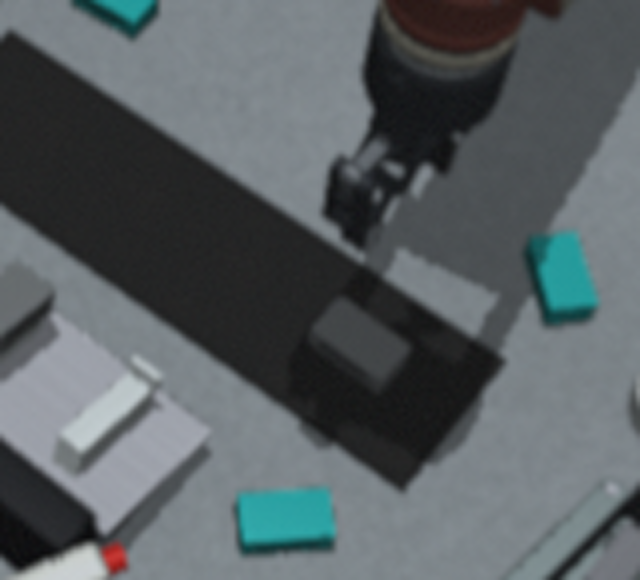

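View pics/w2.png

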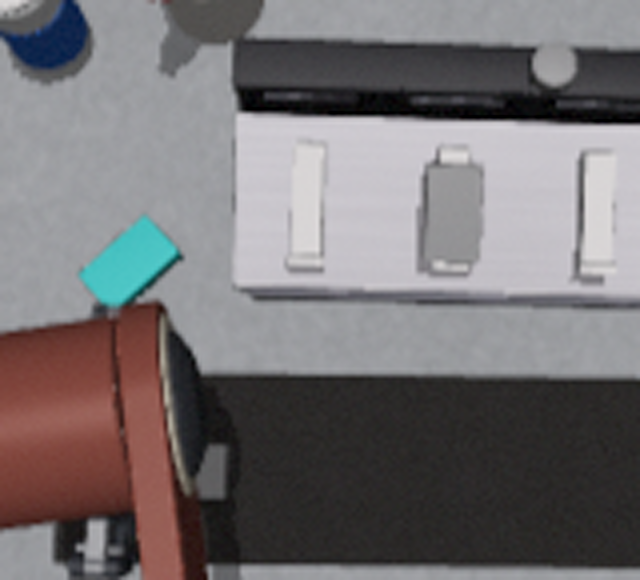

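```bash
python3 -m crank '[{"angular":[0,0,-0.09],"delta_pos":[-0.09,-0.27,0],"gripper":0.8},{"angular":[0,0,0],"delta_pos":[0,0,1],"gripper":0.8},{"angular":[0,0,0],"delta_pos":[0,0,1],"gripper":0.8},{"angular":[0,0,0],"delta_pos":[0,0,1],"gripper":0.8},{"angular":[0,0,0],"delta_pos":[0,0,1],"gripper":0.8},{"angular":[0,0,0],"delta_pos":[0,0,1],"gripper":0.8},{"angular":[0,0,0],"delta_pos":[0,0,0],"gripper":0.8},{"angular":[0,0,0],"delta_pos":[0,0,0],"gripper":0.8}]'
python3 - <<'E'
from fit import *
plan([.4442,.1455,.0215],-92.8)
crop("",grab_frame("scene"),(260,140,400,275),"pics/w3s.png",4.)
E
```

```text
time: 49.32
tool_pos: [0.4452, 0.1463, 0.072]
tool_rot: [0.002, 0.724, 0.69, 0.0]
contact_force: [1.0, -0.2, -0.8]
gripper_width: 0.8
t 49.33 tcp [0.4452 0.1463 0.072 ] F [ 1.  -0.2 -0.8] g 0.8
cur yaw -92.73 z [ 0.002 -0.002 -1.   ]
rotvec/5deg [0.03 0.02 0.01]
shift/30mm in target orient [-0.03 -0.03  1.68]
```

View pics/w3s.png

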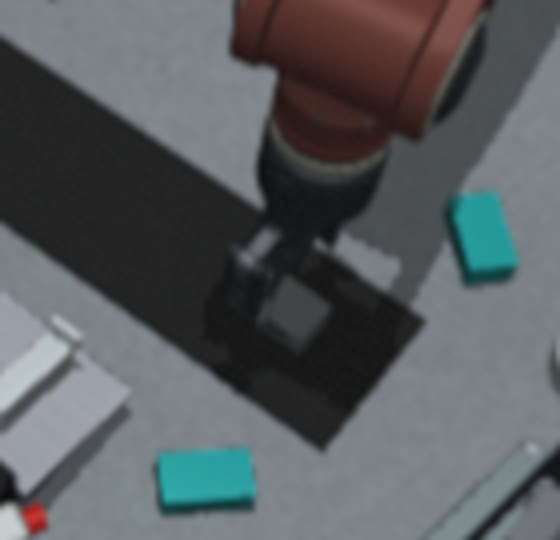

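```bash
python3 -m crank '[{"angular":[0,0,0],"delta_pos":[-0.03,-0.03,1],"gripper":0.8},{"angular":[0,0,0],"delta_pos":[0,0,0.5],"gripper":0.8},{"angular":[0,0,0],"delta_pos":[0,0,0.15],"gripper":0.8},{"angular":[0,0,0],"delta_pos":[0,0,0],"gripper":0.55},{"angular":[0,0,0],"delta_pos":[0,0,0],"gripper":0.5},{"angular":[0,0,0],"delta_pos":[0,0,0],"gripper":0.46},{"angular":[0,0,0],"delta_pos":[0,0,0],"gripper":0.4},{"angular":[0,0,0],"delta_pos":[0,0,0],"gripper":0.3},{"angular":[0,0,0],"delta_pos":[0,0,0],"gripper":0.2},{"angular":[0,0,0],"delta_pos":[0,0,0],"gripper":0.2}]'
python3 -m crank '[{"angular":[0,0,0],"delta_pos":[0,0,-1],"gripper":0.2},{"angular":[0,0,0],"delta_pos":[0,0,-1],"gripper":0.2},{"angular":[0,0,0],"delta_pos":[0,0,-1],"gripper":0.2},{"angular":[0,0,0],"delta_pos":[0,0,-1],"gripper":0.2},{"angular":[0,0,0],"delta_pos":[0,0,-1],"gripper":0.2},{"angular":[0,0,0],"delta_pos":[0,0,-1],"gripper":0.2},{"angular":[0,0,0],"delta_pos":[0,0,0],"gripper":0.2}]'
python3 - <<'E'
from fit import *
plan([.56,-.033,.2],-.66,0)
E
```

```text
time: 50.62
tool_pos: [0.4445, 0.1454, 0.0223]
tool_rot: [0.001, 0.724, 0.69, 0.0]
contact_force: [0.2, -0.7, 6.4]
gripper_width: 0.41
time: 51.5
tool_pos: [0.4448, 0.1459, 0.2036]
tool_rot: [0.002, 0.724, 0.69, 0.002]
contact_force: [-0.1, 0.7, -0.5]
gripper_width: 0.409
t 51.5 tcp [0.4448 0.1459 0.2036] F [-0.1  0.7 -0.5] g 0.409
cur yaw -92.74 z [ 0.005 -0.001 -1.   ]
rotvec/5deg [  0.04   0.06 -18.42]
shift/30mm in target orient [-3.91 -5.92  0.12]
```

```bash
python3 -m crank '[{"angular":[0,0,-1],"delta_pos":[0,0,0],"gripper":0.2},{"angular":[0,0,-1],"delta_pos":[0,0,0],"gripper":0.2},{"angular":[0,0,-1],"delta_pos":[0,0,0],"gripper":0.2},{"angular":[0,0,-1],"delta_pos":[0,0,0],"gripper":0.2},{"angular":[0,0,-1],"delta_pos":[0,0,0],"gripper":0.2},{"angular":[0,0,-1],"delta_pos":[0,0,0],"gripper":0.2},{"angular":[0,0,-1],"delta_pos":[0,0,0],"gripper":0.2},{"angular":[0,0,-1],"delta_pos":[0,0,0],"gripper":0.2},{"angular":[0,0,-1],"delta_pos":[0,0,0],"gripper":0.2},{"angular":[0,0,-1],"delta_pos":[0,0,0],"gripper":0.2},{"angular":[0,0,-1],"delta_pos":[0,0,0],"gripper":0.2},{"angular":[0,0,-1],"delta_pos":[0,0,0],"gripper":0.2}]'
python3 -m crank '[{"angular":[0,0,-1],"delta_pos":[0,0,0],"gripper":0.2},{"angular":[0,0,-1],"delta_pos":[0,0,0],"gripper":0.2},{"angular":[0,0,-1],"delta_pos":[0,0,0],"gripper":0.2},{"angular":[0,0,-1],"delta_pos":[0,0,0],"gripper":0.2},{"angular":[0,0,-1],"delta_pos":[0,0,0],"gripper":0.2},{"angular":[0,0,-1],"delta_pos":[0,0,0],"gripper":0.2},{"angular":[0,-1,-0.42],"delta_pos":[0,0,0],"gripper":0.2},{"angular":[0,-1,0],"delta_pos":[0,0,0],"gripper":0.2},{"angular":[0,-1,0],"delta_pos":[0,0,0],"gripper":0.2},{"angular":[0,0,0],"delta_pos":[0,0,0],"gripper":0.2}]'
python3 - <<'E'
from fit import *
q=[.6119,-.033,-.0116]
plan(W(q,[ribpt(2,(.004,0,.013+.009+.04))])[0],-.66,15)
E
```

```text
time: 53.0
tool_pos: [0.4424, 0.1454, 0.1989]
tool_rot: [-0.001, 0.28, 0.96, -0.002]
contact_force: [0.9, 0.1, -0.5]
gripper_width: 0.404
time: 54.25
tool_pos: [0.4417, 0.1456, 0.1987]
tool_rot: [0.129, 0.005, 0.992, -0.003]
contact_force: [0.3, 0.1, -1.1]
gripper_width: 0.409
t 54.25 tcp [0.4417 0.1456 0.1987] F [ 0.3  0.1 -1.1] g 0.409
cur yaw -0.6 z [ 0.256 -0.007 -0.967]
rotvec/5deg [-0.05 -0.04  0.02]
shift/30mm in target orient [-4.61 -2.72  3.4 ]
```

```bash
python3 -m crank '[{"angular":[-0.05,-0.04,0],"delta_pos":[-1,-0.6,0],"gripper":0.2},{"angular":[0,0,0],"delta_pos":[-1,-0.6,0],"gripper":0.2},{"angular":[0,0,0],"delta_pos":[-1,-0.6,0],"gripper":0.2},{"angular":[0,0,0],"delta_pos":[-1,-0.6,0],"gripper":0.2},{"angular":[0,0,0],"delta_pos":[-0.61,-0.32,0],"gripper":0.2},{"angular":[0,0,0],"delta_pos":[0,0,1],"gripper":0.2},{"angular":[0,0,0],"delta_pos":[0,0,1],"gripper":0.2},{"angular":[0,0,0],"delta_pos":[0,0,1],"gripper":0.2},{"angular":[0,0,0],"delta_pos":[0,0,0],"gripper":0.2},{"angular":[0,0,0],"delta_pos":[0,0,0],"gripper":0.2}]'
python3 - <<'E'
from fit import *
q=[.6119,-.033,-.0116]
plan(W(q,[ribpt(2,(.004,0,.013+.009))])[0],-.66,15)
crop("",grab_frame("scene"),(185,130,345,275),"pics/p3s.png",4.)
E
```

```text
time: 55.5
tool_pos: [0.6002, 0.0624, 0.1512]
tool_rot: [0.133, 0.005, 0.991, -0.0]
contact_force: [0.2, 0.4, 0.2]
gripper_width: 0.403
t 55.5 tcp [0.6002 0.0624 0.1512] F [0.2 0.4 0.2] g 0.403
cur yaw -0.58 z [ 0.263 -0.002 -0.965]
rotvec/5deg [0.01 0.05 0.01]
shift/30mm in target orient [ 0.11 -0.01  1.83]
```

View pics/p3s.png

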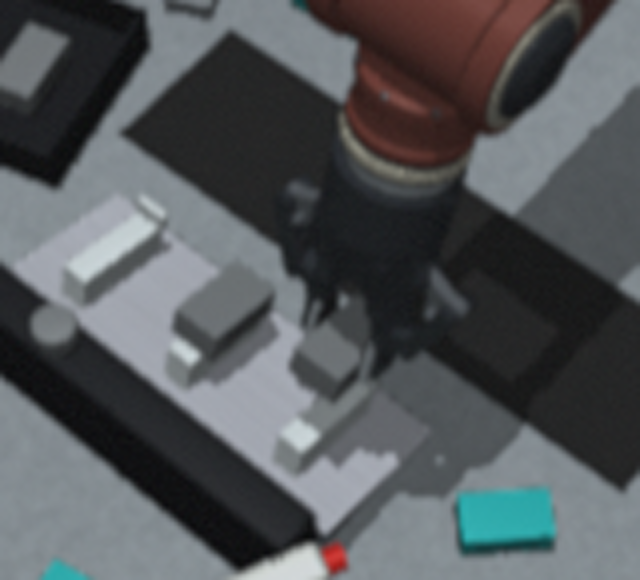

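```bash
python3 -m crank '[{"angular":[0,0.05,0],"delta_pos":[0.1,0,0.6],"gripper":0.2},{"angular":[0,0,0],"delta_pos":[0,0,0.5],"gripper":0.2},{"angular":[0,0,0],"delta_pos":[0,0,0.3],"gripper":0.2},{"angular":[0,0,0],"delta_pos":[0,0,0.1],"gripper":0.2},{"angular":[0,0,0],"delta_pos":[0,0,0],"gripper":0.2},{"angular":[0,0,0],"delta_pos":[0,0,0],"gripper":0.2}]'
python3 -m crank '[{"angular":[0,0,0],"delta_pos":[0,0,0.1],"gripper":0.2},{"angular":[0,0,0],"delta_pos":[0,0,0],"gripper":0.2}]'
python3 -m crank '[{"angular":[0,0,0],"delta_pos":[0,0,0.07],"gripper":0.2},{"angular":[0,0,0],"delta_pos":[0,0,0],"gripper":0.2}]'
```

```text
time: 56.3
tool_pos: [0.609, 0.0624, 0.1072]
tool_rot: [0.131, 0.005, 0.991, -0.0]
contact_force: [0.3, 0.3, -0.0]
gripper_width: 0.408
time: 56.55
tool_pos: [0.6094, 0.0624, 0.1036]
tool_rot: [0.13, 0.005, 0.991, -0.0]
contact_force: [0.6, -0.4, -0.7]
gripper_width: 0.409
time: 56.8
tool_pos: [0.6099, 0.0624, 0.1014]
tool_rot: [0.13, 0.005, 0.991, -0.0]
contact_force: [0.7, -0.8, -0.5]
gripper_width: 0.407
```

```bash
python3 -m crank '[{"angular":[0,0,0],"delta_pos":[0,0,0.07],"gripper":0.2},{"angular":[0,0,0],"delta_pos":[0,0,0],"gripper":0.2}]'
python3 -m crank '[{"angular":[0,0,0],"delta_pos":[0,0,0.05],"gripper":0.2},{"angular":[0,0,0],"delta_pos":[0,0,0],"gripper":0.2}]'
```

```text
time: 57.05
tool_pos: [0.6104, 0.0624, 0.0994]
tool_rot: [0.13, 0.005, 0.991, -0.0]
contact_force: [-0.6, 0.5, -0.8]
gripper_width: 0.405
time: 57.3
tool_pos: [0.6108, 0.0624, 0.098]
tool_rot: [0.13, 0.005, 0.991, -0.0]
contact_force: [-1.6, 0.2, -1.1]
gripper_width: 0.41
```

```bash
python3 -m crank '[{"angular":[0,0,0],"delta_pos":[0,0,0.05],"gripper":0.2},{"angular":[0,0,0],"delta_pos":[0,0,0],"gripper":0.2}]'
python3 -m crank '[{"angular":[0,0,0],"delta_pos":[0.08,0,0],"gripper":0.2},{"angular":[0,0,0],"delta_pos":[0,0,0],"gripper":0.2}]'
python3 -m crank '[{"angular":[0,0,0],"delta_pos":[0.05,0,0],"gripper":0.2},{"angular":[0,0,0],"delta_pos":[0,0,0],"gripper":0.2}]'
```

```text
time: 57.55
tool_pos: [0.6113, 0.0624, 0.0976]
tool_rot: [0.13, 0.005, 0.991, -0.0]
contact_force: [-4.2, 0.0, 5.3]
gripper_width: 0.409
time: 57.8
tool_pos: [0.6098, 0.0624, 0.0972]
tool_rot: [0.132, 0.005, 0.991, -0.0]
contact_force: [0.9, 0.6, 2.8]
gripper_width: 0.403
time: 58.05
tool_pos: [0.6085, 0.0624, 0.0968]
tool_rot: [0.132, 0.005, 0.991, -0.0]
contact_force: [1.9, 0.1, 6.5]
gripper_width: 0.407
```

```bash
python3 -m crank '[{"angular":[0,0,0],"delta_pos":[0.05,0,0],"gripper":0.2},{"angular":[0,0,0],"delta_pos":[0,0,0],"gripper":0.2}]'
python3 -m crank '[{"angular":[0,0,0],"delta_pos":[0.05,0,0],"gripper":0.2},{"angular":[0,0,0],"delta_pos":[0,0,0],"gripper":0.2}]'
python3 -m crank '[{"angular":[0,0,0],"delta_pos":[0.05,0,0],"gripper":0.2},{"angular":[0,0,0],"delta_pos":[0,0,0],"gripper":0.2}]'
```

```text
time: 58.3
tool_pos: [0.607, 0.0624, 0.0964]
tool_rot: [0.132, 0.005, 0.991, -0.0]
contact_force: [1.4, -0.7, 5.9]
gripper_width: 0.408
time: 58.55
tool_pos: [0.6068, 0.0624, 0.0965]
tool_rot: [0.134, 0.005, 0.991, -0.0]
contact_force: [6.7, 0.2, 2.9]
gripper_width: 0.405
time: 58.8
tool_pos: [0.6066, 0.0624, 0.0967]
tool_rot: [0.135, 0.005, 0.991, -0.0]
contact_force: [11.6, 0.7, 0.2]
gripper_width: 0.407
```

Seated. Release, lift, and clear to look.

```bash
python3 -m crank '[{"angular":[0,0,0],"delta_pos":[-0.07,0,0],"gripper":0.2},{"angular":[0,0,0],"delta_pos":[0,0,0],"gripper":0.5},{"angular":[0,0,0],"delta_pos":[0,0,0],"gripper":0.6},{"angular":[0,0,0],"delta_pos":[0,0,0],"gripper":0.65},{"angular":[0,0,0],"delta_pos":[0,0,-0.3],"gripper":0.65},{"angular":[0,0,0],"delta_pos":[0,0,-1],"gripper":0.65},{"angular":[0,0,0],"delta_pos":[0,0,-1],"gripper":0.65},{"angular":[0,0,0],"delta_pos":[0,0,-1],"gripper":0.4},{"angular":[0,1,0],"delta_pos":[0,1,-1],"gripper":0.2},{"angular":[0,1,0],"delta_pos":[0,1,0],"gripper":0},{"angular":[0,1,0],"delta_pos":[0,1,0],"gripper":0},{"angular":[0,0,0],"delta_pos":[0,1,0],"gripper":0}]'
python3 -m crank '[{"angular":[0,0,0],"delta_pos":[1,1,0],"gripper":0},{"angular":[0,0,0],"delta_pos":[1,1,0],"gripper":0},{"angular":[0,0,0],"delta_pos":[1,1,0],"gripper":0},{"angular":[0,0,0],"delta_pos":[1,0,0],"gripper":0},{"angular":[0,0,0],"delta_pos":[1,0,0],"gripper":0},{"angular":[0,0,0],"delta_pos":[0,0,0],"gripper":0},{"angular":[0,0,0],"delta_pos":[0,0,0],"gripper":0}]'
python3 - <<'E'
from fit import *
f=grab_frame("top"); g=grab_frame("scene"); cv2.imwrite("pics/raw_t6.png",f[:,:,::-1]);cv2.imwrite("pics/raw_s6.png",g[:,:,::-1])
q=[.6119,-.033,-.0116]
for n,im,bx,sc in(("top",f,(205,135,325,210),6.6),("scene",g,(165,150,305,265),5.2)):
    x0,y0,x1,y1=bx; big=cv2.resize(im[y0:y1,x0:x1,::-1],None,fx=sc,fy=sc,interpolation=cv2.INTER_CUBIC)
    cv2.imwrite(f"pics/f_{n}_raw.png",big)
    for k in(1,2): ov(big,n,W(q,[ribpt(k,(a,b,.026)) for a,b in((-.031,-.018),(-.031,.018),(.031,.018),(.031,-.018))]),(0,0,255),True,sc,(x0,y0))
    cv2.imwrite(f"pics/f_{n}.png",big)
cv2.imwrite("pics/t6.png",cv2.resize(f[:,:,::-1],(800,600)))
plan(None)
E
```

```text
time: 60.3
tool_pos: [0.5738, 0.1836, 0.2205]
tool_rot: [0.0, 0.005, 1.0, 0.0]
contact_force: [-0.8, 0.1, -0.4]
gripper_width: 0.005
time: 61.18
tool_pos: [0.4244, 0.2743, 0.2205]
tool_rot: [0.001, 0.005, 1.0, 0.0]
contact_force: [-0.5, -0.9, -0.4]
gripper_width: 0.0
t 61.27 tcp [0.4247 0.2741 0.2202] F [-1.1  0.4  0.8] g 0.001
cur yaw -0.61 z [ 0.001  0.001 -1.   ]
```

View pics/f_top.png

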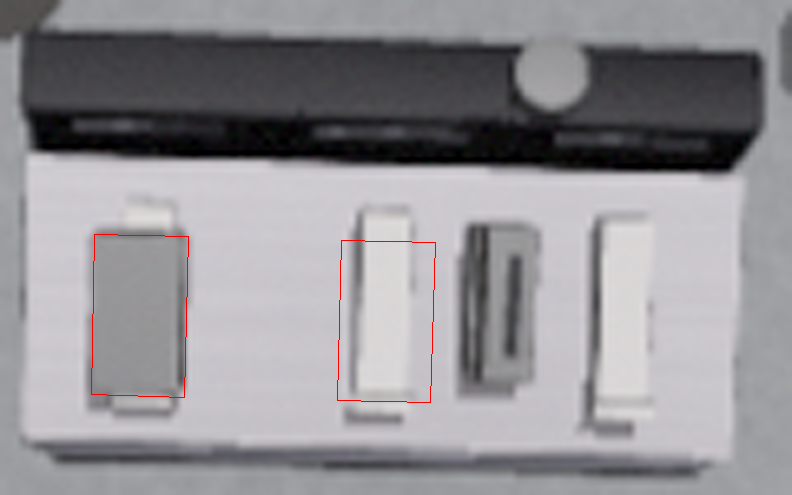

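View pics/f_scene_raw.png

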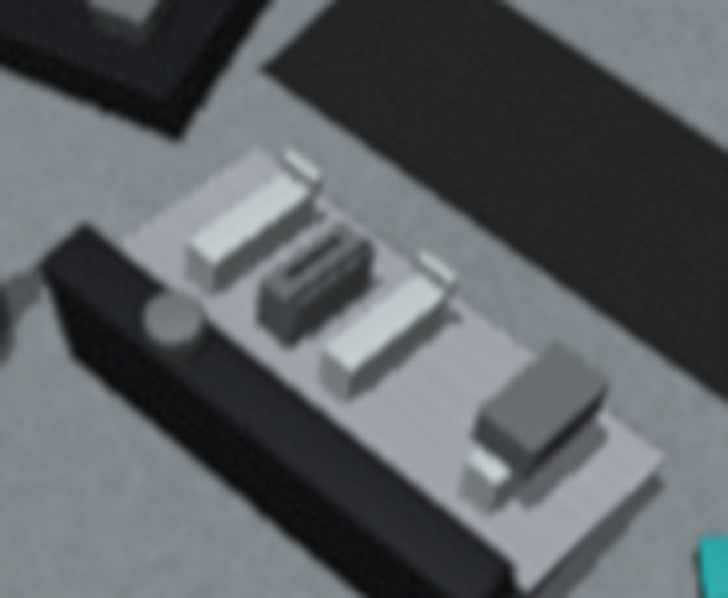

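View pics/t6.png

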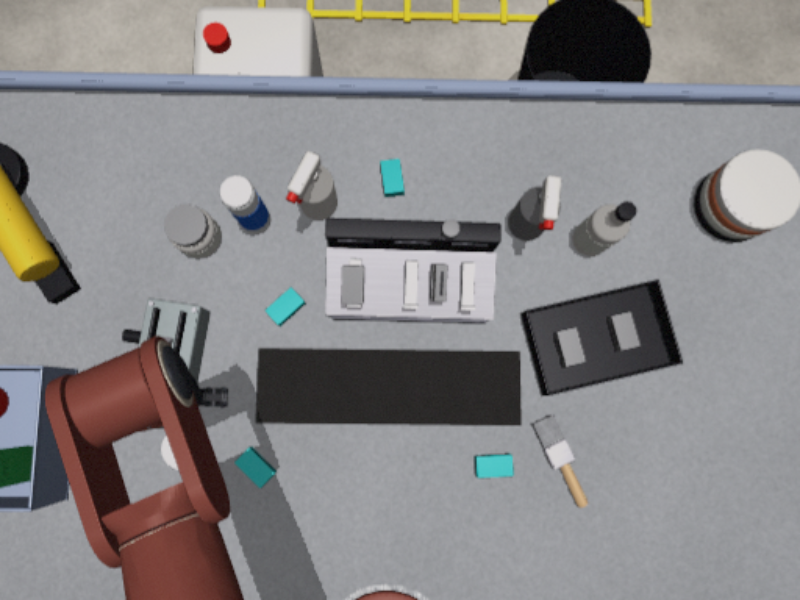

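```bash
python3 - <<'E'
from fit import *
f=grab_frame("top"); g=grab_frame("scene"); cv2.imwrite("pics/raw_t7.png",f[:,:,::-1]);cv2.imwrite("pics/raw_s7.png",g[:,:,::-1])
a=cv2.resize(f[160:200,255:312,::-1],None,fx=13,fy=13,interpolation=cv2.INTER_CUBIC); b=cv2.resize(g[185:235,205:260,::-1],None,fx=12,fy=12,interpolation=cv2.INTER_CUBIC)
cv2.imwrite("pics/k_t.png",a);cv2.imwrite("pics/k_s.png",b)
E
```

```text
(no output)
```

View pics/k_t.png

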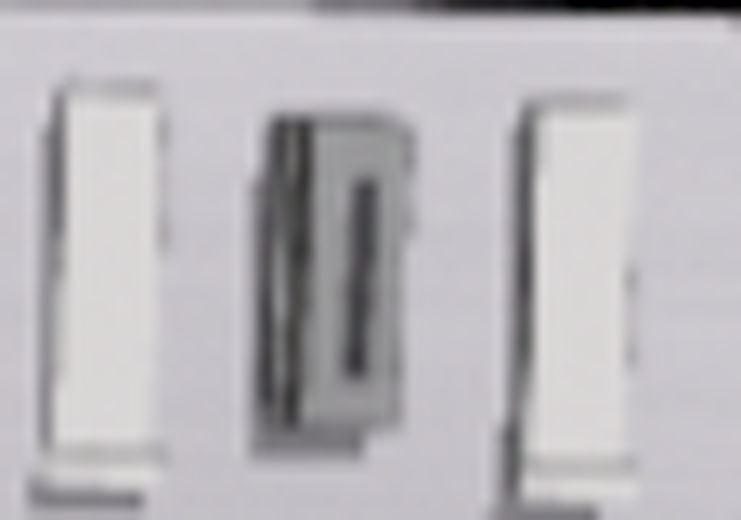

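View pics/k_s.png

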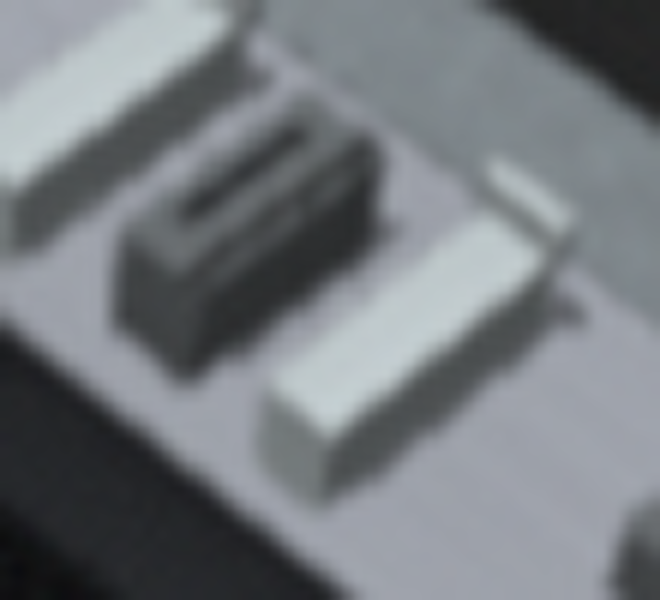

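```bash
cat >> fit.py <<'E'
Q=[.6119,-.033,-.0116]
def rib_inv(k,P):
    x,y,a=Q; d=np.array(P)-[x,y,.075]; c,s=np.cos(a),np.sin(a)
    r=np.array([c*d[0]+s*d[1],-s*d[0]+c*d[1],d[2]]); return np.array([r[0]*c15+r[2]*s15,r[1]-(k-1)*.095,-r[0]*s15+r[2]*c15])
def plan2(p,z,y):
    s=state(); q=s['tool_rot']; Rc=R.from_quat([q[1],q[2],q[3],q[0]])
    z=np.array(z,float)/np.linalg.norm(z); y=np.array(y,float); y=y-z*(y@z); y/=np.linalg.norm(y)
    Rt=R.from_matrix(np.c_[np.cross(y,z),y,z]); 
    print("t",round(s['time'],2),"tcp",np.round(s['tool_pos'],4),"F",np.round(s['contact_force'],1),"g",round(s['gripper_width'],3))
    print("axes now x,y,z",np.round(Rc.as_matrix().T,3).tolist())
    print("rotvec/5",np.round((Rc.inv()*Rt).as_rotvec(degrees=True)/5,2),"shift/30 target frame",np.round(Rt.inv().apply(np.array(p)-s['tool_pos'])/.03,2),"world d mm",np.round(1e3*(np.array(p)-s['tool_pos']),1))
def rdir(v): # rib-frame dir -> world
    x,y,z=v; r=np.array([x*c15-z*s15,y,x*s15+z*c15]); a=Q[2]; return np.array([np.cos(a)*r[0]-np.sin(a)*r[1],np.sin(a)*r[0]+np.cos(a)*r[1],r[2]])
E
python3 - <<'E'
from fit import *
# intersect rays with plane rib z=.006
def onrib(px,zr,n="top"):
    o,d=ray(n,[px]); nn=rdir((0,0,1)); P0=W(Q,[ribpt(1,(0,0,zr))])[0]; s=((P0-o)@nn)/(d[0]@nn); return o+s*d[0]
for lab,px in (("L",(272,272)),("R",(409,272)),("far",(345,117)),("near",(338,430)),("C",(341,273))):
    P=onrib(((px[0]+.5)/13-.5+255,(px[1]+.5)/13-.5+160),.006); print(lab,P.round(4),rib_inv(1,P).round(4))
c=W(Q,[ribpt(1,(0.0,-.05,0))]);
E
```

```text
L [ 0.6162 -0.0658  0.0825] [ 0.0065 -0.0327  0.006 ]
R [ 0.6165 -0.0931  0.0826] [ 0.0071 -0.0601  0.006 ]
far [ 0.6462 -0.0797  0.0906] [ 0.0377 -0.0463  0.006 ]
near [ 0.5857 -0.0797  0.0743] [-0.0249 -0.047   0.006 ]
C [ 0.6162 -0.0796  0.0825] [ 0.0066 -0.0465  0.006 ]
```

```bash
python3 - <<'E'
from fit import *
p=W(Q,[ribpt(1,(.005,-.0465,.10))])[0]
plan2(p,(0,0,-1),(1,-.0116,0)); plan2(p,-rdir((0,0,1)),rdir((1,0,0)))
E
```

```text
t 61.38 tcp [0.4246 0.2741 0.2199] F [-0.1  0.4  0.2] g -0.0
axes now x,y,z [[-1.0, 0.011, 0.0], [0.011, 1.0, 0.0], [-0.0, 0.0, -1.0]]
rotvec/5 [ 0.   -0.   18.01] shift/30 target frame [-11.71   5.66   1.57] world d mm [ 165.7 -353.3  -47. ]
t 61.38 tcp [0.4246 0.2741 0.2199] F [-0.1  0.4  0.2] g -0.0
axes now x,y,z [[-1.0, 0.011, 0.0], [0.011, 1.0, 0.0], [-0.0, 0.0, -1.0]]
rotvec/5 [-2.35 -2.36 17.9 ] shift/30 target frame [-11.71   5.06   2.98] world d mm [ 165.7 -353.3  -47. ]
```

```bash
python3 -m crank '[{"angular":[0,0,0],"delta_pos":[-0.5,-1,0],"gripper":0.92},{"angular":[0,0,0],"delta_pos":[-0.5,-1,0],"gripper":0.92},{"angular":[0,0,0],"delta_pos":[-0.5,-1,0],"gripper":0.92},{"angular":[0,0,0],"delta_pos":[-0.5,-1,0],"gripper":0.92},{"angular":[0,0,0],"delta_pos":[-0.5,-1,0],"gripper":0.92},{"angular":[0,0,0],"delta_pos":[-0.5,-1,0],"gripper":0.92},{"angular":[0,0,0],"delta_pos":[-0.5,-1,0],"gripper":0.92},{"angular":[0,0,0],"delta_pos":[-0.5,-1,0],"gripper":0.92},{"angular":[0,0,0],"delta_pos":[-0.5,-1,0],"gripper":0.92},{"angular":[0,0,0],"delta_pos":[-0.5,-1,0],"gripper":0.92},{"angular":[0,0,0],"delta_pos":[-0.4,-1,0],"gripper":0.92},{"angular":[0,0,0],"delta_pos":[0,-0.7,0],"gripper":0.92}]'
python3 -m crank '[{"angular":[0,0,1],"delta_pos":[0,0,0],"gripper":0.92},{"angular":[0,0,1],"delta_pos":[0,0,0],"gripper":0.92},{"angular":[0,0,1],"delta_pos":[0,0,0],"gripper":0.92},{"angular":[0,0,1],"delta_pos":[0,0,0],"gripper":0.92},{"angular":[0,0,1],"delta_pos":[0,0,0],"gripper":0.92},{"angular":[0,0,1],"delta_pos":[0,0,0],"gripper":0.92},{"angular":[0,0,1],"delta_pos":[0,0,0],"gripper":0.92},{"angular":[0,0,1],"delta_pos":[0,0,0],"gripper":0.92},{"angular":[0,0,1],"delta_pos":[0,0,0],"gripper":0.92},{"angular":[0,0,1],"delta_pos":[0,0,0],"gripper":0.92},{"angular":[0,0,1],"delta_pos":[0,0,0],"gripper":0.92},{"angular":[0,0,1],"delta_pos":[0,0,0],"gripper":0.92}]'
python3 -m crank '[{"angular":[0,0,1],"delta_pos":[0,0,0],"gripper":0.92},{"angular":[0,0,1],"delta_pos":[0,0,0],"gripper":0.92},{"angular":[0,0,1],"delta_pos":[0,0,0],"gripper":0.92},{"angular":[0,0,1],"delta_pos":[0,0,0],"gripper":0.92},{"angular":[0,0,1],"delta_pos":[0,0,0],"gripper":0.92},{"angular":[0,0,1],"delta_pos":[0,0,0],"gripper":0.92},{"angular":[-1,0,0],"delta_pos":[0,0,0],"gripper":0.92},{"angular":[-1,0,0],"delta_pos":[0,0,0],"gripper":0.92},{"angular":[-1,0,0],"delta_pos":[0,0,0],"gripper":0.92},{"angular":[0,0,0],"delta_pos":[0,0,0],"gripper":0.92},{"angular":[0,0,0],"delta_pos":[0,0,0],"gripper":0.92}]'
python3 - <<'E'
from fit import *
p=W(Q,[ribpt(1,(.005,-.0465,.05))])[0]
plan2(p,-rdir((0,0,1)),rdir((1,0,0)))
E
```

```text
time: 62.88
tool_pos: [0.5829, -0.08, 0.2193]
tool_rot: [-0.0, 0.006, 1.0, 0.0]
contact_force: [-0.4, -0.1, -0.1]
gripper_width: 0.919
time: 64.38
tool_pos: [0.5821, -0.0784, 0.2195]
tool_rot: [-0.0, 0.506, 0.863, 0.0]
contact_force: [0.4, 0.1, -0.6]
gripper_width: 0.919
time: 65.75
tool_pos: [0.5825, -0.0785, 0.2199]
tool_rot: [0.092, 0.705, 0.698, 0.092]
contact_force: [-0.4, 0.6, 0.0]
gripper_width: 0.919
t 65.75 tcp [ 0.5825 -0.0785  0.2199] F [-0.4  0.6  0. ] g 0.919
axes now x,y,z [[0.01, 1.0, 0.001], [0.966, -0.01, 0.258], [0.258, -0.002, -0.966]]
rotvec/5 [-0.01 -0.01  0.02] shift/30 target frame [-0.02 -0.15  3.25] world d mm [ 20.8  -0.9 -95.3]
```

```bash
python3 -m crank '[{"angular":[0,0,0],"delta_pos":[-0.02,-0.15,1],"gripper":0.92},{"angular":[0,0,0],"delta_pos":[0,0,1],"gripper":0.92},{"angular":[0,0,0],"delta_pos":[0,0,1],"gripper":0.92},{"angular":[0,0,0],"delta_pos":[0,0,0.25],"gripper":0.92},{"angular":[0,0,0],"delta_pos":[0,0,0],"gripper":0.92},{"angular":[0,0,0],"delta_pos":[0,0,0],"gripper":0.92}]'
python3 - <<'E'
from fit import *
p=W(Q,[ribpt(1,(.005,-.0465,-.005))])[0]
plan2(p,-rdir((0,0,1)),rdir((1,0,0)))
crop("",grab_frame("scene"),(165,130,305,265),"pics/r1s.png",4.4)
E
```

```text
time: 66.5
tool_pos: [0.6042, -0.0794, 0.126]
tool_rot: [0.094, 0.704, 0.697, 0.093]
contact_force: [0.4, -0.9, -0.2]
gripper_width: 0.919
t 66.5 tcp [ 0.6042 -0.0794  0.126 ] F [ 0.4 -0.9 -0.2] g 0.919
axes now x,y,z [[0.01, 1.0, -0.0], [0.965, -0.01, 0.261], [0.261, -0.003, -0.965]]
rotvec/5 [ 0.03 -0.    0.02] shift/30 target frame [-0.   -0.04  1.87] world d mm [ 13.2  -0.2 -54.6]
```

View pics/r1s.png

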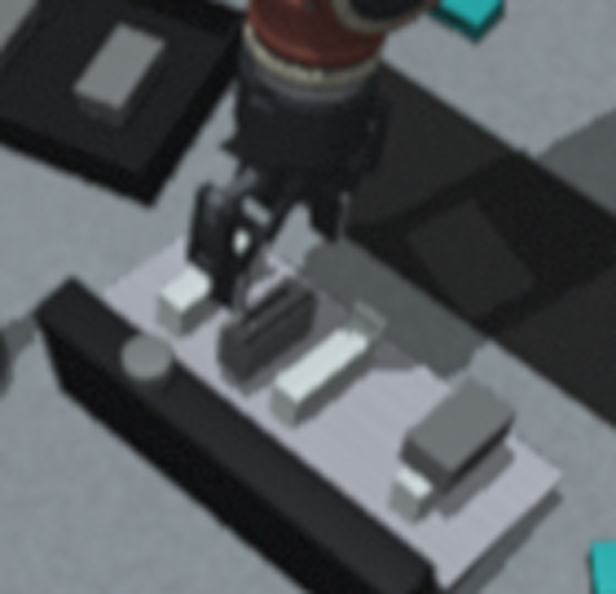

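```bash
python3 -m crank '[{"angular":[0,0,0],"delta_pos":[0,-0.04,0.5],"gripper":0.92},{"angular":[0,0,0],"delta_pos":[0,0,0.5],"gripper":0.92},{"angular":[0,0,0],"delta_pos":[0,0,0],"gripper":0.92}]'
python3 -m crank '[{"angular":[0,0,0],"delta_pos":[0,0,0.4],"gripper":0.92},{"angular":[0,0,0],"delta_pos":[0,0,0.4],"gripper":0.92},{"angular":[0,0,0],"delta_pos":[0,0,0],"gripper":0.92},{"angular":[0,0,0],"delta_pos":[0,0,0],"gripper":0.92}]'
```

```text
time: 66.92
tool_pos: [0.6085, -0.0787, 0.0922]
tool_rot: [0.091, 0.705, 0.698, 0.091]
contact_force: [-0.1, 0.1, -0.2]
gripper_width: 0.918
time: 67.42
tool_pos: [0.6162, -0.0792, 0.0718]
tool_rot: [0.093, 0.705, 0.698, 0.092]
contact_force: [-0.4, 0.2, 0.2]
gripper_width: 0.916
```

```bash
python3 -m crank '[{"angular":[0,0,0],"delta_pos":[0,0,0],"gripper":0.8},{"angular":[0,0,0],"delta_pos":[0,0,0],"gripper":0.75},{"angular":[0,0,0],"delta_pos":[0,0,0],"gripper":0.7},{"angular":[0,0,0],"delta_pos":[0,0,0],"gripper":0.6},{"angular":[0,0,0],"delta_pos":[0,0,0],"gripper":0.5},{"angular":[0,0,0],"delta_pos":[0,0,0],"gripper":0.5}]'
python3 -m crank '[{"angular":[0,0,0],"delta_pos":[0,0,-1],"gripper":0.5},{"angular":[0,0,0],"delta_pos":[0,0,-1],"gripper":0.5},{"angular":[0,0,0],"delta_pos":[0,0,-1],"gripper":0.5},{"angular":[0,0,0],"delta_pos":[0,0,-1],"gripper":0.5},{"angular":[0,0,0],"delta_pos":[0,0,0],"gripper":0.5}]'
python3 - <<'E'
from fit import *
crop("",grab_frame("scene"),(165,100,325,265),"pics/r2s.png",3.6)
c,s=np.cos(np.radians(50)),np.sin(np.radians(50))
plan2([.45,0.0,.19],(s,0,-c),(0,1,0))
plan2([.45,0.0,.19],(s,0,-c),(0,-1,0))
E
```

```text
time: 68.18
tool_pos: [0.6167, -0.0794, 0.0728]
tool_rot: [0.093, 0.705, 0.697, 0.092]
contact_force: [-2.1, 0.7, 5.3]
gripper_width: 0.713
time: 68.8
tool_pos: [0.5862, -0.0794, 0.1902]
tool_rot: [0.095, 0.704, 0.697, 0.093]
contact_force: [0.2, -0.9, -1.4]
gripper_width: 0.714
t 68.85 tcp [ 0.5853 -0.0791  0.188 ] F [-0.7  0.1 -1.8] g 0.713
axes now x,y,z [[0.01, 1.0, 0.0], [0.966, -0.01, 0.26], [0.26, -0.003, -0.966]]
rotvec/5 [ -5.53  -5.43 -17.49] shift/30 target frame [ 2.85  2.64 -3.5 ] world d mm [-135.3   79.1    2. ]
t 68.85 tcp [ 0.5853 -0.0791  0.188 ] F [-0.7  0.1 -1.8] g 0.713
axes now x,y,z [[0.01, 1.0, 0.0], [0.966, -0.01, 0.26], [0.26, -0.003, -0.966]]
rotvec/5 [-5.41  5.51 17.29] shift/30 target frame [-2.85 -2.64 -3.5 ] world d mm [-135.3   79.1    2. ]
```

View pics/r2s.png

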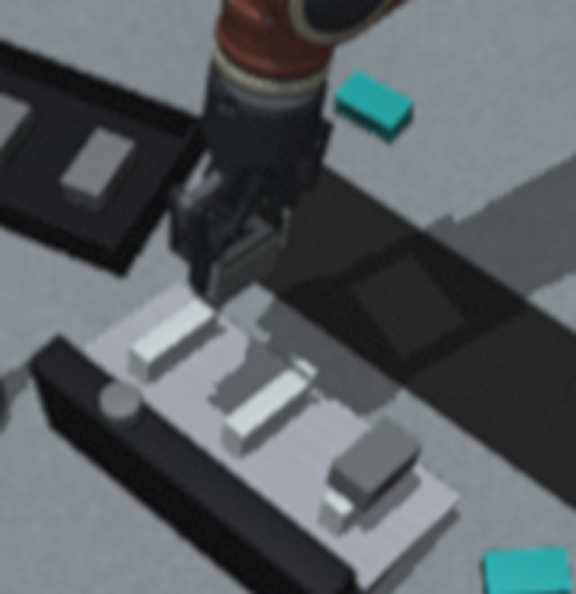

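```bash
python3 -m crank '[{"angular":[1,0,0],"delta_pos":[0,0,-1],"gripper":0.5},{"angular":[1,0,0],"delta_pos":[0,-1,0],"gripper":0.5},{"angular":[1,0,0],"delta_pos":[0,-1,0],"gripper":0.5},{"angular":[0,0,0],"delta_pos":[1,-1,0],"gripper":0.5},{"angular":[0,0,0],"delta_pos":[1,-1,0],"gripper":0.5},{"angular":[0,0,0],"delta_pos":[1,-1,0],"gripper":0.5},{"angular":[0,0,-1],"delta_pos":[0,0,0],"gripper":0.5},{"angular":[0,0,-1],"delta_pos":[0,0,0],"gripper":0.5},{"angular":[0,0,-1],"delta_pos":[0,0,0],"gripper":0.5},{"angular":[0,0,-1],"delta_pos":[0,0,0],"gripper":0.5},{"angular":[0,0,-1],"delta_pos":[0,0,0],"gripper":0.5},{"angular":[0,0,-1],"delta_pos":[0,0,0],"gripper":0.5}]'
python3 -m crank '[{"angular":[0,0,-1],"delta_pos":[0,0,0],"gripper":0.5},{"angular":[0,0,-1],"delta_pos":[0,0,0],"gripper":0.5},{"angular":[0,0,-1],"delta_pos":[0,0,0],"gripper":0.5},{"angular":[0,0,-1],"delta_pos":[0,0,0],"gripper":0.5},{"angular":[0,0,-1],"delta_pos":[0,0,0],"gripper":0.5},{"angular":[0,0,-1],"delta_pos":[0,0,0],"gripper":0.5},{"angular":[0,0,-1],"delta_pos":[0,0,0],"gripper":0.5},{"angular":[0,0,-1],"delta_pos":[0,0,0],"gripper":0.5},{"angular":[0,0,-1],"delta_pos":[0,0,0],"gripper":0.5},{"angular":[0,0,-1],"delta_pos":[0,0,0],"gripper":0.5},{"angular":[0,0,-1],"delta_pos":[0,0,0],"gripper":0.5},{"angular":[0,0,-1],"delta_pos":[0,0,0],"gripper":0.5}]'
python3 -m crank '[{"angular":[0,-1,0],"delta_pos":[0,0,0],"gripper":0.5},{"angular":[0,-1,0],"delta_pos":[0,0,0],"gripper":0.5},{"angular":[0,-1,0],"delta_pos":[0,0,0],"gripper":0.5},{"angular":[0,-1,0],"delta_pos":[0,0,0],"gripper":0.5},{"angular":[0,-1,0],"delta_pos":[0,0,0],"gripper":0.5},{"angular":[0,-1,0],"delta_pos":[0,0,0],"gripper":0.5},{"angular":[0,-1,0],"delta_pos":[0,0,0],"gripper":0.5},{"angular":[0,-1,0],"delta_pos":[0,0,0],"gripper":0.5},{"angular":[0,-1,0],"delta_pos":[0,0,0],"gripper":0.5},{"angular":[0,-1,0],"delta_pos":[0,0,0],"gripper":0.5},{"angular":[0,0,0],"delta_pos":[0,0,0],"gripper":0.5}]'
python3 - <<'E'
from fit import *
crop("",grab_frame("scene"),(200,80,360,245),"pics/r3s.png",3.6)
c,s=np.cos(np.radians(50)),np.sin(np.radians(50))
plan2([.43,0.02,.04],(s,0,-c),(0,1,0)); print(state()['joint_pos'].round(2))
E
```

```text
time: 70.35
tool_pos: [0.428, 0.0128, 0.2063]
tool_rot: [-0.002, 0.503, 0.864, -0.0]
contact_force: [-0.1, 0.1, -1.4]
gripper_width: 0.714
time: 71.85
tool_pos: [0.428, 0.0127, 0.2063]
tool_rot: [-0.002, 0.004, 1.0, 0.001]
contact_force: [0.0, -0.3, -1.2]
gripper_width: 0.713
time: 73.22
tool_pos: [0.4577, 0.0148, 0.2006]
tool_rot: [0.413, 0.005, 0.911, -0.002]
contact_force: [0.3, 0.3, -1.0]
gripper_width: 0.711
t 73.28 tcp [0.4581 0.0146 0.2023] F [ 0.1 -0.4 -0.2] g 0.714
axes now x,y,z [[-0.657, 0.008, -0.754], [0.011, 1.0, 0.0], [0.754, -0.008, -0.657]]
rotvec/5 [-0.09 -0.22 -0.09] shift/30 target frame [4.75 0.18 2.76] world d mm [ -28.1    5.4 -162.3]
[-0.22 -1.01  2.57  0.24  0.75 -1.89]
```

View pics/r3s.png

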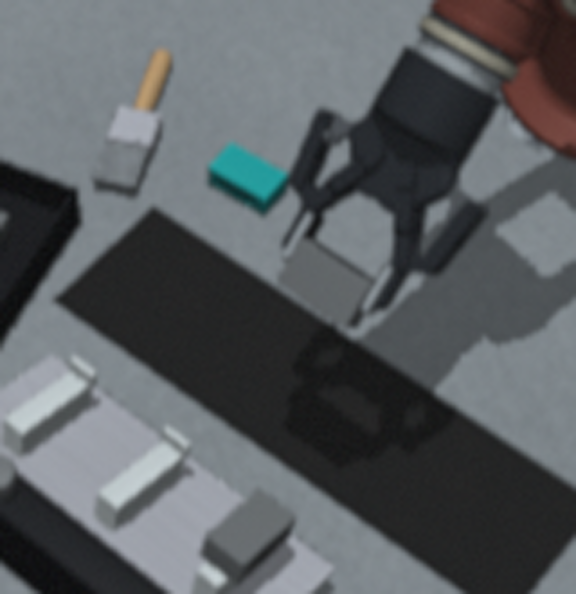

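```bash
python3 -m crank '[{"angular":[0,0.4,0],"delta_pos":[-0.55,0,0.6],"gripper":0.5},{"angular":[0,0.4,0],"delta_pos":[-0.55,0,0.6],"gripper":0.5},{"angular":[0,0,0],"delta_pos":[0,0,0],"gripper":0.5}]'
python3 - <<'E'
from fit import *
c,s=np.cos(np.radians(45)),np.sin(np.radians(45))
plan2([.50,0.015,.1],(s,0,-c),(0,1,0)); print(state()['joint_pos'].round(2))
E
```

```text
time: 73.65
tool_pos: [0.5088, 0.0139, 0.2056]
tool_rot: [0.383, 0.005, 0.924, -0.002]
contact_force: [0.1, 0.7, -1.5]
gripper_width: 0.719
t 73.65 tcp [0.5088 0.0139 0.2056] F [ 0.1  0.7 -1.5] g 0.719
axes now x,y,z [[-0.707, 0.007, -0.707], [0.011, 1.0, -0.0], [0.707, -0.008, -0.707]]
rotvec/5 [-0.09  0.01 -0.09] shift/30 target frame [2.7  0.04 2.28] world d mm [  -8.8    1.1 -105.6]
[-0.18 -0.71  2.41  0.19  0.68 -1.84]
```

```bash
python3 -m crank '[{"angular":[0,0,0],"delta_pos":[0.7,0,0.7],"gripper":0.5},{"angular":[0,0,0],"delta_pos":[0.7,0,0.7],"gripper":0.5},{"angular":[0,0,0],"delta_pos":[0,0,0],"gripper":0.5}]'
python3 - <<'E'
from fit import *
c,s=np.cos(np.radians(45)),np.sin(np.radians(45))
plan2([.50,0.015,.04],(s,0,-c),(0,1,0)); print(state()['joint_pos'].round(2))
E
```

```text
time: 74.03
tool_pos: [0.5057, 0.0143, 0.1427]
tool_rot: [0.381, 0.005, 0.924, -0.002]
contact_force: [-0.1, 0.0, -1.4]
gripper_width: 0.717
t 74.03 tcp [0.5057 0.0143 0.1427] F [-0.1  0.  -1.4] g 0.717
axes now x,y,z [[-0.709, 0.008, -0.705], [0.011, 1.0, 0.001], [0.705, -0.007, -0.709]]
rotvec/5 [-0.08 -0.03 -0.09] shift/30 target frame [2.55 0.02 2.29] world d mm [  -5.7    0.7 -102.7]
[-0.18 -0.63  2.47  0.24  0.54 -1.9 ]
```

```bash
python3 -m crank '[{"angular":[0,0,0],"delta_pos":[0.5,0,0.9],"gripper":0.5},{"angular":[0,0,0],"delta_pos":[0.7,0,0.7],"gripper":0.5},{"angular":[0,0,0],"delta_pos":[0.4,0,0.4],"gripper":0.5},{"angular":[0,0,0],"delta_pos":[0,0,0],"gripper":0.5}]'
python3 - <<'E'
from fit import *
c,s=np.cos(np.radians(45)),np.sin(np.radians(45))
plan2([.515,0.015,.035],(s,0,-c),(0,1,0)); print(state()['joint_pos'].round(2))
crop("",grab_frame("scene"),(200,110,340,240),"pics/r4s.png",4.4)
E
```

```text
time: 74.53
tool_pos: [0.5166, 0.0138, 0.0701]
tool_rot: [0.384, 0.005, 0.923, -0.002]
contact_force: [-0.1, 0.4, -1.7]
gripper_width: 0.712
t 74.53 tcp [0.5166 0.0138 0.0701] F [-0.1  0.4 -1.7] g 0.712
axes now x,y,z [[-0.705, 0.008, -0.709], [0.011, 1.0, 0.0], [0.709, -0.008, -0.705]]
rotvec/5 [-0.09  0.03 -0.09] shift/30 target frame [0.86 0.04 0.79] world d mm [ -1.6   1.2 -35.1]
[-0.18 -0.41  2.47  0.39  0.32 -2.06]
```

View pics/r4s.png

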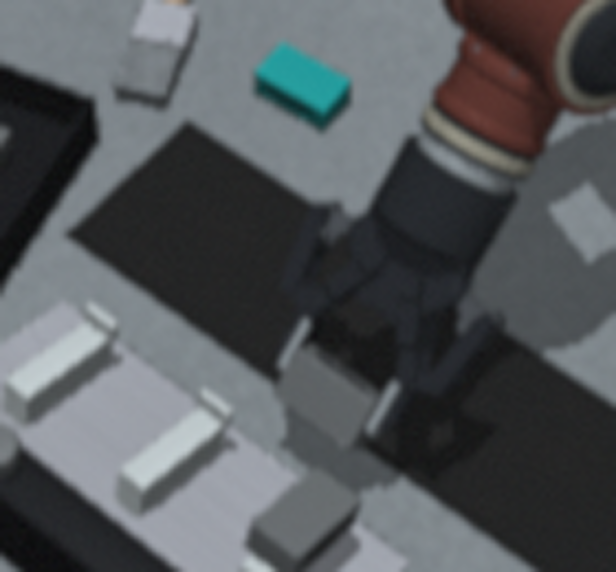

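```bash
python3 -m crank '[{"angular":[0,0,0],"delta_pos":[0.5,0,0.25],"gripper":0.5},{"angular":[0,0,0],"delta_pos":[0.4,0,0.35],"gripper":0.5},{"angular":[0,0,0],"delta_pos":[0,0,0],"gripper":0.5}]'
python3 - <<'E'
from fit import *
print(state()['joint_pos'].round(2))
E
```

```text
time: 74.95
tool_pos: [0.511, 0.0138, 0.0392]
tool_rot: [0.385, 0.005, 0.923, -0.002]
contact_force: [0.5, 0.6, -0.4]
gripper_width: 0.714
[-0.18 -0.33  2.49  0.54  0.23 -2.22]
```

```bash
python3 -m crank '[{"angular":[0,0,0],"delta_pos":[0.12,0,0.12],"gripper":0.5},{"angular":[0,0,0],"delta_pos":[0,0,0],"gripper":0.5}]'
python3 -m crank '[{"angular":[0,0,0],"delta_pos":[0.06,0,0.06],"gripper":0.5},{"angular":[0,0,0],"delta_pos":[0,0,0],"gripper":0.5}]'
python3 -m crank '[{"angular":[0,0,0],"delta_pos":[0.05,0,0.05],"gripper":0.5},{"angular":[0,0,0],"delta_pos":[0,0,0],"gripper":0.5}]'
python3 - <<'E'
from fit import *
print(state()['joint_pos'].round(2))
E
```

```text
time: 75.2
tool_pos: [0.5118, 0.0136, 0.0352]
tool_rot: [0.386, 0.005, 0.923, -0.003]
contact_force: [-1.1, 0.1, -0.2]
gripper_width: 0.71
time: 75.45
tool_pos: [0.511, 0.0137, 0.0312]
tool_rot: [0.385, 0.005, 0.923, -0.002]
contact_force: [-0.0, 0.3, -1.0]
gripper_width: 0.71
time: 75.7
tool_pos: [0.5105, 0.0138, 0.0284]
tool_rot: [0.384, 0.005, 0.923, -0.002]
contact_force: [-0.5, 0.2, -0.5]
gripper_width: 0.713
[-0.18 -0.3   2.49  0.62  0.21 -2.31]
```

```bash
python3 -m crank '[{"angular":[0,0,0],"delta_pos":[0.05,0,0.05],"gripper":0.5},{"angular":[0,0,0],"delta_pos":[0,0,0],"gripper":0.5}]'
python3 -m crank '[{"angular":[0,0,0],"delta_pos":[0.04,0,0.04],"gripper":0.5},{"angular":[0,0,0],"delta_pos":[0,0,0],"gripper":0.5}]'
```

```text
time: 75.95
tool_pos: [0.5111, 0.0137, 0.0269]
tool_rot: [0.385, 0.005, 0.923, -0.002]
contact_force: [-1.7, 0.3, 2.2]
gripper_width: 0.711
time: 76.2
tool_pos: [0.5123, 0.0135, 0.0267]
tool_rot: [0.386, 0.005, 0.922, -0.003]
contact_force: [-3.0, 0.9, 7.6]
gripper_width: 0.713
```

```bash
python3 -m crank '[{"angular":[0,0,0],"delta_pos":[-0.02,0,-0.02],"gripper":0.8},{"angular":[0,0,0],"delta_pos":[0,0,0],"gripper":0.92},{"angular":[0,0,0],"delta_pos":[0,0,0],"gripper":0.92},{"angular":[0,0,0],"delta_pos":[0,0,0],"gripper":0.92},{"angular":[0,0,0],"delta_pos":[-0.7,0,-0.7],"gripper":0.92},{"angular":[0,0,0],"delta_pos":[-0.7,0,-0.7],"gripper":0.92},{"angular":[0,0,0],"delta_pos":[-0.7,0,-0.7],"gripper":0.92},{"angular":[0,0,0],"delta_pos":[-0.7,0,-0.7],"gripper":0.92},{"angular":[0,1,0],"delta_pos":[-0.7,0,-0.7],"gripper":0.92},{"angular":[0,1,0],"delta_pos":[-0.7,0,-0.7],"gripper":0.92},{"angular":[0,0,0],"delta_pos":[0,0,0],"gripper":0.92}]'
python3 - <<'E'
from fit import *
plan(None); print(state()['joint_pos'].round(2))
crop("",grab_frame("scene"),(180,110,340,240),"pics/r5s.png",4.4); f=grab_frame("top"); cv2.imwrite("pics/raw_t8.png",f[:,:,::-1]); cv2.imwrite("pics/t8.png",cv2.resize(f[:,:,::-1],(800,600)))
E
```

```text
time: 77.58
tool_pos: [0.5153, 0.0135, 0.2092]
tool_rot: [0.307, 0.005, 0.952, -0.003]
contact_force: [0.1, -0.3, -0.1]
gripper_width: 0.921
t 77.58 tcp [0.5153 0.0135 0.2092] F [ 0.1 -0.3 -0.1] g 0.921
cur yaw -0.63 z [ 0.584 -0.008 -0.812]
[-0.16 -0.6   2.29  0.12  0.84 -1.78]
```

View pics/r5s.png

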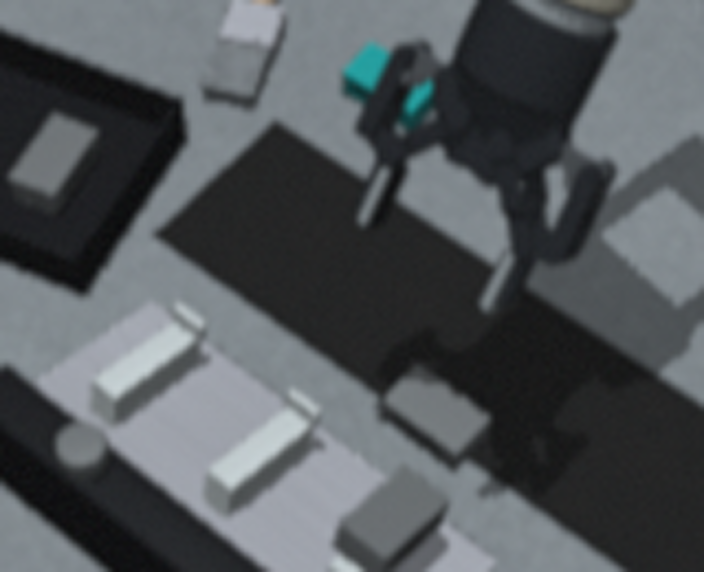

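View pics/t8.png

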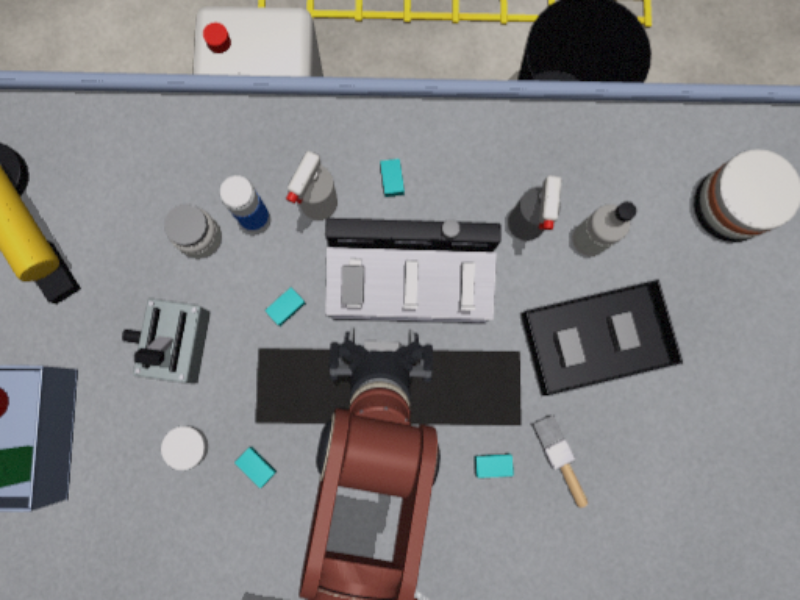

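```bash
python3 -m crank '[{"angular":[0,1,0],"delta_pos":[0,1,0],"gripper":0.8},{"angular":[0,1,0],"delta_pos":[0,1,0],"gripper":0.8},{"angular":[0,1,0],"delta_pos":[0,1,0],"gripper":0.8},{"angular":[0,1,0],"delta_pos":[0,1,0],"gripper":0.8},{"angular":[0,1,0],"delta_pos":[0,1,0],"gripper":0.8},{"angular":[0,1,0],"delta_pos":[0,1,0],"gripper":0.8},{"angular":[0,1,0],"delta_pos":[0,1,0],"gripper":0.8},{"angular":[0,0.15,0],"delta_pos":[0,0,0],"gripper":0.8},{"angular":[0,0,0],"delta_pos":[0,0,0],"gripper":0.8}]'
python3 - <<'E'
from fit import *
f=grab_frame("top"); cv2.imwrite("pics/raw_t9.png",f[:,:,::-1])
x0,y0,sc=215,160,7; cv2.imwrite("pics/k9.png",cv2.resize(f[160:240,215:325,::-1],None,fx=sc,fy=sc,interpolation=cv2.INTER_CUBIC)); plan(None)
E
```

```text
time: 78.8
tool_pos: [0.514, 0.2231, 0.2017]
tool_rot: [-0.006, 0.006, 1.0, -0.001]
contact_force: [0.1, -0.3, -0.6]
gripper_width: 0.799
t 78.85 tcp [0.514  0.223  0.2022] F [-0.3  0.3  0.6] g 0.798
cur yaw -0.67 z [-0.011 -0.001 -1.   ]
```

View pics/k9.png

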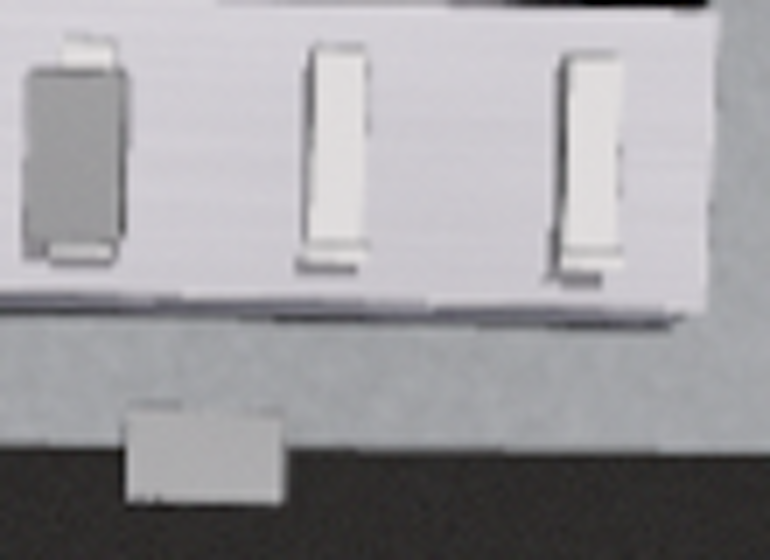

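```bash
python3 - <<'E'
from fit import *
P=toplane("top",[((a+.5)/7-.5+215,(b+.5)/7-.5+160) for a,b in((127,408),(284,415),(284,503),(125,503))],.027)
print(P.round(4),P.mean(0).round(4),[np.linalg.norm(P[i]-P[i-1]).round(4) for i in range(4)])
plan([*P.mean(0)[:2],.12],-91)
E
```

```text
[[ 0.5226  0.0451  0.027 ]
 [ 0.5206 -0.0153  0.027 ]
 [ 0.4869 -0.0155  0.027 ]
 [ 0.4862  0.0452  0.027 ]] [0.5041 0.0149 0.027 ] [np.float64(0.0364), np.float64(0.0604), np.float64(0.0337), np.float64(0.0608)]
t 78.85 tcp [0.514  0.223  0.2022] F [-0.3  0.3  0.6] g 0.798
cur yaw -0.67 z [-0.011 -0.001 -1.   ]
rotvec/5deg [-0.11 -0.08 18.07]
shift/30mm in target orient [-6.94 -0.21  2.74]
```

```bash
python3 -m crank '[{"angular":[0,-0.13,1],"delta_pos":[0,0,0],"gripper":0.6},{"angular":[0,0,1],"delta_pos":[0,0,0],"gripper":0.6},{"angular":[0,0,1],"delta_pos":[0,0,0],"gripper":0.6},{"angular":[0,0,1],"delta_pos":[0,0,0],"gripper":0.6},{"angular":[0,0,1],"delta_pos":[0,0,0],"gripper":0.6},{"angular":[0,0,1],"delta_pos":[0,0,0],"gripper":0.6},{"angular":[0,0,1],"delta_pos":[0,0,0],"gripper":0.6},{"angular":[0,0,1],"delta_pos":[0,0,0],"gripper":0.6},{"angular":[0,0,1],"delta_pos":[0,0,0],"gripper":0.6},{"angular":[0,0,1],"delta_pos":[0,0,0],"gripper":0.6},{"angular":[0,0,1],"delta_pos":[0,0,0],"gripper":0.6},{"angular":[0,0,1],"delta_pos":[0,0,0],"gripper":0.6}]'
python3 -m crank '[{"angular":[0,0,1],"delta_pos":[0,0,0],"gripper":0.6},{"angular":[0,0,1],"delta_pos":[0,0,0],"gripper":0.6},{"angular":[0,0,1],"delta_pos":[0,0,0],"gripper":0.6},{"angular":[0,0,1],"delta_pos":[0,0,0],"gripper":0.6},{"angular":[0,0,1],"delta_pos":[0,0,0],"gripper":0.6},{"angular":[0,0,1],"delta_pos":[-1,0,0],"gripper":0.6},{"angular":[0,0,0],"delta_pos":[-1,0,0],"gripper":0.6},{"angular":[0,0,0],"delta_pos":[-1,0,0],"gripper":0.6},{"angular":[0,0,0],"delta_pos":[-1,0,0],"gripper":0.6},{"angular":[0,0,0],"delta_pos":[-1,0,0],"gripper":0.6},{"angular":[0,0,0],"delta_pos":[-1,0,0],"gripper":0.6},{"angular":[0,0,0],"delta_pos":[-0.9,0,0],"gripper":0.6}]'
python3 - <<'E'
from fit import *
plan([.5043,.0149,.07],-91)
E
```

```text
time: 80.35
tool_pos: [0.5143, 0.2227, 0.2033]
tool_rot: [0.001, 0.507, 0.862, 0.0]
contact_force: [0.2, 0.3, -0.1]
gripper_width: 0.601
time: 81.85
tool_pos: [0.5142, 0.0152, 0.2035]
tool_rot: [0.001, 0.712, 0.703, 0.001]
contact_force: [1.6, 0.1, -0.1]
gripper_width: 0.601
t 81.85 tcp [0.5142 0.0152 0.2035] F [ 1.6  0.1 -0.1] g 0.601
cur yaw -90.72 z [ 0.003 -0.001 -1.   ]
rotvec/5deg [0.03 0.02 0.06]
shift/30mm in target orient [-0.02 -0.33  4.45]
```

```bash
python3 -m crank '[{"angular":[0,0,0.06],"delta_pos":[-0.02,-0.33,1],"gripper":0.6},{"angular":[0,0,0],"delta_pos":[0,0,1],"gripper":0.6},{"angular":[0,0,0],"delta_pos":[0,0,1],"gripper":0.6},{"angular":[0,0,0],"delta_pos":[0,0,1],"gripper":0.6},{"angular":[0,0,0],"delta_pos":[0,0,0.45],"gripper":0.6},{"angular":[0,0,0],"delta_pos":[0,0,0],"gripper":0.6},{"angular":[0,0,0],"delta_pos":[0,0,0],"gripper":0.6}]'
python3 - <<'E'
from fit import *
plan([.5043,.0149,.0215],-91)
crop("",grab_frame("scene"),(200,110,340,240),"pics/r6s.png",4.4)
E
```

```text
time: 82.72
tool_pos: [0.5065, 0.016, 0.0717]
tool_rot: [0.002, 0.713, 0.701, 0.001]
contact_force: [-0.3, 0.9, 0.4]
gripper_width: 0.6
t 82.72 tcp [0.5065 0.016  0.0717] F [-0.3  0.9  0.4] g 0.6
cur yaw -90.95 z [ 0.005 -0.001 -1.   ]
rotvec/5deg [0.06 0.02 0.01]
shift/30mm in target orient [-0.04 -0.07  1.67]
```

View pics/r6s.png

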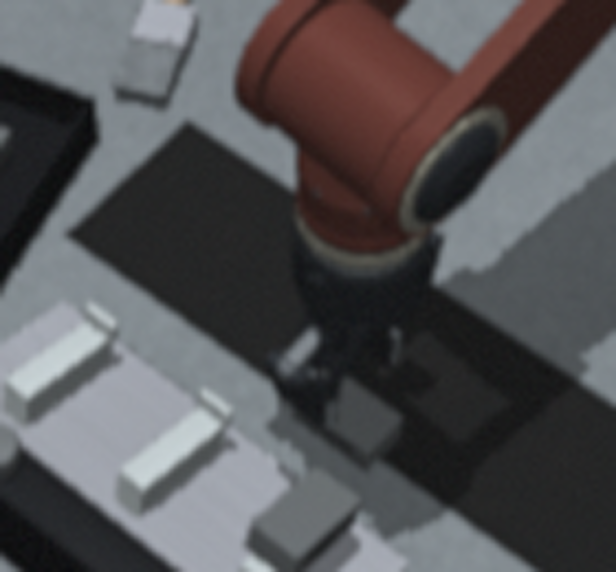

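```bash
python3 -m crank '[{"angular":[0.05,0,0],"delta_pos":[-0.04,-0.07,0.7],"gripper":0.6},{"angular":[0,0,0],"delta_pos":[0,0,0.5],"gripper":0.6},{"angular":[0,0,0],"delta_pos":[0,0,0.4],"gripper":0.6},{"angular":[0,0,0],"delta_pos":[0,0,0.05],"gripper":0.6},{"angular":[0,0,0],"delta_pos":[0,0,0],"gripper":0.6}]'
python3 -m crank '[{"angular":[0,0,0],"delta_pos":[0,0,0],"gripper":0.5},{"angular":[0,0,0],"delta_pos":[0,0,0],"gripper":0.46},{"angular":[0,0,0],"delta_pos":[0,0,0],"gripper":0.4},{"angular":[0,0,0],"delta_pos":[0,0,0],"gripper":0.3},{"angular":[0,0,0],"delta_pos":[0,0,0],"gripper":0.2},{"angular":[0,0,0],"delta_pos":[0,0,0],"gripper":0.2}]'
python3 -m crank '[{"angular":[0,0,0],"delta_pos":[0,0,-1],"gripper":0.2},{"angular":[0,0,0],"delta_pos":[0,0,-1],"gripper":0.2},{"angular":[0,0,0],"delta_pos":[0,0,-1],"gripper":0.2},{"angular":[0,0,0],"delta_pos":[0,0,-1],"gripper":0.2},{"angular":[0,0,0],"delta_pos":[0,0,-1],"gripper":0.2},{"angular":[0,0,0],"delta_pos":[0,0,-1],"gripper":0.2},{"angular":[0,0,0],"delta_pos":[0,0,0],"gripper":0.2}]'
```

```text
time: 83.4
tool_pos: [0.5036, 0.0151, 0.0207]
tool_rot: [-0.0, 0.713, 0.701, -0.001]
contact_force: [-0.0, -0.5, 0.0]
gripper_width: 0.605
time: 84.15
tool_pos: [0.5042, 0.015, 0.0216]
tool_rot: [0.0, 0.713, 0.701, -0.001]
contact_force: [-0.5, -0.0, 5.6]
gripper_width: 0.41
time: 85.02
tool_pos: [0.5051, 0.0151, 0.2029]
tool_rot: [0.001, 0.713, 0.701, 0.0]
contact_force: [-0.3, 0.6, -0.6]
gripper_width: 0.405
```

```bash
python3 -m crank '[{"angular":[0,0,-1],"delta_pos":[0,0,0],"gripper":0.2},{"angular":[0,0,-1],"delta_pos":[0,0,0],"gripper":0.2},{"angular":[0,0,-1],"delta_pos":[0,0,0],"gripper":0.2},{"angular":[0,0,-1],"delta_pos":[0,0,0],"gripper":0.2},{"angular":[0,0,-1],"delta_pos":[0,0,0],"gripper":0.2},{"angular":[0,0,-1],"delta_pos":[0,0,0],"gripper":0.2},{"angular":[0,0,-1],"delta_pos":[0,0,0],"gripper":0.2},{"angular":[0,0,-1],"delta_pos":[0,0,0],"gripper":0.2},{"angular":[0,0,-1],"delta_pos":[0,0,0],"gripper":0.2},{"angular":[0,0,-1],"delta_pos":[0,0,0],"gripper":0.2},{"angular":[0,0,-1],"delta_pos":[0,0,0],"gripper":0.2},{"angular":[0,0,-1],"delta_pos":[0,0,0],"gripper":0.2}]'
python3 -m crank '[{"angular":[0,0,-1],"delta_pos":[0,0,0],"gripper":0.2},{"angular":[0,0,-1],"delta_pos":[0,0,0],"gripper":0.2},{"angular":[0,0,-1],"delta_pos":[0,0,0],"gripper":0.2},{"angular":[0,0,-1],"delta_pos":[0,0,0],"gripper":0.2},{"angular":[0,0,-1],"delta_pos":[0,0,0],"gripper":0.2},{"angular":[0,0,-1],"delta_pos":[0,0,0],"gripper":0.2},{"angular":[0,-1,-0.06],"delta_pos":[0,0,0],"gripper":0.2},{"angular":[0,-1,0],"delta_pos":[0,0,0],"gripper":0.2},{"angular":[0,-1,0],"delta_pos":[0,0,0],"gripper":0.2},{"angular":[0,0,0],"delta_pos":[0,0,0],"gripper":0.2},{"angular":[0,0,0],"delta_pos":[0,0,0],"gripper":0.2}]'
python3 - <<'E'
from fit import *
plan(W(Q,[ribpt(0,(.005,0,.013+.009+.05))])[0],-.66,15)
crop("",grab_frame("scene"),(160,100,320,240),"pics/r7s.png",4)
E
```

```text
time: 86.52
tool_pos: [0.5026, 0.0154, 0.1979]
tool_rot: [-0.003, 0.265, 0.964, -0.001]
contact_force: [0.5, -0.1, -0.9]
gripper_width: 0.411
time: 87.9
tool_pos: [0.5035, 0.0153, 0.1996]
tool_rot: [0.128, 0.006, 0.992, -0.001]
contact_force: [0.2, 0.7, -1.1]
gripper_width: 0.413
t 87.9 tcp [0.5035 0.0153 0.1996] F [ 0.2  0.7 -1.1] g 0.413
cur yaw -0.65 z [ 0.254 -0.004 -0.967]
rotvec/5deg [-0.01 -0.05  0.01]
shift/30mm in target orient [-2.6  -4.73  2.55]
```

View pics/r7s.png

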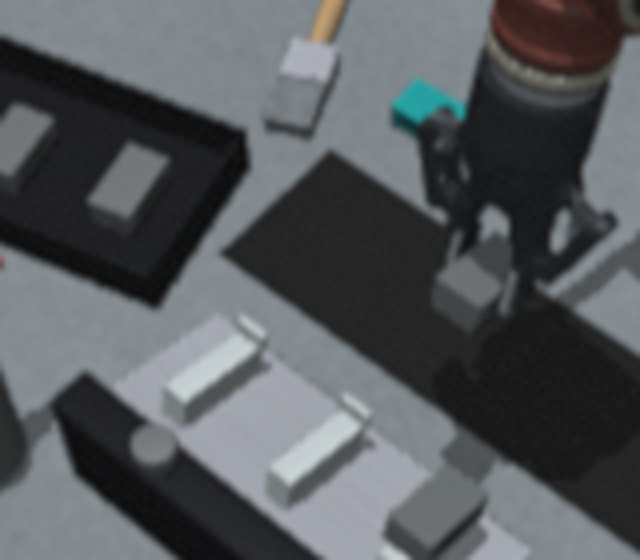

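```bash
python3 -m crank '[{"angular":[0,-0.05,0],"delta_pos":[0,-1,-0.3],"gripper":0.2},{"angular":[0,0,0],"delta_pos":[0,-1,0],"gripper":0.2},{"angular":[0,0,0],"delta_pos":[0,-1,0],"gripper":0.2},{"angular":[0,0,0],"delta_pos":[-0.9,-1,0],"gripper":0.2},{"angular":[0,0,0],"delta_pos":[-0.9,-0.73,0],"gripper":0.2},{"angular":[0,0,0],"delta_pos":[-0.8,0,0],"gripper":0.2},{"angular":[0,0,0],"delta_pos":[0,0,1],"gripper":0.2},{"angular":[0,0,0],"delta_pos":[0,0,1],"gripper":0.2},{"angular":[0,0,0],"delta_pos":[0,0,0.8],"gripper":0.2},{"angular":[0,0,0],"delta_pos":[0,0,0],"gripper":0.2},{"angular":[0,0,0],"delta_pos":[0,0,0],"gripper":0.2}]'
python3 - <<'E'
from fit import *
plan(W(Q,[ribpt(0,(.005,0,.013+.009))])[0],-.66,15)
crop("",grab_frame("scene"),(140,110,300,240),"pics/r8s.png",4)
E
```

```text
time: 89.32
tool_pos: [0.5978, -0.1281, 0.1498]
tool_rot: [0.132, 0.005, 0.991, -0.002]
contact_force: [-0.9, 0.0, -0.6]
gripper_width: 0.406
t 89.33 tcp [ 0.5978 -0.1281  0.1498] F [-0.9  0.  -0.6] g 0.406
cur yaw -0.64 z [ 0.262 -0.004 -0.965]
rotvec/5deg [-0.02  0.04  0.01]
shift/30mm in target orient [0.06 0.01 1.79]
```

View pics/r8s.png

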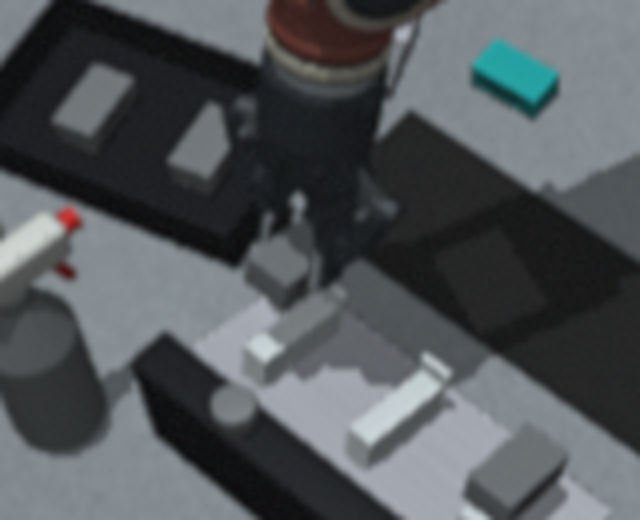

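```bash
python3 -m crank '[{"angular":[0,0.04,0],"delta_pos":[0.06,0,0.6],"gripper":0.2},{"angular":[0,0,0],"delta_pos":[0,0,0.5],"gripper":0.2},{"angular":[0,0,0],"delta_pos":[0,0,0.4],"gripper":0.2},{"angular":[0,0,0],"delta_pos":[0,0,0],"gripper":0.2},{"angular":[0,0,0],"delta_pos":[0,0,0],"gripper":0.2}]'
python3 -m crank '[{"angular":[0,0,0],"delta_pos":[0,0,0.1],"gripper":0.2},{"angular":[0,0,0],"delta_pos":[0,0,0],"gripper":0.2}]'
python3 -m crank '[{"angular":[0,0,0],"delta_pos":[0,0,0.07],"gripper":0.2},{"angular":[0,0,0],"delta_pos":[0,0,0],"gripper":0.2}]'
python3 -m crank '[{"angular":[0,0,0],"delta_pos":[0,0,0.05],"gripper":0.2},{"angular":[0,0,0],"delta_pos":[0,0,0],"gripper":0.2}]'
```

```text
time: 90.0
tool_pos: [0.6073, -0.128, 0.1051]
tool_rot: [0.13, 0.005, 0.991, -0.001]
contact_force: [0.3, 0.2, -0.3]
gripper_width: 0.406
time: 90.25
tool_pos: [0.6079, -0.128, 0.1023]
tool_rot: [0.13, 0.005, 0.991, -0.001]
contact_force: [-0.6, 0.6, -0.4]
gripper_width: 0.41
time: 90.5
tool_pos: [0.6083, -0.128, 0.1]
tool_rot: [0.13, 0.005, 0.992, -0.001]
contact_force: [-0.2, -0.3, -0.3]
gripper_width: 0.409
time: 90.75
tool_pos: [0.6087, -0.1279, 0.0984]
tool_rot: [0.13, 0.005, 0.992, -0.001]
contact_force: [-0.4, 0.9, -0.2]
gripper_width: 0.408
```

```bash
python3 -m crank '[{"angular":[0,0,0],"delta_pos":[0,0,0.05],"gripper":0.2},{"angular":[0,0,0],"delta_pos":[0,0,0],"gripper":0.2}]'
python3 -m crank '[{"angular":[0,0,0],"delta_pos":[0,0,0.05],"gripper":0.2},{"angular":[0,0,0],"delta_pos":[0,0,0],"gripper":0.2}]'
python3 -m crank '[{"angular":[0,0,0],"delta_pos":[0.06,0,0],"gripper":0.2},{"angular":[0,0,0],"delta_pos":[0,0,0],"gripper":0.2}]'
```

```text
time: 91.0
tool_pos: [0.6092, -0.128, 0.0972]
tool_rot: [0.13, 0.005, 0.992, -0.001]
contact_force: [0.0, -0.2, -1.3]
gripper_width: 0.412
time: 91.25
tool_pos: [0.6093, -0.128, 0.0971]
tool_rot: [0.129, 0.005, 0.992, -0.001]
contact_force: [-9.0, 1.1, 9.4]
gripper_width: 0.412
time: 91.5
tool_pos: [0.6091, -0.1281, 0.0971]
tool_rot: [0.132, 0.005, 0.991, -0.002]
contact_force: [-1.5, 0.7, 5.8]
gripper_width: 0.408
```

```bash
python3 -m crank '[{"angular":[0,0,0],"delta_pos":[0.06,0,-0.02],"gripper":0.2},{"angular":[0,0,0],"delta_pos":[0,0,0],"gripper":0.2}]'
python3 -m crank '[{"angular":[0,0,0],"delta_pos":[0.06,0,0],"gripper":0.2},{"angular":[0,0,0],"delta_pos":[0,0,0],"gripper":0.2}]'
python3 -m crank '[{"angular":[0,0,0],"delta_pos":[0.05,0,0],"gripper":0.2},{"angular":[0,0,0],"delta_pos":[0,0,0],"gripper":0.2}]'
```

```text
time: 91.75
tool_pos: [0.6067, -0.1283, 0.0965]
tool_rot: [0.131, 0.005, 0.991, -0.002]
contact_force: [1.0, 0.8, 5.7]
gripper_width: 0.411
time: 92.0
tool_pos: [0.6051, -0.1283, 0.0961]
tool_rot: [0.131, 0.006, 0.991, -0.002]
contact_force: [1.6, -0.1, 5.9]
gripper_width: 0.411
time: 92.25
tool_pos: [0.6037, -0.1283, 0.0957]
tool_rot: [0.131, 0.006, 0.991, -0.002]
contact_force: [1.9, 1.1, 5.3]
gripper_width: 0.406
```

```bash
python3 -m crank '[{"angular":[0,0,0],"delta_pos":[0.05,0,0],"gripper":0.2},{"angular":[0,0,0],"delta_pos":[0,0,0],"gripper":0.2}]'
python3 -m crank '[{"angular":[0,0,0],"delta_pos":[0.05,0,0],"gripper":0.2},{"angular":[0,0,0],"delta_pos":[0,0,0],"gripper":0.2}]'
```

```text
time: 92.5
tool_pos: [0.6032, -0.1284, 0.0957]
tool_rot: [0.133, 0.006, 0.991, -0.002]
contact_force: [6.3, 0.0, 3.7]
gripper_width: 0.408
time: 92.75
tool_pos: [0.603, -0.1284, 0.0959]
tool_rot: [0.135, 0.006, 0.991, -0.002]
contact_force: [11.3, 0.5, 0.9]
gripper_width: 0.407
```

Seated against the stop. Release and look.

```bash
python3 -m crank '[{"angular":[0,0,0],"delta_pos":[-0.07,0,0],"gripper":0.2},{"angular":[0,0,0],"delta_pos":[0,0,0],"gripper":0.5},{"angular":[0,0,0],"delta_pos":[0,0,0],"gripper":0.6},{"angular":[0,0,0],"delta_pos":[0,0,0],"gripper":0.65},{"angular":[0,0,0],"delta_pos":[0,0,-0.3],"gripper":0.65},{"angular":[0,0,0],"delta_pos":[0,0,-1],"gripper":0.65},{"angular":[0,0,0],"delta_pos":[0,0,-1],"gripper":0.65},{"angular":[0,0,0],"delta_pos":[0,0,-1],"gripper":0.4},{"angular":[0,1,0],"delta_pos":[0,0,-1],"gripper":0.2},{"angular":[0,1,0],"delta_pos":[0,0,0],"gripper":0},{"angular":[0,1,0],"delta_pos":[1,0,0],"gripper":0},{"angular":[0,0,0],"delta_pos":[1,0,0],"gripper":0}]'
python3 -m crank '[{"angular":[0,0,0],"delta_pos":[1,1,0],"gripper":0},{"angular":[0,0,0],"delta_pos":[1,1,0],"gripper":0},{"angular":[0,0,0],"delta_pos":[1,1,0],"gripper":0},{"angular":[0,0,0],"delta_pos":[0,1,0],"gripper":0},{"angular":[0,0,0],"delta_pos":[0,1,0],"gripper":0},{"angular":[0,0,0],"delta_pos":[0,1,0],"gripper":0},{"angular":[0,0,0],"delta_pos":[0,1,0],"gripper":0},{"angular":[0,0,0],"delta_pos":[0,1,0],"gripper":0},{"angular":[0,0,0],"delta_pos":[0,1,0],"gripper":0},{"angular":[0,0,0],"delta_pos":[0,1,0],"gripper":0},{"angular":[0,0,0],"delta_pos":[0,1,0],"gripper":0},{"angular":[0,0,0],"delta_pos":[0,1,0],"gripper":0}]'
cat > chk.py <<'E'
from fit import *
import sys
t=sys.argv[1]
f=grab_frame("top"); g=grab_frame("scene"); cv2.imwrite(f"pics/raw_t{t}.png",f[:,:,::-1]);cv2.imwrite(f"pics/raw_s{t}.png",g[:,:,::-1])
for n,im,bx,sc in(("top",f,(205,135,325,210),6.6),("scene",g,(165,150,305,265),5.2)):
    x0,y0,x1,y1=bx; big=cv2.resize(im[y0:y1,x0:x1,::-1],None,fx=sc,fy=sc,interpolation=cv2.INTER_CUBIC)
    if n=="top":
      for k in(0,2): ov(big,n,W(Q,[ribpt(k,(a,b,.026)) for a,b in((-.031,-.018),(-.031,.018),(.031,.018),(.031,-.018))]),(0,0,255),True,sc,(x0,y0))
    cv2.imwrite(f"pics/c{t}_{n}.png",big)
cv2.imwrite(f"pics/full{t}.png",cv2.resize(f[:,:,::-1],(800,600)))
plan(None)
E
python3 chk.py a
```

```text
time: 94.25
tool_pos: [0.5087, -0.1267, 0.2169]
tool_rot: [-0.001, 0.005, 1.0, -0.001]
contact_force: [-0.2, 0.1, 0.6]
gripper_width: 0.003
time: 95.75
tool_pos: [0.4226, 0.2352, 0.2167]
tool_rot: [-0.0, 0.006, 1.0, -0.001]
contact_force: [1.0, -0.3, 0.2]
gripper_width: -0.005
t 95.85 tcp [0.4225 0.236  0.2167] F [-0.1 -0.8 -0.5] g 0.002
cur yaw -0.47 z [-0.001 -0.001 -1.   ]
```

View pics/ca_top.png

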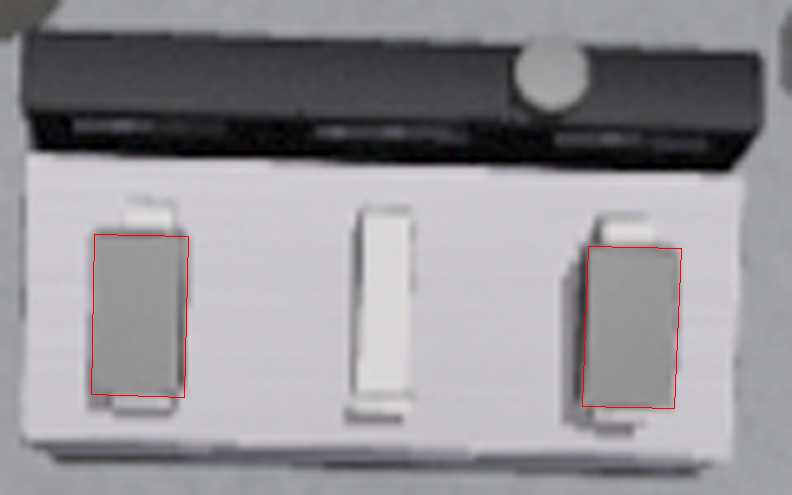

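View pics/ca_scene.png

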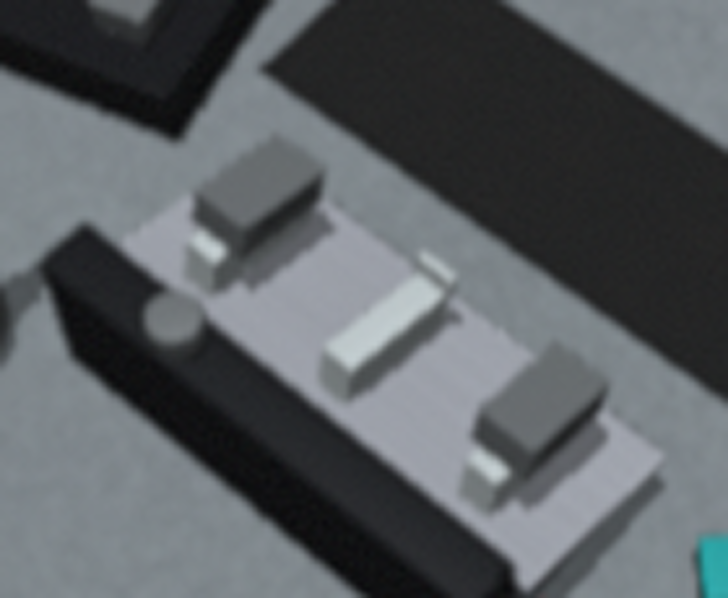

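View pics/fulla.png

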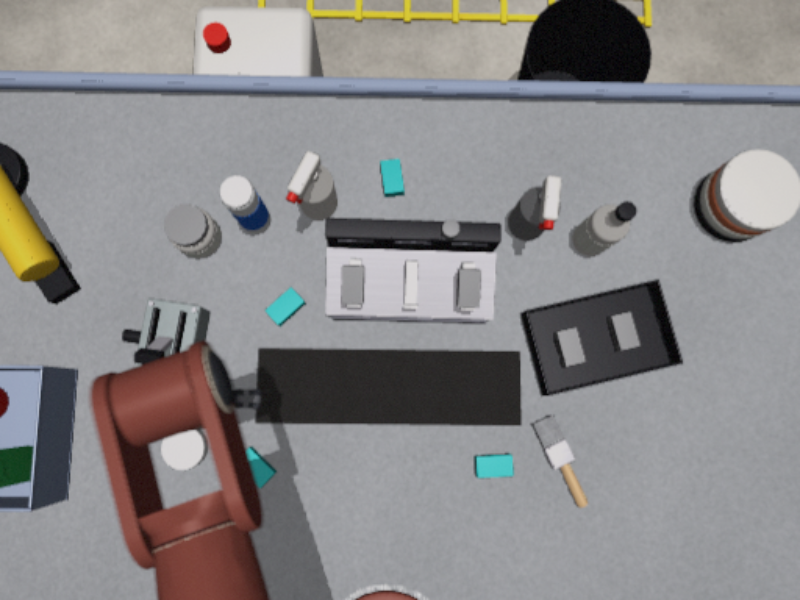

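```bash
python3 - <<'E'
from fit import *
plan(W([.518,.366,-.127],[[-.09,0,.215]])[0],-7.3); 
E
```

```text
t 95.85 tcp [0.4225 0.236  0.2167] F [-0.1 -0.8 -0.5] g 0.002
cur yaw -0.47 z [-0.001 -0.001 -1.   ]
rotvec/5deg [-0.01 -0.01  1.37]
shift/30mm in target orient [0.39 4.7  0.06]
```

```bash
python3 -m crank '[{"angular":[0,0,0.7],"delta_pos":[0,0,0],"gripper":0},{"angular":[0,0,0.67],"delta_pos":[0,0,0],"gripper":0},{"angular":[0,0,0],"delta_pos":[0.39,1,0],"gripper":0},{"angular":[0,0,0],"delta_pos":[0,1,0],"gripper":0},{"angular":[0,0,0],"delta_pos":[0,1,0],"gripper":0},{"angular":[0,0,0],"delta_pos":[0,1,0],"gripper":0},{"angular":[0,0,0],"delta_pos":[0,0.7,0],"gripper":0},{"angular":[0,0,0],"delta_pos":[0,0,0],"gripper":0},{"angular":[0,0,0],"delta_pos":[0,0,0],"gripper":0}]'
python3 - <<'E'
from fit import *
plan(W([.518,.366,-.127],[[-.09,0,.13]])[0],-7.3); 
crop("",grab_frame("scene"),(330,180,450,310),"pics/i5s.png",4.5)
E
```

```text
time: 96.98
tool_pos: [0.4296, 0.3746, 0.216]
tool_rot: [-0.001, 0.066, 0.998, -0.001]
contact_force: [0.9, -0.3, -0.3]
gripper_width: -0.002
t 96.97 tcp [0.4296 0.3746 0.216 ] F [ 0.9 -0.3 -0.3] g -0.002
cur yaw -7.52 z [-0.001 -0.002 -1.   ]
rotvec/5deg [-0.02 -0.01 -0.04]
shift/30mm in target orient [0.04 0.09 2.87]
```

View pics/i5s.png

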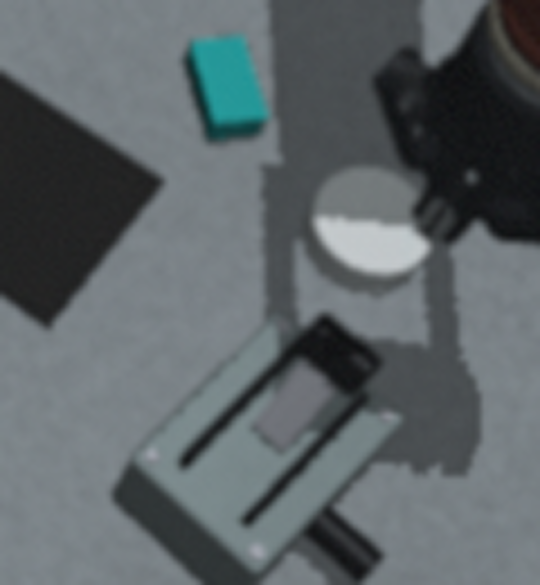

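Clear of the handle (off, grip at ~(340,350) in the crop). Lower and push +x.

```bash
python3 -m crank '[{"angular":[0,0,0],"delta_pos":[0,0.09,1],"gripper":0},{"angular":[0,0,0],"delta_pos":[0,0,1],"gripper":0},{"angular":[0,0,0],"delta_pos":[0,0,0.87],"gripper":0},{"angular":[0,0,0],"delta_pos":[0,0,0],"gripper":0}]'
python3 -m crank '[{"angular":[0,0,0],"delta_pos":[-0.5,0,0],"gripper":0},{"angular":[0,0,0],"delta_pos":[-0.5,0,0],"gripper":0},{"angular":[0,0,0],"delta_pos":[-0.5,0,0],"gripper":0}]'
python3 -m crank '[{"angular":[0,0,0],"delta_pos":[-0.4,0,0],"gripper":0},{"angular":[0,0,0],"delta_pos":[-0.4,0,0],"gripper":0},{"angular":[0,0,0],"delta_pos":[-0.4,0,0],"gripper":0}]'
python3 -m crank '[{"angular":[0,0,0],"delta_pos":[-0.3,0,0],"gripper":0},{"angular":[0,0,0],"delta_pos":[-0.2,0,0],"gripper":0},{"angular":[0,0,0],"delta_pos":[-0.2,0,0],"gripper":0},{"angular":[0,0,0],"delta_pos":[0,0,0],"gripper":0}]'
```

```text
time: 97.52
tool_pos: [0.4284, 0.3763, 0.1273]
tool_rot: [-0.003, 0.066, 0.998, -0.002]
contact_force: [0.3, 0.2, 0.4]
gripper_width: -0.002
time: 97.9
tool_pos: [0.4761, 0.3727, 0.1315]
tool_rot: [-0.0, 0.065, 0.998, 0.0]
contact_force: [-1.9, 0.5, 1.6]
gripper_width: 0.003
time: 98.28
tool_pos: [0.5113, 0.3676, 0.13]
tool_rot: [-0.0, 0.065, 0.998, -0.0]
contact_force: [-1.5, 1.0, 0.2]
gripper_width: -0.0
time: 98.78
tool_pos: [0.5212, 0.366, 0.129]
tool_rot: [-0.014, 0.065, 0.998, -0.002]
contact_force: [-34.5, -0.2, 19.2]
gripper_width: -0.002
```

```bash
python3 -m crank '[{"angular":[0,0,0],"delta_pos":[0.6,0,0],"gripper":0},{"angular":[0,0,0],"delta_pos":[0.6,0,0],"gripper":0},{"angular":[0,0,0],"delta_pos":[0,0,-1],"gripper":0},{"angular":[0,0,0],"delta_pos":[0,0,-1],"gripper":0},{"angular":[0,0,0],"delta_pos":[0,0,-1],"gripper":0},{"angular":[0,0,0],"delta_pos":[1,0,0],"gripper":0},{"angular":[0,0,0],"delta_pos":[1,0,0],"gripper":0},{"angular":[0,0,0],"delta_pos":[0,0,0],"gripper":0}]'
python3 chk.py b
python3 - <<'E'
from fit import *
crop("",cv2.imread("pics/raw_sb.png")[:,:,::-1],(330,180,450,310),"pics/i6s.png",4.5)
E
```

```text
time: 99.78
tool_pos: [0.4344, 0.3776, 0.2195]
tool_rot: [-0.0, 0.065, 0.998, -0.001]
contact_force: [0.3, 0.1, 0.5]
gripper_width: 0.003
t 99.88 tcp [0.436  0.3774 0.2197] F [ 1.3  0.7 -0.9] g -0.0
cur yaw -7.48 z [-0.    -0.001 -1.   ]
```

View pics/i6s.png

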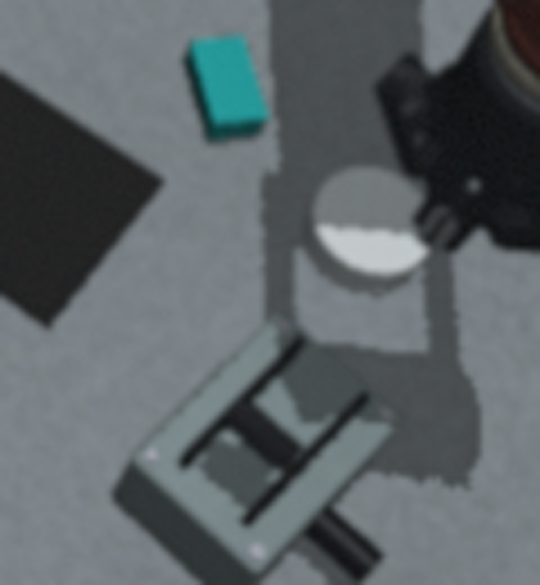

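View pics/fullb.png

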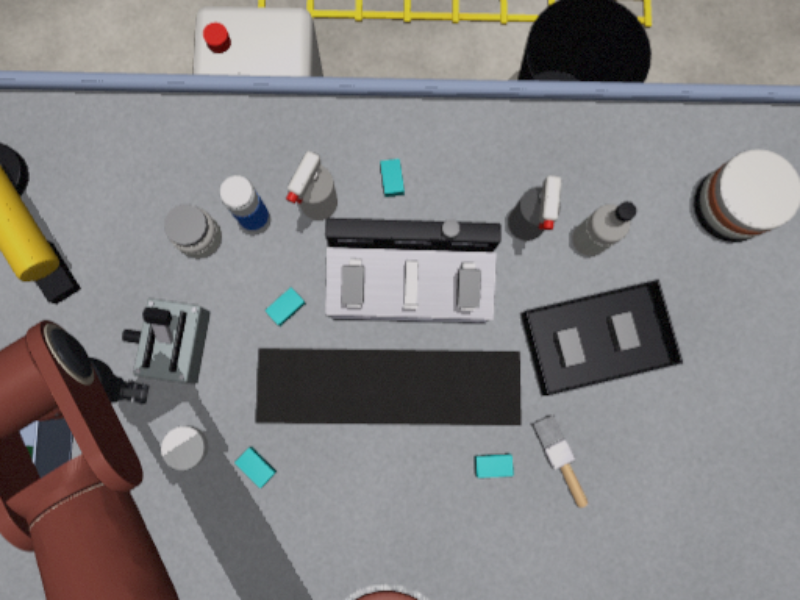

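View pics/cb_top.png

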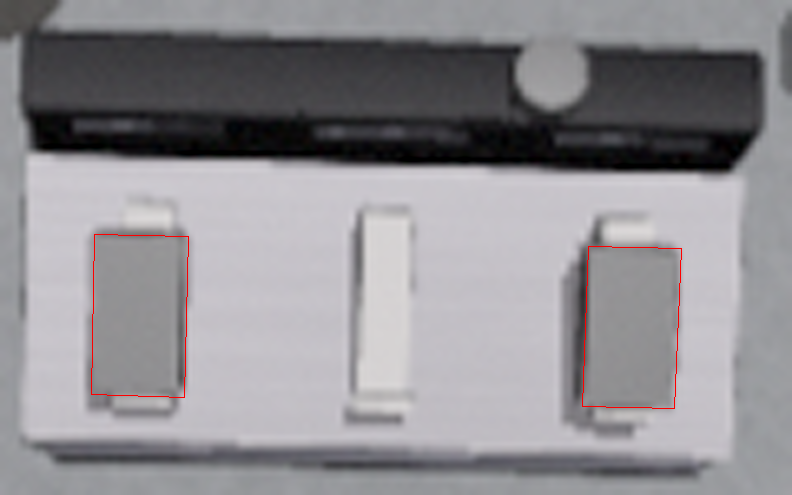

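```bash
python3 -c "
from plant import *
print(job_done())"
```

```text
the job is handed in; nothing more can be done
None
```

The job is handed in at about 100 s, and in the last pictures everything asked for is done. I switched the isolator off and moved both dried blocks into the black tray. Both wet blocks then went onto ribs 2 and 0, each pushed against its stop until I felt contact, and I switched the isolator back on.

**Mishap, mended:** the first wet block went onto rib1 and looked right there. While I was placing the second one, it ended up on its side on the drip deck. I put this down to the announced knock, but I did not see it happen. I took it out by its ends, laid it flat on the mat's edge and put it on rib0 instead, so rib1 is empty.

**Last checks:**
- **Isolator:** the handle leans to +x (on) in both cameras.
- **Wet blocks:** both lie within about 1.5 mm of the rib middle and against their stops.
- **Dry blocks:** both are in the tray.
- **Surroundings:** the bottles, the other things standing about and the turquoise look-alikes look unmoved.

**Disagreements and close calls:**
- The scene camera's fit of the rack was a few millimetres off the top camera's. I used the top camera's fit, which matched where the block touched the stop.
- The second switch push ended against the handle's end stop at about 35 N along x (about 40 N with the upward part), on the fingertips.
- While I was tilting the fallen block, joints 2 and 3 read right at their range limits, with joint 2 showing exactly -1.01. I backed off straight away.

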